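# Swap the specimen under the stereo microscope

## Robot

A 6-joint arm with a two-finger parallel gripper is mounted at the origin on the work surface. World frame = base frame: x ahead of the robot, y to its left, z up, the work surface at z = 0. Lengths are in mm, angles in rad, forces in N, time in s.
With the tool pointing down it reaches from about 350 to 875 mm from the base axis. Payload 4.2 kg.
Tool frame: the origin (TCP) lies midway between the tips of the shut fingers; the grasp point (between the pads) lies 19 mm behind it; z points along the fingers, y is the direction in which the jaws open and shut (so a half turn about z gives the same grasp; the last joint's range is limited). The gripper opens to 85 mm and grips with 20 to 120 N. Pads are 22 mm wide; open, the fingers measure 114 mm over their backs; the gripper's body (76 mm by 85 mm) begins 54 mm behind the grasp point. The pads swing forward as they close: fully open they stand 13 mm farther back than shut.
Start: joints at [-0.993, 0.385, 0.008, 0, -1.194, -0.259], TCP at [195.907, -593.481, 231.312] pointing down, gripper open.
Joint ranges: [-3.14, 3.14], [-1.21, 2.06], [-1.07, 1.41], [-3.16, 2.05], [-2.99, -0.16], [-3.1, 3.1]. Speed limits (rad/s): [2.79, 2.79, 3.14, 3.14, 3.14, 3.14].

## Interface

Orientations are given as a unit quaternion [x, y, z, w].
In Python, from bench import read_state, get_image, job_done gives the robot as it stands. The module is installed in compiled form; this text tells all that it offers.
- The arm moves only by the tool play_rows, never from a script. Its argument "targets" is a list of rows, each an object of numbers: "gripper": the gripper's target within -1 to 1 (shut at 1, half-way at 0, fully open at -1); "tx", "ty", "tz": the shift along the tool's x, y, z scaled (see below); "spin": the turn about the tool's z scaled (see below). A call has 1 to 12 rows; each row is the pose to reach, as a shift and turn from the pose commanded when the call began, along the tool's axes at that moment; what a row does not reach only later rows make up. The controller multiplies each number of a shift by 0.25 m and each number of a turn by pi/4 rad. A row lasts 1/8 s, in which the tool goes at most 62.5 mm and 10.7 degrees, less where a joint would pass 70% of its speed; a pose out of reach is approached as far as the arm can. A call with a number of a shift or a turn outside -1 to 1 is refused whole. A call with a gripper value outside its range is refused whole. The fingers move at their own pace and stop on an object; the grip force is fixed at half the most. Time passes only in rows, so rows that repeat a pose let the fingers close. It gives the time, the measured TCP pose, the force and the opening at its end, in the units of the state.
- read_state(): the state, without advancing time (a new reading comes with each control period).
- get_image(name): name is "scene" or "side" or "wrist"; returns a dict with "frame" (420x560x3 uint8, red, green, blue), "depth" (420x560 float32, mm along the optical axis (not along the pixel's ray), 0 where there is no reading), "mtx" (3x3 intrinsics, pixels), "world_to_cam" (4x4, takes a point from world to camera coordinates). Camera axes: x right, y up, looking along -z (the intrinsics and any distortion apply to the point x, -y, -z); pixel columns grow to the right and rows downward; lengths in mm; the calibration is good to about 2 mm. A picture is of the moment at which its call begins.
- job_done(): hands the job in, once; it reports no verdict.
The state is a dict: "clock": time; "joints": joint angles; "joint_vel": joint speeds; "joint_efforts": joint torques, N m; "position": TCP position; "ee_rot": TCP orientation; "contact_force": force on the tool from outside, world axes, zero at the start; "wrist_torque": the same for the moment, N m; "gripper_width": finger opening in mm.
Only numpy, scipy, OpenCV 4.12 (cv2) and the standard library are available. Lean on these libraries where they do the work, as an engineer would, in place of code of your own. Each camera call takes 0.05 s, during which the arm holds its last target.

## Task

A green jar has been left on the microscope stage, right where the next specimen belongs. First clear it away: set it upright on the floor of the blue tray, beside the amber jar; then set the grey root mount flat on the stage, root up, with its middle under the lens. Set both down gently without dropping them, do not bump the microscope's head, and leave everything else where it stands.

Things in the scene. Friction and masses are not known exactly. Their poses are not given: they have to be found in the camera images.
- stage (a point): Middle of the stage, a white disc 96 mm across with a black rim, flush in the top of the microscope's grey base plate, 20 mm above the bench, exactly below the lens. Level axes: x to the eyepiece side, away from the robot; y away from the column. The plate reaches 100 mm to +x and -x, 90 mm to +y, 310 mm to -y. Below the head the -x, +x and +y sides are open. Fixed.
- lens (a point): Middle of the lens's lower face, 200 mm above the stage. The lens is a black cylinder 68 mm across, 35 mm tall; above it the white zoom body is 88 mm across. A tool pointing straight down does not fit below it; one leaning back towards the robot by about 35 degrees does.
- head: Microscope head: lens, zoom body (to 355 mm above the bench), black eyepiece head, boom (310 to 350 mm above the bench) and focus block, fixed to a column 30 mm thick and 440 mm high that stands 260 mm to -y. Axes as the stage's; origin on the bench directly under the stage middle.
- jar_mid (a point): Centre of the jar to be cleared: green glass, blue cap, paper label; upright cylinder 52 mm across and 85 mm tall, about 0.2 kg, standing on the stage at the start. Point half-way up, on its axis; z along the axis, to the cap.
- jar: The same jar; origin at the centre of its underside.
- tray: Blue open tray, fixed to the bench, 220 mm (x) by 150 mm (y) outside, walls 5 mm thick, 30 mm high, floor 5 mm thick. Origin: centre of its underside, on the bench. The half at its -x end is free; the amber jar stands in the half at its +x end.
- mount_mid (a point): Centre of the root mount: grey block 100 mm (its x) by 44 mm (its y) by 36 mm high with a brown root with green shoot end bedded along its top, 48 mm high over all, about 0.25 kg, lying on the bench, root up (z up). Point 24 mm above its underside, in its middle. The 44 mm flat sides are the ones to grip.
- mount: The same root mount; origin at the centre of its underside.
- amber_mid (a point): Bystander: amber jar with a white cap, 52 mm across and 85 mm tall, standing in the tray. Point at its centre, half-way up.
- case_mid (a point): Bystander: closed blue instrument case 100 mm (x) by 55 mm (y) by 28 mm high, lying on the bench in line with the root mount, before or behind it. Point at its centre.
- wash_mid (a point): Bystander: white wash bottle with a red cap, 64 mm across, 170 mm tall. Point at its centre.
- beaker_mid (a point): Bystander: glass beaker 70 mm across, 90 mm tall. Point on its axis half-way up.
Mind the look-alikes: they are no part of the job. Leave any turquoise look-alike of the jar alone.

How it is judged:
By the outcome, as a careful person would: the job done as asked, in the order asked, and still so for the second after the job is handed in, with the robot touching nothing.
It also fails if it takes over 61 s, if anything falls off the work surface, if the arm or the gripper's body presses on something with over 40 N, if the wrist force passes 120 N, or if a joint passes its speed limit or range.

## Working session

There is one attempt and no reset: what is moved stays moved. The work goes in short steps, Python scripts to look and compute and a tool call to move; the robot and the scene stay as the last step left them, time stands still between calls to the robot, and variables do not carry over. Pictures are saved under pics/ and viewed, and the job is handed in when it is done.

Besides the shell and the picture viewer there is one more tool, called by a JSON object that holds its "api" and its "payload", one argument or row to a line. play_rows: Moves the arm, as the interface text tells. Its arguments: {"type":"object","properties":{"targets":{"type":"array","items":{"type":"object","properties":{"gripper":{"type":"number"},"tx":{"type":"number","minimum":-1,"maximum":1},"ty":{"type":"number","minimum":-1,"maximum":1},"tz":{"type":"number","minimum":-1,"maximum":1},"spin":{"type":"number","minimum":-1,"maximum":1}}}}},"required":["targets"]}

```bash
mkdir -p pics; cat > h.py <<'E'
import numpy as np, cv2
from bench import read_state, get_image, job_done
def cap(n,tag):
    d=get_image(n); cv2.imwrite(f'pics/{tag}.png',cv2.cvtColor(d['frame'],cv2.COLOR_RGB2BGR)); np.savez(f'pics/{tag}.npz',**d); return d
def cloud(d):
    D=d['depth'];h,w=D.shape;u,v=np.meshgrid(np.arange(w),np.arange(h));K=d['mtx']
    X=(u-K[0,2])/K[0,0]*D;Y=(v-K[1,2])/K[1,1]*D
    P=np.stack([X,-Y,-D,np.ones_like(D)],-1)
    W=P@np.linalg.inv(d['world_to_cam']).T
    W=W[...,:3];W[D<=0]=np.nan;return W
E
python3 - <<'E'
from h import *
s=read_state();print(s)
for n in ['scene','side','wrist']:
    d=cap(n,n+'0');print(n,d['mtx'].round(1).tolist(),np.linalg.inv(d['world_to_cam']).round(2).tolist())
E
```

```text
{'clock': 0.0, 'joints': array([-9.93426887e-01,  3.85537376e-01,  6.66327990e-03, -4.77790375e-04,
       -1.19402781e+00, -2.58631955e-01]), 'joint_vel': array([-0.00035833,  0.00154673,  0.00076337, -0.00044865, -0.00167619,
        0.00077441]), 'joint_efforts': array([-2.78471612e-05, -3.92292595e+01,  1.88404101e+01,  4.18631002e+00,
       -4.62126540e-03,  5.97296292e-06]), 'position': array([ 195.70832845, -592.96288261,  230.25097946]), 'ee_rot': array([-1.58607877e-01,  9.87341068e-01,  1.05228312e-03, -2.24434877e-04]), 'contact_force': array([ 0.10796795, -0.02333508, -0.15387943]), 'wrist_torque': array([-0.03806367,  0.04992616,  0.03878532]), 'gripper_width': 85.68361004806046}
scene [[388.8, 0.0, 276.9], [0.0, 388.8, 210.5], [0.0, 0.0, 1.0]] [[0.82, -0.4, 0.4, 1069.56], [0.57, 0.57, -0.6, -584.88], [0.01, 0.72, 0.69, 868.77], [0.0, 0.0, 0.0, 1.0]]
side [[417.2, 0.0, 275.5], [0.0, 417.2, 211.9], [0.0, 0.0, 1.0]] [[-0.74, 0.45, -0.5, 170.47], [-0.67, -0.51, 0.54, 522.64], [-0.01, 0.74, 0.68, 788.68], [0.0, 0.0, 0.0, 1.0]]
wrist [[306.9, 0.0, 279.0], [0.0, 306.9, 212.5], [0.0, 0.0, 1.0]] [[-0.31, -0.91, -0.28, 122.39], [0.95, -0.3, -0.1, -617.21], [0.0, -0.3, 0.95, 373.09], [0.0, 0.0, 0.0, 1.0]]
```

View pics/scene0.png

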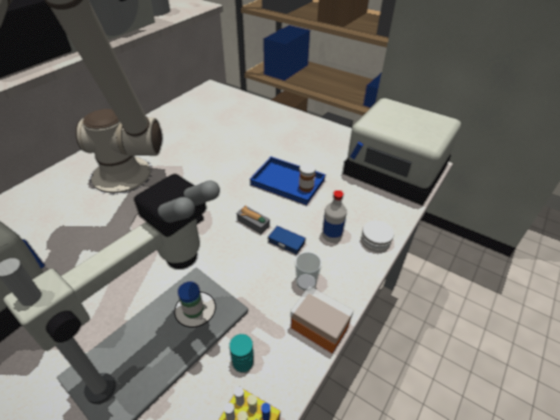

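View pics/side0.png

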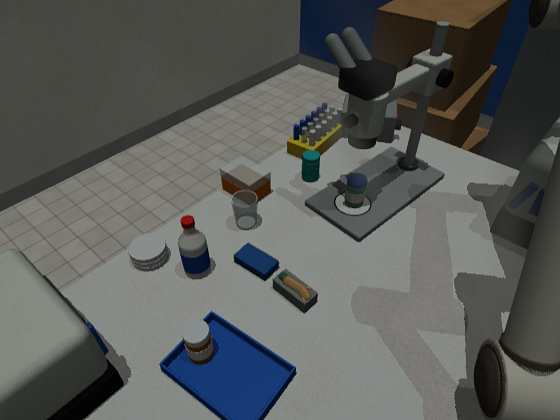

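View pics/wrist0.png

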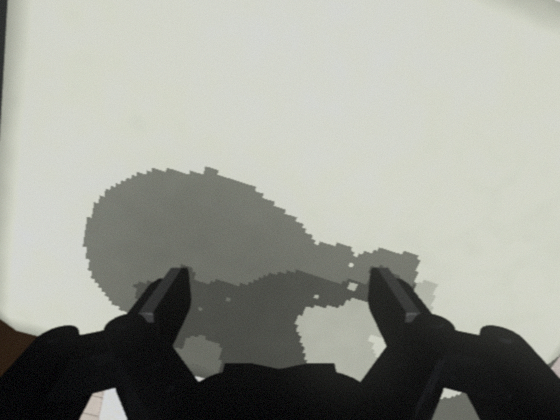

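The jar to clear is the one on the white stage disc, at scene (190,300) and side (355,190). The turquoise look-alike is off the plate at scene (240,352) and side (311,167), so I leave it alone. Next I measure positions.

```bash
python3 - <<'E'
from h import *
out=[]
for n,(a,b,c,e) in {'scene':(150,260,260,390),'side':(290,140,400,250)}.items():
    d=dict(np.load(f'pics/{n}0.npz')); im=cv2.cvtColor(d['frame'],cv2.COLOR_RGB2BGR)
    out.append(cv2.resize(im[b:e,a:c],(400,460),interpolation=cv2.INTER_CUBIC))
cv2.imwrite('pics/crop.png',np.hstack(out))
for n,pts in {'scene':dict(jar=(190,303),cap=(189,287),stageL=(178,318),stageB=(198,322),stageR=(212,308),turq=(241,352),mount=(253,218),case=(287,239),amber=(308,183),traycor1=(283,178),wash=(334,225),beak=(307,270),lens=(181,257)),
 'side':dict(jar=(356,195),cap=(356,182),stage=(345,210),lens=(362,143),turq=(311,167),mount=(295,290),case=(256,260),tray=(240,370),amber=(199,345),plate=(370,220))}.items():
    d=dict(np.load(f'pics/{n}0.npz'));W=cloud(d)
    for k,(u,v) in pts.items(): print(n,k,W[v,u].round(0))
E
```

```text
scene jar [ 622. -282.   86.]
scene cap [ 601. -259.  105.]
scene stageL [ 591. -305.   21.]
scene stageB [ 638. -285.   20.]
scene stageR [ 640. -236.   20.]
scene turq [ 794. -309.   86.]
scene mount [545.  61.  40.]
scene case [671.  57.  28.]
scene amber [599. 291.  45.]
scene traycor1 [487. 311.   1.]
scene wash [773. 141.  76.]
scene beak [774.  -1.  21.]
scene lens [ 640. -287.  270.]
side jar [ 584. -246.   68.]
side cap [ 591. -249.  106.]
side stage [ 598. -223.   21.]
side lens [ 584. -235.  236.]
side turq [ 760. -276.   57.]
side mount [520.  83.  39.]
side case [651.  71.  29.]
side tray [494. 281.   1.]
side amber [556. 321.  77.]
side plate [ 527. -238.   17.]
```

View pics/crop.png

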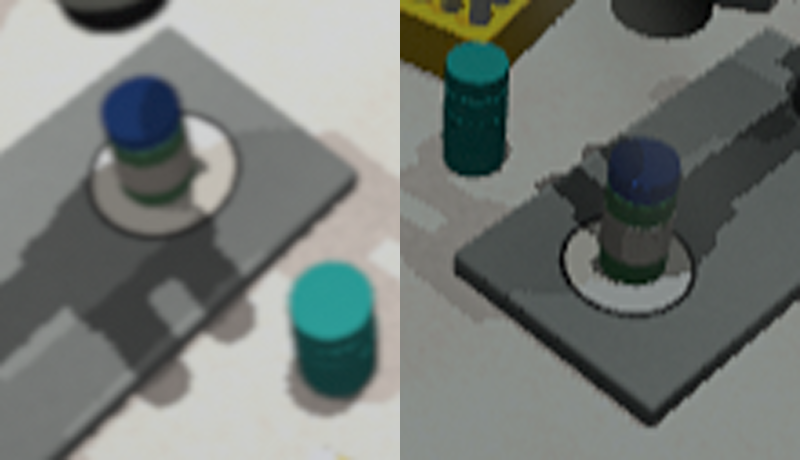

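The crop confirms it: green glass, blue cap and paper label, standing on the white disc. The turquoise jar stands on the bench beside the plate. Now the fits.

```bash
cat > meas.py <<'E'
from h import *
from scipy.optimize import least_squares
def circ(P,r=None):
    def f(p): return np.hypot(P[:,0]-p[0],P[:,1]-p[1])-(p[2] if r is None else r)
    x0=[*P[:,:2].mean(0),30]
    return least_squares(f,x0,loss='soft_l1').x.round(1)
def near(W,c,rad,z0,z1):
    Q=W.reshape(-1,3);return np.isfinite(Q).all(1)&(np.hypot(Q[:,0]-c[0],Q[:,1]-c[1])<rad)&(Q[:,2]>z0)&(Q[:,2]<z1)
E
python3 - <<'E'
from meas import *
for n in ['scene','side']:
    d=dict(np.load(f'pics/{n}0.npz'));W=cloud(d);Q=W.reshape(-1,3);F=d['frame'].reshape(-1,3).astype(int)
    hsv=cv2.cvtColor(d['frame'],cv2.COLOR_RGB2HSV).reshape(-1,3).astype(int)
    print('==',n)
    def rep(name,m,rect=False):
        P=Q[m]
        if len(P)<5: print(name,len(P));return
        c,s,a=cv2.minAreaRect(P[:,:2].astype(np.float32))
        print(name,len(P),'mean',P.mean(0).round(1),'rect',np.round(c,1),np.round(s,1),round(a,1),'z',P[:,2].min().round(),np.median(P[:,2]).round(1),P[:,2].max().round())
    m=near(Q,(597,-255),45,101,112); rep('captop',m)
    m=near(Q,(597,-255),45,30,98)
    if m.sum()>9: print('jarbody',circ(Q[m],26),circ(Q[m]))
    for z0,z1,nm in[(221,252,'lens'),(262,350,'zoom')]:
        m=near(Q,(610,-260),75,z0,z1); 
        if m.sum()>9: print(nm,m.sum(),circ(Q[m],34 if nm=='lens' else 44),circ(Q[m]))
    m=near(Q,(610,-260),70,14,26)&(hsv[:,1]<60)&(hsv[:,2]>120); rep('white',m)
    m=near(Q,(610,-350),330,14,26); rep('plate',m)
    m=near(Q,(535,70),75,32,40); rep('mount block top',m)
    m=near(Q,(535,70),75,41,52); rep('mount root',m)
    m=near(Q,(535,70),75,8,52); rep('mount all',m)
    m=near(Q,(660,65),75,24,33); rep('case',m)
    m=near(Q,(540,300),170,24,34)&(hsv[:,0]>100)&(hsv[:,0]<130)&(hsv[:,1]>120); rep('tray rim',m)
    m=near(Q,(580,310),60,84,100); rep('amber top',m)
    m=near(Q,(780,-300),60,75,95); rep('turq top',m)
    m=near(Q,(770,0),60,60,100); rep('beaker',m)
    m=near(Q,(770,150),60,20,180); rep('wash',m)
    m=near(Q,(610,-260),250,230,480); rep('head',m)
E
```

```text
== scene
captop 328 mean [ 604.2 -267.3  104.6] rect [ 603.6 -266.9] [50.  50.2] 88.4 z 101.0 104.6 109.0
jarbody [ 602.8 -266.    30. ] [ 603.  -266.1   25.9]
lens 211 [ 603.9 -261.4   30. ] [ 604.  -261.5   33.9]
zoom 1530 [ 603.7 -263.1   30. ] [ 586.3 -258.1   60.9]
white 631 mean [ 606.3 -251.2   20.1] rect [ 594.9 -249.4] [112.4 114. ] 7.4 z 16.0 20.0 24.0
plate 11813 mean [ 602.7 -385.2   19.7] rect [ 695.2 -367.5] [451.1 409.2] 0.5 z 14.0 19.7 26.0
mount block top 199 mean [539.3  64.9  35.7] rect [534.2  70.7] [47.4 99.5] 86.0 z 32.0 35.3 40.0
mount root 130 mean [534.7  69.6  45. ] rect [535.2  70.3] [24.9 90.5] 83.5 z 41.0 45.1 50.0
mount all 529 mean [540.8  62.8  32.5] rect [533.5  70.6] [ 48.4 101.3] 86.7 z 8.0 34.8 50.0
case 467 mean [664.1  62.8  27.2] rect [662.3  63.2] [100.5  56.3] 4.4 z 24.0 27.1 32.0
tray rim 192 mean [543.  261.8  27.6] rect [514.5 296.8] [215.7 151.2] 6.3 z 24.0 27.8 34.0
amber top 128 mean [581.4 307.3  88.6] rect [580.3 308. ] [51.2 49.2] 87.8 z 84.0 88.6 93.0
turq top 457 mean [ 782.7 -296.9   84.1] rect [ 781.8 -295.4] [49.4 49.9] 36.0 z 75
[... 976 characters left out ...]
. ] rect [544.9  71. ] [ 46.2 130.2] 86.7 z 8.0 36.3 51.0
case 731 mean [656.8  65.8  28.1] rect [659.3  64.9] [100.6  56.9] 4.0 z 24.0 28.1 33.0
tray rim 893 mean [497.6 305.3  28.9] rect [508.1 300.7] [219.9 148.9] 5.9 z 24.0 29.2 34.0
amber top 545 mean [576.3 310.6  89.9] rect [578. 310.] [50.4 51.2] 69.8 z 84.0 90.1 93.0
turq top 184 mean [ 774.4 -291.    84.2] rect [ 776.9 -293.3] [49.8 50.1] 39.0 z 76.0 84.9 89.0
beaker 480 mean [781.4 -22.9  77.6] rect [780.3 -22.3] [67.9 69.1] 39.0 z 60.0 78.4 93.0
wash 1332 mean [739.7 178.9  97.4] rect [747.2 175.5] [63.6 48. ] 50.8 z 20.0 102.1 173.0
head 6628 mean [ 597.4 -300.   360.7] rect [ 617.1 -356. ] [313.  153.1] 80.3 z 230.0 359.1 463.0
```

{"api": "play_rows", "payload": {
  "targets": [
    {"tx": -0.44, "ty": 0.47, "tz": -0.28, "spin": 0.2, "gripper": -1},
    {"tx": -0.88, "ty": 0.945, "tz": -0.28, "spin": 0.405, "gripper": -1},
    {"tx": -0.88, "ty": 0.945, "tz": -0.28, "spin": 0.405, "gripper": -1},
    {"tx": -0.88, "ty": 0.945, "tz": -0.28, "spin": 0.405, "gripper": -1},
    {"tx": -0.88, "ty": 0.945, "tz": -0.28, "spin": 0.405, "gripper": -1},
    {"tx": -0.88, "ty": 0.945, "tz": -0.28, "spin": 0.405, "gripper": -1},
    {"tx": -0.88, "ty": 0.945, "tz": -0.28, "spin": 0.405, "gripper": -1},
    {"tx": -0.88, "ty": 0.945, "tz": -0.28, "spin": 0.405, "gripper": -1}
  ]
}}

```text
clock: 1.15
position: [330.5, -300.4, 301.0]
ee_rot: [-0.0, 1.0, 0.0, -0.0]
contact_force: [-0.8, -1.1, -0.9]
gripper_width: 85.2
```

```bash
cat >> h.py <<'E'
from scipy.spatial.transform import Rotation as Ro
def st():
    s=read_state();R=Ro.from_quat(s['ee_rot']).as_matrix()
    print('t',round(s['clock'],2),'pos',s['position'].round(1),'x',R[:,0].round(3),'y',R[:,1].round(3),'z',R[:,2].round(3),'j',s['joints'].round(3),'w',round(s['gripper_width'],1),'F',s['contact_force'].round(1))
    return s,R
def to(target,R,p):  # normalised shift
    return (R.T@(np.asarray(target)-p)/250).round(3)
E
python3 -c "
from h import *
s,R=st()"
```

```text
t 1.15 pos [ 330.5 -300.4  301. ] x [-1.    -0.     0.001] y [-0.  1.  0.] z [-0.001  0.    -1.   ] j [-0.372  0.026 -0.278 -0.    -1.267 -1.198] w 85.2 F [-0.8 -1.1 -0.9]
```

{"api": "play_rows", "payload": {
  "targets": [
    {"tx": -0.48, "ty": 0.96},
    {"tx": -0.48, "ty": 0.96},
    {"tx": -0.48, "ty": 0.96},
    {"tx": -0.48, "ty": 0.96},
    {"tx": -0.48, "ty": 0.96},
    {"tx": -1, "ty": 0.96},
    {"tx": -1, "ty": 0.96},
    {"tx": -1, "ty": 0.96}
  ]
}}

```text
invalid input
```

{"api": "play_rows", "payload": {
  "targets": [
    {"tx": -1},
    {"tx": -1},
    {"tx": -1},
    {"tx": -1},
    {"tx": -1}
  ]
}}

```text
invalid input
```

{"api": "play_rows", "payload": {
  "targets": [
    {"tx": -0.4},
    {"tx": -0.4},
    {"tx": -0.4}
  ]
}}

```text
invalid input
```

```bash
python3 -c "
from h import *
s,R=st()"
```

```text
t 1.15 pos [ 330.5 -300.4  301. ] x [-1.    -0.     0.001] y [-0.  1.  0.] z [-0.001  0.    -1.   ] j [-0.372  0.026 -0.278 -0.    -1.267 -1.198] w 85.2 F [-0.8 -1.1 -0.9]
```

Every key must be given in each row.

{"api": "play_rows", "payload": {
  "targets": [
    {"tx": -0.48, "ty": 0.96, "tz": 0, "spin": 0, "gripper": -1},
    {"tx": -0.48, "ty": 0.96, "tz": 0, "spin": 0, "gripper": -1},
    {"tx": -0.48, "ty": 0.96, "tz": 0, "spin": 0, "gripper": -1},
    {"tx": -0.48, "ty": 0.96, "tz": 0, "spin": 0, "gripper": -1},
    {"tx": -0.48, "ty": 0.96, "tz": 0, "spin": 0, "gripper": -1},
    {"tx": -1, "ty": 0.96, "tz": 0, "spin": 0, "gripper": -1},
    {"tx": -1, "ty": 0.96, "tz": 0, "spin": 0, "gripper": -1}
  ]
}}

```text
clock: 2.02
position: [576.9, -61.3, 301.4]
ee_rot: [0.0, 1.0, -0.0, 0.0]
contact_force: [0.6, -0.5, -0.1]
gripper_width: 85.2
```

{"api": "play_rows", "payload": {
  "targets": [
    {"tx": -1, "ty": 0, "tz": 0, "spin": 0, "gripper": -1},
    {"tx": -1, "ty": 0, "tz": 0, "spin": 0, "gripper": -1},
    {"tx": -1, "ty": 0, "tz": 0, "spin": 0, "gripper": -1},
    {"tx": -1, "ty": 0, "tz": 0, "spin": 0, "gripper": -1}
  ]
}}

```text
clock: 2.52
position: [827.1, -62.7, 300.5]
ee_rot: [0.001, 1.0, -0.0, -0.0]
contact_force: [2.0, 0.1, 1.2]
gripper_width: 85.3
```

{"api": "play_rows", "payload": {
  "targets": [
    {"tx": -0.4, "ty": 0, "tz": 0, "spin": 0, "gripper": -1},
    {"tx": -0.4, "ty": 0, "tz": 0, "spin": 0, "gripper": -1}
  ]
}}

```text
clock: 2.78
position: [902.8, -61.7, 291.2]
ee_rot: [0.001, 1.0, -0.001, 0.009]
contact_force: [2.2, 0.1, 1.2]
gripper_width: 85.6
```

```bash
python3 -c "
from h import *
s,R=st()"
```

```text
t 2.77 pos [902.8 -61.7 291.2] x [-1.     0.002 -0.018] y [ 0.003  1.    -0.003] z [ 0.018 -0.003 -1.   ] j [ 0.111  1.048  1.4    0.005 -1.905 -1.683] w 85.6 F [2.2 0.1 1.2]
```

{"api": "play_rows", "payload": {
  "targets": [
    {"tx": -0.4, "ty": 0, "tz": 0, "spin": 0, "gripper": -1},
    {"tx": -0.4, "ty": 0, "tz": 0, "spin": 0, "gripper": -1}
  ]
}}

```text
clock: 3.02
position: [929.1, -56.9, 258.1]
ee_rot: [0.001, 1.0, -0.004, 0.027]
contact_force: [-0.7, -0.4, 0.9]
gripper_width: 85.4
```

```bash
python3 -c "
from h import *
s,R=st()"
```

```text
t 3.02 pos [929.1 -56.9 258.1] x [-0.999  0.001 -0.053] y [ 0.002  1.    -0.008] z [ 0.053 -0.008 -0.999] j [ 0.116  1.089  1.405  0.015 -1.835 -1.684] w 85.4 F [-0.7 -0.4  0.9]
```

{"api": "play_rows", "payload": {
  "targets": [
    {"tx": 0, "ty": 0, "tz": 0, "spin": 0, "gripper": -1}
  ]
}}

```text
clock: 3.15
position: [928.5, -56.1, 264.6]
ee_rot: [0.0, 1.0, -0.004, 0.03]
contact_force: [0.6, 0.5, -0.2]
gripper_width: 85.4
```

```bash
python3 -c "
from h import *
s,R=st()"
```

```text
t 3.15 pos [928.5 -56.1 264.6] x [-0.998  0.001 -0.06 ] y [ 0.001  1.    -0.008] z [ 0.06  -0.008 -0.998] j [ 0.117  1.083  1.407  0.015 -1.836 -1.684] w 85.4 F [ 0.6  0.5 -0.2]
```

{"api": "play_rows", "payload": {
  "targets": [
    {"tx": 0.5, "ty": 0, "tz": 0, "spin": 0, "gripper": -1},
    {"tx": 0.5, "ty": 0, "tz": 0, "spin": 0, "gripper": -1},
    {"tx": 0.5, "ty": 0, "tz": 0, "spin": 0, "gripper": -1}
  ]
}}

```text
clock: 3.52
position: [809.4, -55.2, 262.1]
ee_rot: [-0.0, 0.999, -0.004, 0.034]
contact_force: [1.2, 0.5, 0.8]
gripper_width: 85.4
```

```bash
python3 -c "
from h import *
s,R=st()"
```

```text
t 3.52 pos [809.4 -55.2 262.1] x [-0.998 -0.001 -0.067] y [-0.     1.    -0.007] z [ 0.067 -0.007 -0.998] j [ 0.136  0.68   0.576  0.017 -1.402 -1.709] w 85.4 F [1.2 0.5 0.8]
```

The commanded tilt stays after an unreachable reach, and it leans the way the lens needs. So I can build up the lean by over-reaching in free space.

{"api": "play_rows", "payload": {
  "targets": [
    {"tx": -1, "ty": 0, "tz": 0, "spin": 0, "gripper": -1},
    {"tx": -1, "ty": 0, "tz": 0, "spin": 0, "gripper": -1},
    {"tx": -1, "ty": 0, "tz": 0, "spin": 0, "gripper": -1},
    {"tx": -1, "ty": 0, "tz": 0, "spin": 0, "gripper": -1},
    {"tx": -1, "ty": 0, "tz": 0, "spin": 0, "gripper": -1}
  ]
}}

```text
clock: 4.15
position: [955.3, -50.3, 239.9]
ee_rot: [-0.0, 0.998, -0.007, 0.055]
contact_force: [-1.1, -0.0, 2.4]
gripper_width: 85.4
```

```bash
python3 -c "
from h import *
s,R=st()"
```

```text
t 4.15 pos [955.3 -50.3 239.9] x [-0.994 -0.001 -0.111] y [ 0.001  1.    -0.013] z [ 0.111 -0.013 -0.994] j [ 0.124  1.114  1.408  0.027 -1.756 -1.688] w 85.4 F [-1.1 -0.   2.4]
```

{"api": "play_rows", "payload": {
  "targets": [
    {"tx": -1, "ty": 0, "tz": -0.3, "spin": 0, "gripper": -1},
    {"tx": -1, "ty": 0, "tz": -0.3, "spin": 0, "gripper": -1}
  ]
}}

```text
clock: 4.4
position: [967.5, -44.9, 248.6]
ee_rot: [-0.0, 0.997, -0.009, 0.08]
contact_force: [0.1, 0.3, 0.7]
gripper_width: 85.4
```

```bash
python3 -c "
from h import *
s,R=st()"
```

```text
t 4.4 pos [967.5 -44.9 248.6] x [-0.987 -0.002 -0.159] y [ 0.001  1.    -0.017] z [ 0.159 -0.017 -0.987] j [ 0.131  1.109  1.408  0.038 -1.713 -1.693] w 85.4 F [0.1 0.3 0.7]
```

{"api": "play_rows", "payload": {
  "targets": [
    {"tx": -1, "ty": 0, "tz": -1, "spin": 0, "gripper": -1},
    {"tx": -1, "ty": 0, "tz": -1, "spin": 0, "gripper": -1}
  ]
}}

```text
clock: 4.65
position: [955.1, -40.0, 304.7]
ee_rot: [-0.0, 0.995, -0.011, 0.099]
contact_force: [0.8, -0.6, -0.0]
gripper_width: 85.4
```

```bash
python3 -c "
from h import *
s,R=st()"
```

```text
t 4.65 pos [955.1 -40.  304.7] x [-0.98  -0.003 -0.198] y [ 0.002  1.    -0.022] z [ 0.198 -0.022 -0.98 ] j [ 0.142  1.05   1.408  0.05  -1.734 -1.699] w 85.4 F [ 0.8 -0.6 -0. ]
```

{"api": "play_rows", "payload": {
  "targets": [
    {"tx": -1, "ty": 0, "tz": -0.3, "spin": 0, "gripper": -1}
  ]
}}

```text
clock: 4.78
position: [965.1, -37.8, 313.3]
ee_rot: [-0.0, 0.993, -0.013, 0.121]
contact_force: [0.2, 0.1, 0.5]
gripper_width: 85.5
```

{"api": "play_rows", "payload": {
  "targets": [
    {"tx": -1, "ty": 0, "tz": -0.3, "spin": 0, "gripper": -1}
  ]
}}

```text
clock: 4.9
position: [975.0, -35.2, 316.9]
ee_rot: [-0.001, 0.99, -0.014, 0.138]
contact_force: [0.6, 1.0, -0.0]
gripper_width: 85.2
```

{"api": "play_rows", "payload": {
  "targets": [
    {"tx": -1, "ty": 0, "tz": -0.3, "spin": 0, "gripper": -1}
  ]
}}

```text
clock: 5.03
position: [983.1, -33.0, 325.7]
ee_rot: [-0.001, 0.988, -0.016, 0.157]
contact_force: [0.5, 0.5, 0.2]
gripper_width: 85.4
```

{"api": "play_rows", "payload": {
  "targets": [
    {"tx": -1, "ty": 0, "tz": -0.3, "spin": 0, "gripper": -1}
  ]
}}

```text
clock: 5.15
position: [990.0, -30.9, 338.1]
ee_rot: [-0.001, 0.984, -0.018, 0.176]
contact_force: [0.3, -0.3, 0.3]
gripper_width: 85.5
```

```bash
python3 -c "
from h import *
s,R=st()"
```

```text
t 5.15 pos [990.  -30.9 338.1] x [-0.938 -0.007 -0.346] y [ 0.005  0.999 -0.036] z [ 0.346 -0.035 -0.937] j [ 0.157  1.033  1.408  0.089 -1.6   -1.709] w 85.5 F [ 0.3 -0.3  0.3]
```

{"api": "play_rows", "payload": {
  "targets": [
    {"tx": -1, "ty": 0, "tz": -0.2, "spin": 0, "gripper": -1}
  ]
}}

```text
clock: 5.28
position: [998.5, -29.0, 348.7]
ee_rot: [-0.001, 0.98, -0.02, 0.196]
contact_force: [-0.6, -0.1, -0.3]
gripper_width: 85.2
```

{"api": "play_rows", "payload": {
  "targets": [
    {"tx": -1, "ty": 0, "tz": -0.2, "spin": 0, "gripper": -1}
  ]
}}

```text
clock: 5.4
position: [1006.2, -26.9, 359.5]
ee_rot: [-0.001, 0.976, -0.021, 0.215]
contact_force: [-0.2, -0.1, 0.0]
gripper_width: 85.8
```

{"api": "play_rows", "payload": {
  "targets": [
    {"tx": -1, "ty": 0, "tz": -0.2, "spin": 0, "gripper": -1}
  ]
}}

```text
clock: 5.52
position: [1012.8, -24.8, 372.6]
ee_rot: [-0.001, 0.972, -0.023, 0.235]
contact_force: [0.7, -1.0, 0.5]
gripper_width: 85.6
```

{"api": "play_rows", "payload": {
  "targets": [
    {"tx": -1, "ty": 0, "tz": -0.2, "spin": 0, "gripper": -1}
  ]
}}

```text
clock: 5.65
position: [1018.3, -22.8, 387.5]
ee_rot: [-0.001, 0.967, -0.024, 0.254]
contact_force: [-0.2, -0.3, -1.1]
gripper_width: 85.6
```

{"api": "play_rows", "payload": {
  "targets": [
    {"tx": -1, "ty": 0, "tz": -0.2, "spin": 0, "gripper": -1}
  ]
}}

```text
clock: 5.78
position: [1022.7, -20.7, 403.9]
ee_rot: [-0.001, 0.962, -0.026, 0.273]
contact_force: [-0.1, 0.4, 0.0]
gripper_width: 85.5
```

{"api": "play_rows", "payload": {
  "targets": [
    {"tx": -1, "ty": 0, "tz": -0.2, "spin": 0, "gripper": -1}
  ]
}}

```text
clock: 5.9
position: [1026.0, -18.5, 421.6]
ee_rot: [-0.001, 0.956, -0.027, 0.292]
contact_force: [-0.0, 0.6, -0.6]
gripper_width: 85.2
```

```bash
python3 -c "
from h import *
s,R=st()"
```

```text
t 5.9 pos [1026.   -18.5  421.6] x [-0.83  -0.018 -0.558] y [ 0.014  0.999 -0.053] z [ 0.558 -0.052 -0.828] j [ 0.181  0.985  1.408  0.154 -1.418 -1.728] w 85.2 F [-0.   0.6 -0.6]
```

{"api": "play_rows", "payload": {
  "targets": [
    {"tx": 0.99, "ty": 0, "tz": -0.67, "spin": 0.121, "gripper": -1},
    {"tx": 0.99, "ty": 0, "tz": -0.67, "spin": 0.121, "gripper": -1},
    {"tx": 0.99, "ty": 0, "tz": -0.67, "spin": 0.121, "gripper": -1},
    {"tx": 0.99, "ty": 0, "tz": -0.67, "spin": 0.121, "gripper": -1},
    {"tx": 0.99, "ty": 0, "tz": -0.67, "spin": 0.121, "gripper": -1}
  ]
}}

```text
clock: 6.52
position: [780.5, -14.8, 425.2]
ee_rot: [0.044, 0.955, -0.013, 0.293]
contact_force: [1.2, 1.2, 1.3]
gripper_width: 85.0
```

```bash
python3 -c "
from h import *
s,R=st()
print(to((470,-130,300),R,s['position']))"
```

```text
t 6.53 pos [780.5 -14.8 425.2] x [-0.825  0.077 -0.56 ] y [0.092 0.996 0.001] z [ 0.558 -0.051 -0.828] j [ 0.255  0.309  0.15   0.253 -0.862 -2.03 ] w 85.0 F [1.2 1.2 1.3]
[ 1.269 -0.574 -0.255]
```

{"api": "play_rows", "payload": {
  "targets": [
    {"tx": 0.99, "ty": -0.45, "tz": -0.2, "spin": 0, "gripper": -1},
    {"tx": 0.99, "ty": -0.45, "tz": -0.2, "spin": 0, "gripper": -1},
    {"tx": 0.99, "ty": -0.45, "tz": -0.2, "spin": 0, "gripper": -1},
    {"tx": 0.99, "ty": -0.45, "tz": -0.2, "spin": 0, "gripper": -1},
    {"tx": 0.99, "ty": -0.45, "tz": -0.2, "spin": 0, "gripper": -1},
    {"tx": 0.99, "ty": -0.45, "tz": -0.2, "spin": 0, "gripper": -1}
  ]
}}

```text
clock: 7.28
position: [538.4, -105.6, 328.1]
ee_rot: [0.045, 0.955, -0.013, 0.292]
contact_force: [-0.9, -0.7, 0.1]
gripper_width: 85.1
```

```bash
python3 -c "
from h import *
s,R=st()
print(to((430,-252,110),R,s['position']),to((470,-254,55),R,s['position']))"
```

```text
t 7.28 pos [ 538.4 -105.6  328.1] x [-0.825  0.078 -0.56 ] y [0.093 0.996 0.001] z [ 0.557 -0.051 -0.829] j [ 0.174 -0.081 -0.547  0.287 -0.546 -2.041] w 85.1 F [-0.9 -0.7  0.1]
[ 0.8   -0.624  0.511] [ 0.791 -0.618  0.783]
```

```bash
python3 -c "
from h import *
s,R=st()
print(to((490,-255.7,52),R,s['position']))"
```

```text
t 7.28 pos [ 538.4 -105.6  328.1] x [-0.825  0.078 -0.56 ] y [0.093 0.996 0.001] z [ 0.557 -0.051 -0.829] j [ 0.174 -0.081 -0.547  0.287 -0.546 -2.041] w 85.1 F [-0.9 -0.7  0.1]
[ 0.731 -0.617  0.838]
```

{"api": "play_rows", "payload": {
  "targets": [
    {"tx": 0.73, "ty": -0.617, "tz": 0.838, "spin": 0, "gripper": -1},
    {"tx": 0.73, "ty": -0.617, "tz": 0.838, "spin": 0, "gripper": -1},
    {"tx": 0.73, "ty": -0.617, "tz": 0.838, "spin": 0, "gripper": -1},
    {"tx": 0.73, "ty": -0.617, "tz": 0.838, "spin": 0, "gripper": -1},
    {"tx": 0.73, "ty": -0.617, "tz": 0.838, "spin": 0, "gripper": -1},
    {"tx": 0.73, "ty": -0.617, "tz": 0.838, "spin": 0, "gripper": -1},
    {"tx": 0.73, "ty": -0.617, "tz": 0.838, "spin": 0, "gripper": -1}
  ]
}}

```text
clock: 8.15
position: [493.3, -256.6, 50.7]
ee_rot: [0.044, 0.955, -0.014, 0.292]
contact_force: [-0.4, -0.1, 0.2]
gripper_width: 85.3
```

```bash
python3 -c "
from h import *
s,R=st()
print(to((616,-267.3,50),R,s['position']))
for n in ['scene','wrist','side']: cap(n,n+'1')
a=cv2.imread('pics/scene1.png');b=cv2.imread('pics/wrist1.png');c=cv2.imread('pics/side1.png')
cv2.imwrite('pics/c1.png',np.hstack([cv2.resize(a[170:370,60:260],(400,400)),cv2.resize(c[80:280,280:480],(400,400))]))
"
```

```text
t 8.15 pos [ 493.3 -256.6   50.7] x [-0.826  0.076 -0.559] y [ 0.092  0.996 -0.002] z [ 0.557 -0.053 -0.829] j [-0.355  0.358 -0.491 -0.795 -0.203 -0.565] w 85.3 F [-0.4 -0.1  0.2]
[-0.407  0.003  0.278]
```

View pics/c1.png

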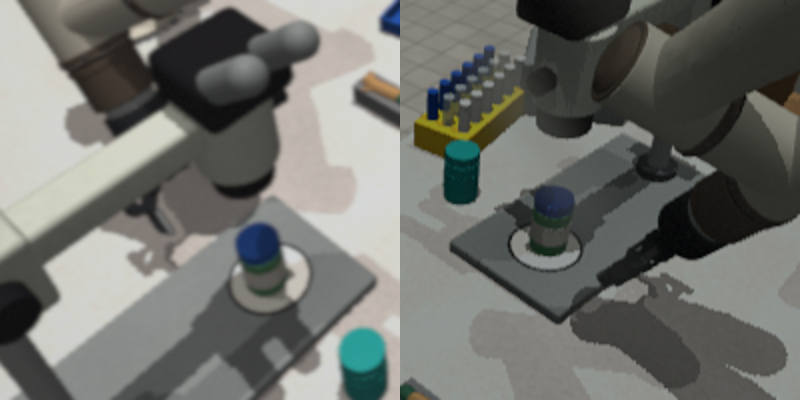

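View pics/wrist1.png

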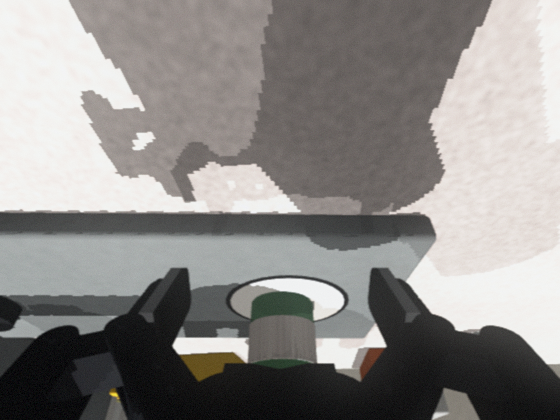

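The wrist view shows the jar at (282,330), centred between the open fingers at (180,290) and (385,290). Before going in, I check the forearm's clearance to the head.

```bash
python3 - <<'E'
from h import *
for n in ['scene','side']:
    W=cloud(dict(np.load(f'pics/{n}1.npz')));W0=cloud(dict(np.load(f'pics/{n}0.npz')))
    m=np.isfinite(W).all(-1)&np.isfinite(W0).all(-1)&(np.linalg.norm(W-W0,axis=-1)>25)&(W[...,2]>30)
    Q=W[m]
    for z in range(40,600,40):
        q=Q[(Q[:,2]>=z)&(Q[:,2]<z+40)]
        if len(q)>5:
            i=np.argsort(-q[:,0])[3]
            print(n,z,'xmax',q[i].round(0),'y',q[:,1].min().round(),q[:,1].max().round(), 'min d to axis after shift',np.hypot(q[:,0]+122-603,q[:,1]-11+262).min().round())
E
```

```text
scene 40 xmax [ 489. -302.   68.] y -312.0 1240.0 min d to axis after shift 48.0
scene 80 xmax [ 481. -302.   84.] y -327.0 1119.0 min d to axis after shift 17.0
scene 120 xmax [ 465. -286.  121.] y -326.0 1197.0 min d to axis after shift 34.0
scene 160 xmax [ 435. -227.  196.] y -287.0 1806.0 min d to axis after shift 49.0
scene 200 xmax [ 439. -253.  204.] y -287.0 1493.0 min d to axis after shift 41.0
scene 240 xmax [ 415. -244.  242.] y -290.0 1238.0 min d to axis after shift 65.0
scene 280 xmax [ 440. -192.  318.] y -284.0 329.0 min d to axis after shift 62.0
scene 320 xmax [ 498. -170.  359.] y -282.0 326.0 min d to axis after shift 46.0
scene 360 xmax [ 518. -166.  384.] y -258.0 326.0 min d to axis after shift 46.0
scene 400 xmax [ 512. -157.  404.] y -200.0 280.0 min d to axis after shift 58.0
scene 440 xmax [ 443. -150.  440.] y -186.0 95.0 min d to axis after shift 88.0
scene 480 xmax [ 410. -135.  480.] y -175.0 92.0 min d to axis after shift 119.0
scene 520 xmax [ 382. -126.  523.] y -167.0 86.0 min d to axis after shift 146.0
scene 560 xmax [ 352. -123.  562.] y -157.0 
[... 463 characters left out ...]
37.  242.] y -251.0 136.0 min d to axis after shift 69.0
side 280 xmax [ 420. -164.  314.] y -253.0 131.0 min d to axis after shift 99.0
side 320 xmax [ 468. -123.  357.] y -280.0 125.0 min d to axis after shift 110.0
side 360 xmax [ 507. -144.  393.] y -259.0 120.0 min d to axis after shift 104.0
side 400 xmax [ 503. -154.  409.] y -174.0 114.0 min d to axis after shift 79.0
side 440 xmax [ 436. -142.  441.] y -148.0 109.0 min d to axis after shift 111.0
side 480 xmax [ 403. -129.  485.] y -135.0 103.0 min d to axis after shift 141.0
side 520 xmax [ 375. -117.  522.] y -126.0 96.0 min d to axis after shift 163.0
side 560 xmax [ 346. -100.  561.] y -114.0 90.0 min d to axis after shift 192.0
```

```bash
cat > kin.py <<'E'
import numpy as np
from scipy.spatial.transform import Rotation as Ro
D=[([-.99342689,.38553738,.00666328,-.00047779,-1.19402781,-.25863196],[195.7,-593,230.25]),
([-.372,.026,-.278,0,-1.267,-1.198],[330.5,-300.4,301]),([.111,1.048,1.4,.005,-1.905,-1.683],[902.8,-61.7,291.2]),
([.116,1.089,1.405,.015,-1.835,-1.684],[929.1,-56.9,258.1]),([.136,.68,.576,.017,-1.402,-1.709],[809.4,-55.2,262.1]),
([.142,1.05,1.408,.05,-1.734,-1.699],[955.1,-40,304.7]),([.157,1.033,1.408,.089,-1.6,-1.709],[990,-30.9,338.1]),
([.181,.985,1.408,.154,-1.418,-1.728],[1026,-18.5,421.6]),([.255,.309,.15,.253,-.862,-2.03],[780.5,-14.8,425.2]),
([.174,-.081,-.547,.287,-.546,-2.041],[538.4,-105.6,328.1]),([-.355,.358,-.491,-.795,-.203,-.565],[493.3,-256.6,50.7])]
X=lambda a:Ro.from_euler('x',a).as_matrix();Y=lambda a:Ro.from_euler('y',a).as_matrix();Z=lambda a:Ro.from_euler('z',a).as_matrix()
def chain(j,s4=1):
    R1=Z(j[0]);R2=R1@Y(j[1]);R3=R2@Y(-j[2]);R4=R3@X(s4*j[3]);R5=R4@Y(-j[4]);return R1,R2,R3,R4,R5
E
python3 - <<'E'
from kin import *
for s4 in (1,-1):
    A=[];b=[]
    for j,p in D:
        R1,R2,R3,R4,R5=chain(j,s4)
        # o1: x,z ; o2: x,z ; o3: x,z ; o4: y ; o5: x
        A.append(np.c_[R1[:,[0]],np.array([[0,0,1]]).T,R2[:,[0,2]],R3[:,[0,2]],R4,R5[:,[0]]]);b.append(p)
    A=np.vstack(A);b=np.hstack(b)
    sol,res,rk,sv=np.linalg.lstsq(A,b,rcond=1e-4)
    print(s4,rk,sol.round(1),'rms',np.sqrt(np.mean((A@sol-b)**2)).round(2),sv.round(3))
    print('tool z',chain(D[-1][0],s4)[4][:,0].round(3),chain(D[-2][0],s4)[4][:,0].round(3))
E
```

```text
1 9 [-400.7  362.4  223.2  589.1  330.3 -294.1  330.3 -178.1  196.7  284.2] rms 28.39 [7.024 6.268 3.322 2.169 2.117 0.787 0.583 0.317 0.296 0.   ]
tool z [ 0.457 -0.323 -0.828] [ 0.506  0.238 -0.829]
-1 9 [-9.000e-01  1.604e+02  5.000e-01  5.654e+02  2.111e+02 -2.000e-01
  2.111e+02 -1.598e+02  2.000e-01  2.976e+02] rms 0.23 [7.024 6.268 3.322 2.169 2.117 0.787 0.583 0.317 0.296 0.   ]
tool z [ 0.557 -0.053 -0.828] [ 0.557 -0.051 -0.829]
```

The fitted kinematic model has an rms of 0.23 mm, so I can plan with IK and check link clearance to the head.

```bash
cat >> kin.py <<'E'
from scipy.optimize import least_squares
LO=np.array([-3.14,-1.21,-1.07,-3.16,-2.99,-3.1]);HI=np.array([3.14,2.06,1.41,2.05,-.16,3.1])
# tool frame: R_tool = R5 @ X(s6*j6) @ C
def pts(j):
    R1,R2,R3,R4,R5=chain(j,-1)
    S=np.array([0,0,160.4]);E=S+R2[:,2]*565.4;W=E+R3[:,0]*422.2;V=W-R4[:,1]*159.8;T=V+R5[:,0]*297.6
    return S,E,W,V,T
from scipy.spatial.transform import Rotation
def fit6():
    # find s6,C from known: j(last) and (start)
    q=[([-.99342689,.38553738,.00666328,-.00047779,-1.19402781,-.25863196],[-.158607877,.987341068,.00105228312,-.000224434877])]
    out=[]
    for s6 in(1,-1):
        C=[];
        for (j,qq) in q+[(D[-1][0],[.044,.955,-.014,.292])]:
            C.append((chain(j,-1)[4]@X(s6*j[5])).T@Rotation.from_quat(qq).as_matrix())
        out.append((np.abs(C[0]-C[1]).max(),s6,C[0]))
    return min(out,key=lambda o:o[0])
_e,S6,C6=fit6()
def fk(j): return pts(j)[4],chain(j,-1)[4]@X(S6*j[5])@C6
def ik(p,R,j0):
    def f(j):
        a,B=fk(j);return np.r_[(a-p)/1,300*Rotation.from_matrix(B.T@R).as_rotvec(),0.01*(j-j0)]
    r=least_squares(f,np.clip(j0,LO+1e-3,HI-1e-3),bounds=(LO,HI));return r.x,np.linalg.norm(r.fun[:3]),np.linalg.norm(r.fun[3:6])/300
E
python3 - <<'E'
from h import *
from kin import *
print(S6,_e,C6.round(2))
s=read_state();R=Ro.from_quat(s['ee_rot']).as_matrix();j=s['joints']
print(fk(j)[0].round(1),s['position'].round(1))
p=s['position']
for a in np.linspace(0,1,7):
    t=p+a*(np.array([616,-267.3,50])-p)
    j,e,er=ik(t,R,j)
    S,E,W,V,T=pts(j)
    print(t.round(0),j.round(2),round(e,2),round(er,4),'W',W.round(0),'V',V.round(0),'E',E.round(0))
W=cloud(dict(np.load('pics/scene0.npz')));W2=cloud(dict(np.load('pics/side0.npz')))
Q=np.vstack([W.reshape(-1,3),W2.reshape(-1,3)]);Q=Q[np.isfinite(Q).all(1)&(np.abs(Q[:,0]-620)<170)&(Q[:,1]<-120)&(Q[:,1]>-600)]
for z in range(200,500,30):
    q=Q[(Q[:,2]>=z)&(Q[:,2]<z+30)]
    if len(q)>10: print(z,np.percentile(q,[1,99],axis=0).round(0).tolist())
E
```

```text
Traceback (most recent call last):
NameError: name '_e' is not defined
```

```bash
cat > t.py <<'E'
from h import *
from kin import *
print(S6)
s=read_state();R=Ro.from_quat(s['ee_rot']).as_matrix();j=s['joints']
print(fk(j)[0].round(1),s['position'].round(1),np.abs(fk(j)[1]-R).max())
p=s['position']
for a in np.linspace(0,1,7):
    t=p+a*(np.array([616,-267.3,50])-p)
    j,e,er=ik(t,R,j)
    S,E,W,V,T=pts(j)
    print(t.round(0),j.round(2),round(e,2),round(er,4),'W',W.round(0),'V',V.round(0),'E',E.round(0))
W=cloud(dict(np.load('pics/scene0.npz')));W2=cloud(dict(np.load('pics/side0.npz')))
Q=np.vstack([W.reshape(-1,3),W2.reshape(-1,3)]);Q=Q[np.isfinite(Q).all(1)&(np.abs(Q[:,0]-620)<170)&(Q[:,1]<-120)&(Q[:,1]>-600)]
for z in range(200,500,30):
    q=Q[(Q[:,2]>=z)&(Q[:,2]<z+30)]
    if len(q)>10: print(z,np.percentile(q,[1,99],axis=0).round(0).tolist())
E
python3 t.py
```

```text
-1
[ 492.5 -257.4   50.8] [ 492.1 -257.2   50.7] 7.871404791859327e-09
[ 492. -257.   51.] [-0.35  0.36 -0.49 -0.79 -0.2  -0.58] 0.0 0.0 W [ 446. -165.  372.] V [ 327. -241.  298.] E [185. -69. 690.]
[ 513. -259.   51.] [-0.33  0.38 -0.47 -0.74 -0.19 -0.65] 0.0 0.0 W [ 462. -157.  369.] V [ 348. -243.  298.] E [198. -67. 686.]
[ 533. -261.   50.] [-0.3   0.4  -0.45 -0.68 -0.18 -0.72] 0.0 0.0 W [ 477. -149.  364.] V [ 368. -245.  298.] E [211. -66. 681.]
[ 554. -262.   50.] [-0.28  0.42 -0.42 -0.63 -0.17 -0.8 ] 0.0 0.0 W [ 492. -142.  360.] V [ 389. -246.  298.] E [223. -64. 676.]
[ 575. -264.   50.] [-0.26  0.45 -0.4  -0.57 -0.17 -0.87] 0.0 0.0 W [ 507. -135.  355.] V [ 410. -248.  297.] E [236. -63. 670.]
[ 595. -266.   50.] [-0.24  0.47 -0.37 -0.52 -0.17 -0.93] 0.0 0.0 W [ 521. -129.  350.] V [ 430. -250.  297.] E [248. -62. 665.]
[ 616. -267.   50.] [-0.23  0.49 -0.35 -0.47 -0.16 -1.  ] 0.0 0.0 W [ 535. -125.  345.] V [ 451. -251.  297.] E [260. -60. 659.]
200 [[559.0, -535.0, 201.0], [638.0, -229.0, 230.0]]
230 [[559.0, -533.0, 230.0], [646.0, -221.0, 260.0]]
260 [[540.0, -549.0, 261.0], [649.0, -217.0, 290.0]]
290 [[518.0, -551.0, 291.0], [648.0, -198.0, 320.0]]
320 [[520.0, -548.0, 320.0], [648.0, -219.0, 350.0]]
350 [[540.0, -549.0, 350.0], [662.0, -211.0, 379.0]]
380 [[561.0, -533.0, 381.0], [663.0, -210.0, 410.0]]
410 [[560.0, -533.0, 410.0], [709.0, -223.0, 440.0]]
440 [[566.0, -530.0, 440.0], [718.0, -228.0, 462.0]]
```

```bash
cat > t.py <<'E'
from h import *
from kin import *
j00=read_state()['joints']
def Rt(lean,az,flip=1):
    l,a=np.radians([lean,az]);z=np.array([np.sin(l)*np.cos(a),np.sin(l)*np.sin(a),-np.cos(l)]);y=np.array([-np.sin(a),np.cos(a),0]);x=np.cross(y,z);return np.c_[x,y,z]
for nm,G,off in [('jar',(602,-266,70),25),('mountstage',(603,-262,20+27),24),('mountpick',(532,71,27),24),('tray',(460,294,60),25)]:
  for lean in (28,31,34):
    for az in (-25,-15,-5,5,15,25):
        R=Rt(lean,az);t=np.array(G)+off*R[:,2]
        j,e,er=ik(t,R,np.array([-.2,.4,-.4,0,-.4,-1.2]))
        S,E,W,V,T=pts(j)
        print(nm,lean,az,j.round(2),round(e,1),round(er,3),'W',W.round(0),'V',V.round(0))
E
python3 t.py
```

```text
jar 28 -25 [-0.17  0.49 -0.51  0.32 -0.16 -2.12] 10.1 0.096 W [486. -85. 302.] V [ 501. -241.  328.]
jar 28 -15 [-0.18  0.5  -0.45  0.01 -0.16 -1.66] 4.0 0.044 W [509. -90. 315.] V [ 483. -248.  316.]
jar 28 -5 [-0.2   0.5  -0.37 -0.24 -0.23 -1.24] 0.0 0.0 W [ 534. -108.  335.] V [ 475. -255.  311.]
jar 28 5 [-0.26  0.51 -0.26 -0.46 -0.38 -0.83] 0.0 0.0 W [ 559. -151.  361.] V [ 475. -277.  311.]
jar 28 15 [-0.32  0.52 -0.19 -0.56 -0.51 -0.55] 0.0 0.0 W [ 573. -187.  375.] V [ 478. -299.  311.]
jar 28 25 [-0.35  0.54 -0.13 -0.6  -0.63 -0.34] 0.0 0.0 W [ 584. -216.  382.] V [ 486. -320.  311.]
jar 31 -25 [-0.18  0.49 -0.46  0.12 -0.16 -1.92] 12.8 0.132 W [502. -92. 314.] V [ 489. -251.  325.]
jar 31 -15 [-0.2   0.5  -0.4  -0.18 -0.16 -1.45] 5.8 0.066 W [ 522. -104.  328.] V [ 469. -254.  310.]
jar 31 -5 [-0.21  0.5  -0.36 -0.35 -0.19 -1.12] 0.0 0.0 W [ 534. -116.  340.] V [ 462. -254.  304.]
jar 31 5 [-0.29  0.5  -0.25 -0.57 -0.36 -0.71] 0.0 0.0 W [ 557. -166.  366.] V [ 462. -278.  304.]
jar 31 15 [-0.35  0.52 -0.18 -0.66 -0.5  -0.44] 0.0 0.0 W [ 568. -204.  378.] V [ 466. -302.  304
[... 5551 characters left out ...]
 [393. 276. 350.]
tray 31 25 [ 0.82  0.38 -0.62 -0.08 -0.16 -1.83] 21.7 0.226 W [299. 319. 332.] V [408. 203. 325.]
tray 34 -25 [ 0.89  0.43 -0.56  0.41 -0.58 -3.1 ] 37.9 0.399 W [295. 363. 319.] V [442. 313. 354.]
tray 34 -15 [ 0.9   0.41 -0.64  0.54 -0.48 -3.1 ] 36.4 0.349 W [272. 340. 314.] V [423. 309. 355.]
tray 34 -5 [ 0.88  0.38 -0.72  0.68 -0.39 -3.1 ] 36.1 0.31 W [255. 310. 309.] V [408. 301. 355.]
tray 34 5 [ 0.84  0.36 -0.79  0.86 -0.28 -3.1 ] 36.6 0.28 W [246. 276. 305.] V [397. 289. 355.]
tray 34 15 [ 0.77  0.33 -0.85  1.07 -0.18 -3.1 ] 37.5 0.26 W [246. 239. 303.] V [392. 275. 355.]
tray 34 25 [ 0.27  0.41 -0.7  -2.76 -0.16  1.33] 5.9 0.046 W [399. 110. 303.] V [309. 239. 277.]
```

```bash
cat > t2.py <<'E'
from h import *
from kin import *
s=read_state();R=Ro.from_quat(s['ee_rot']).as_matrix()
rng=np.random.default_rng(0)
def sols(t,R,n=40):
    out=[]
    for k in range(n):
        j0=np.array([np.arctan2(t[1],t[0])+rng.uniform(-.7,.7),.4+rng.uniform(-.6,.6),-.5+rng.uniform(-.5,1),rng.uniform(-3.1,2),-rng.uniform(.2,1.5),rng.uniform(-3,3)])
        def f(j):
            a,B=fk(j);return np.r_[(a-t),300*Rotation.from_matrix(B.T@R).as_rotvec()]
        r=least_squares(f,j0,bounds=(LO,HI),max_nfev=60)
        if np.linalg.norm(r.fun)<.5 and not any(np.abs(r.x-o).max()<.02 for o in out): out.append(r.x)
    return out
if __name__=='__main__':
  for nm,G,off in [('jar',(602,-266,70),25),('stage',(603,-262,47),24),('pick',(532,71,27),24),('tray',(460,294,56),25),('tray+120',(460,294,180),25),('pick+100',(532,71,130),24)]:
    for fl in (0,1):
      RR=R@np.diag([-1,-1,1.]) if fl else R
      t=np.array(G)+off*RR[:,2]
      for j in sols(t,RR): S,E,W,V,T=pts(j);print(nm,fl,j.round(2),'W',W.round(0),'V',V.round(0))
E
python3 t2.py
```

```text
jar 0 [-0.23  0.49 -0.34 -0.47 -0.16 -0.99] W [ 536. -125.  345.] V [ 451. -251.  296.]
jar 1 [-0.23  0.49 -0.34 -0.47 -0.16  2.15] W [ 536. -125.  345.] V [ 451. -251.  296.]
pick 0 [-0.19  0.47 -0.79 -2.94 -0.28  1.46] W [380. -74. 264.] V [380.  86. 254.]
pick 1 [-0.19  0.47 -0.79 -2.94 -0.28 -1.68] W [380. -74. 264.] V [380.  86. 254.]
tray+120 0 [ 0.84  0.19 -0.92  1.41 -0.47  2.47] W [196. 220. 337.] V [309. 309. 406.]
tray+120 1 [ 0.84  0.19 -0.92  1.41 -0.47 -0.67] W [196. 220. 337.] V [309. 309. 406.]
```

```bash
cat > t3.py <<'E'
from h import *
from kin import *
from scipy.spatial import cKDTree
s=read_state();R=Ro.from_quat(s['ee_rot']).as_matrix();j0=s['joints']
head=[];rob=[]
for n in ['scene','side']:
    W=cloud(dict(np.load(f'pics/{n}1.npz')));W0=cloud(dict(np.load(f'pics/{n}0.npz')))
    m0=np.isfinite(W0).all(-1)&(W0[...,2]>195)&(abs(W0[...,0]-620)<130)&(W0[...,1]<-190)&(W0[...,1]>-600)
    head.append(W0[m0])
    m=np.isfinite(W).all(-1)&np.isfinite(W0).all(-1)&(np.linalg.norm(W-W0,axis=-1)>40)&(W[...,2]>60)&(W[...,2]<700)&(W[...,0]<560)&(W[...,0]>150)&(abs(W[...,1])<400)
    rob.append(W[m])
# cylinders complete
a=np.linspace(0,2*np.pi,60)
for r,z0,z1 in[(34,220,255),(44,255,355)]:
    for z in np.arange(z0,z1+1,5): head.append(np.c_[603+r*np.cos(a),-262+r*np.sin(a),0*a+z])
head=np.vstack(head);rob=np.vstack(rob)
S,E,W,V,T=pts(j0)
def seg(P,A,B):
    t=np.clip(((P-A)@(B-A))/((B-A)@(B-A)),0,1);return np.linalg.norm(P-A-t[:,None]*(B-A),axis=1)
d=np.c_[seg(rob,E,W),seg(rob,W,V),seg(rob,V,T)];k=d.argmin(1)
ok=d.min(1)<110
Rs=chain(j0,-1);Fr=[(Rs[2],W),(Rs[3],W),(fk(j0)[1],T)]
for i in range(3):
    q=(rob[ok&(k==i)]-Fr[i][1])@Fr[i][0];print(i,len(q),q.min(0).round(),q.max(0).round(), np.percentile(d[ok&(k==i),i],[50,95]).round())
kd=cKDTree(head)
def clear(j):
    S,E,W,V,T=pts(j);Rs=chain(j,-1);F2=[(Rs[2],W),(Rs[3],W),(fk(j)[1],T)];o=[]
    for i in range(3):
        q=(rob[ok&(k==i)]-Fr[i][1])@Fr[i][0]@F2[i][0].T+F2[i][1]
        dd,ii=kd.query(q);a=dd.argmin();o.append((round(dd[a],1),q[a].round(0),head[ii[a]].round(0)))
    # body hull
    b=np.array([[x,y,z] for x in(-40,40) for y in(-42,42) for z in np.linspace(-73,-200,14)])@F2[2][0].T+T
    o.append(('body',kd.query(b)[0].min().round(1)))
    return o
if __name__=='__main__':
    print(clear(j0))
    p=s['position']
    for a in (.33,.66,1):
        t=p+a*(np.array([616,-267.3,50])-p)
        j,e,er=ik(t,R,j0); print(a,clear(j))
E
python3 t3.py
```

```text
0 17282 [-361.  -48.  -76.] [43. 90. 72.] [44. 66.]
1 6331 [ -66. -201.  -45.] [47.  9. 52.] [42. 64.]
2 4386 [ -47.  -73. -298.] [ 46.  74. -13.] [40. 65.]
[(np.float64(67.3), array([ 518., -172.,  393.]), array([ 572., -212.,  401.])), (np.float64(98.8), array([ 474., -194.,  356.]), array([ 565., -231.,  348.])), (np.float64(127.5), array([ 447., -257.,  183.]), array([ 569., -260.,  220.])), ('body', np.float64(121.9))]
0.33 [(np.float64(61.7), array([ 537., -161.,  395.]), array([ 576., -209.,  395.])), (np.float64(74.3), array([ 505., -184.,  361.]), array([ 570., -219.,  366.])), (np.float64(89.6), array([ 488., -260.,  183.]), array([ 569., -260.,  220.])), ('body', np.float64(89.6))]
0.66 [(np.float64(57.0), array([ 540., -165.,  364.]), array([ 575., -210.,  367.])), (np.float64(56.9), array([ 529., -178.,  356.]), array([ 575., -211.,  363.])), (np.float64(50.3), array([ 521., -257.,  205.]), array([ 569., -260.,  220.])), ('body', np.float64(57.7))]
1 [(np.float64(53.1), array([ 558., -161.,  358.]), array([ 575., -210.,  367.])), (np.float64(38.4), array([ 546., -191.,  347.]), array([ 575., -211.,  363.])), (np.float64(15.1), array([ 559., -261.,  209.]), array([ 569., -260.,  220.])), ('body', np.float64(27.3))]
```

{"api": "play_rows", "payload": {
  "targets": [
    {"tx": -0.2, "ty": 0.001, "tz": 0.14, "spin": 0, "gripper": -1},
    {"tx": -0.3, "ty": 0.002, "tz": 0.21, "spin": 0, "gripper": -1},
    {"tx": -0.38, "ty": 0.003, "tz": 0.26, "spin": 0, "gripper": -1},
    {"tx": -0.408, "ty": 0.003, "tz": 0.28, "spin": 0, "gripper": -1},
    {"tx": -0.408, "ty": 0.003, "tz": 0.28, "spin": 0, "gripper": -1}
  ]
}}

```text
clock: 8.93
position: [614.5, -265.3, 50.4]
ee_rot: [0.044, 0.956, -0.013, 0.291]
contact_force: [-0.4, -0.5, -0.1]
gripper_width: 85.3
```

```bash
python3 -c "
from h import *
s,R=st()
for n in ['wrist','side']: cap(n,n+'2')
a=cv2.imread('pics/wrist2.png');c=cv2.imread('pics/side2.png')
cv2.imwrite('pics/c2.png',np.hstack([cv2.resize(a,(400,300)),cv2.resize(c[80:230,280:480],(400,300))]))
"
```

```text
t 8.93 pos [ 614.5 -265.3   50.4] x [-0.827  0.076 -0.558] y [ 0.091  0.996 -0.   ] z [ 0.555 -0.051 -0.83 ] j [-0.228  0.489 -0.346 -0.475 -0.166 -0.988] w 85.3 F [-0.4 -0.5 -0.1]
```

View pics/c2.png

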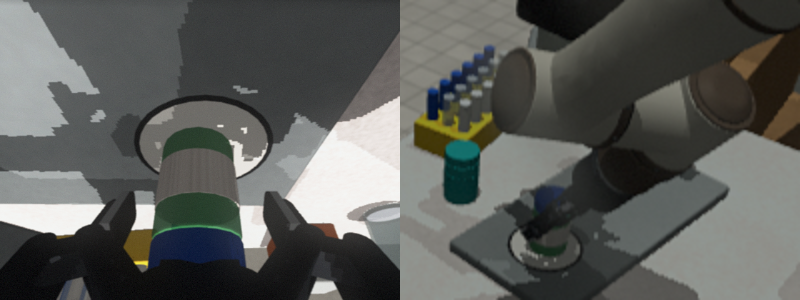

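The jar sits centred between the pads. Closing now.

{"api": "play_rows", "payload": {
  "targets": [
    {"tx": 0, "ty": 0, "tz": 0, "spin": 0, "gripper": 0},
    {"tx": 0, "ty": 0, "tz": 0, "spin": 0, "gripper": 1},
    {"tx": 0, "ty": 0, "tz": 0, "spin": 0, "gripper": 1},
    {"tx": 0, "ty": 0, "tz": 0, "spin": 0, "gripper": 1},
    {"tx": 0, "ty": 0, "tz": 0, "spin": 0, "gripper": 1}
  ]
}}

```text
clock: 9.65
position: [613.9, -266.5, 50.2]
ee_rot: [0.045, 0.956, -0.014, 0.291]
contact_force: [-4.3, 0.2, 6.2]
gripper_width: 50.7
```

```bash
python3 -c "
from h import *
s,R=st()
"
cat > t4.py <<'E'
# map feasibility of lowering point with current R over bench; z TCP
from t2 import *
for y in (-150,-100,-50,0,50,100):
    for x in (450,500,550,600,650,700):
        c=np.array([x,y,0.])
        G=c+np.array([0,0,51]); t=G+25*R[:,2]
        js=sols(t,R,12)
        print(x,y,[(round(j[3],2),round(j[4],2)) for j in js])
E
python3 t4.py
```

```text
t 9.65 pos [ 613.9 -266.5   50.2] x [-0.827  0.077 -0.558] y [ 0.093  0.996 -0.   ] z [ 0.555 -0.052 -0.83 ] j [-0.23   0.489 -0.346 -0.476 -0.166 -0.987] w 50.7 F [-4.3  0.2  6.2]
450 -150 []
500 -150 []
550 -150 []
600 -150 []
650 -150 []
700 -150 []
450 -100 []
500 -100 []
550 -100 []
600 -100 []
650 -100 []
700 -100 []
450 -50 []
500 -50 []
550 -50 []
600 -50 []
650 -50 []
700 -50 []
450 0 []
500 0 []
550 0 []
600 0 []
650 0 []
700 0 []
450 50 [(np.float64(-2.68), np.float64(-0.23))]
500 50 []
550 50 []
600 50 []
650 50 []
700 50 []
450 100 [(np.float64(-3.04), np.float64(-0.36))]
500 100 [(np.float64(-3.06), np.float64(-0.28))]
550 100 [(np.float64(-3.08), np.float64(-0.22))]
600 100 [(np.float64(-3.12), np.float64(-0.16))]
650 100 []
700 100 []
```

```bash
cat > t4.py <<'E'
from t2 import *
p=s['position'];off=p-np.array([602,-266,20.])  # TCP rel. jar base
print(off)
for x in (420,445,460):
    for y in (-240,-270,-300,-340,-380,-420):
        t=np.array([x,y,0])+off
        js=sols(t,R,10)
        print(x,y,[j.round(2).tolist() for j in js])
E
python3 t4.py
```

```text
[11.90123045 -0.46932708 30.22236036]
420 -240 [[-0.48, 0.33, -0.56, -1.07, -0.24, -0.19]]
420 -270 [[-0.54, 0.36, -0.52, -1.04, -0.28, -0.17]]
420 -300 [[-0.6, 0.38, -0.48, -1.01, -0.32, -0.16]]
420 -340 [[-0.67, 0.41, -0.43, -0.97, -0.38, -0.15]]
420 -380 [[-0.73, 0.44, -0.37, -0.93, -0.42, -0.14]]
420 -420 [[-0.78, 0.48, -0.3, -0.89, -0.47, -0.14]]
445 -240 [[-0.42, 0.36, -0.53, -1.01, -0.22, -0.29]]
445 -270 [[-0.49, 0.38, -0.49, -0.99, -0.26, -0.26]]
445 -300 [[-0.55, 0.4, -0.46, -0.97, -0.3, -0.24]]
445 -340 [[-0.62, 0.43, -0.4, -0.93, -0.36, -0.22]]
445 -380 [[-0.68, 0.46, -0.34, -0.9, -0.41, -0.21]]
445 -420 [[-0.74, 0.5, -0.27, -0.86, -0.46, -0.21]]
460 -240 [[-0.39, 0.37, -0.52, -0.97, -0.2, -0.36]]
460 -270 [[-0.46, 0.39, -0.48, -0.96, -0.25, -0.32]]
460 -300 [[-0.52, 0.41, -0.44, -0.94, -0.29, -0.29]]
460 -340 [[-0.59, 0.44, -0.38, -0.91, -0.35, -0.27]]
460 -380 [[-0.66, 0.47, -0.32, -0.88, -0.4, -0.25]]
460 -420 [[-0.71, 0.51, -0.26, -0.84, -0.45, -0.24]]
```

```bash
cat > sim.py <<'E'
from kin import *
def ikw(p,R,j0,w=630):
    def f(j):
        a,B=fk(j);return np.r_[(a-p),w*Rotation.from_matrix(B.T@R).as_rotvec(),0.01*(j-j0)]
    return least_squares(f,np.clip(j0,LO+1e-3,HI-1e-3),bounds=(LO,HI)).x
def row(j,d,world=True,step=62.5):
    p,R=fk(j);d=np.asarray(d,float)
    if not world:d=R@d
    n=np.linalg.norm(d);d=d*min(1,step/n) if n>0 else d
    return ikw(p+d,R,j)
def desc(j):
    p,R=fk(j);z=R[:,2]
    return f"{p.round(0)} lean {np.degrees(np.arccos(-z[2])):.1f} az {np.degrees(np.arctan2(z[1],z[0])):.0f} ylev {R[2,1]:.3f} j {j.round(2)}"
if __name__=='__main__':
    # validate far-out
    j=np.array([.157,1.033,1.408,.089,-1.6,-1.709])
    for i in range(3): j=row(j,(-250,0,-50),False);print(desc(j))
E
python3 sim.py
```

```text
[999. -29. 348.] lean 22.6 az -6 ylev -0.038 j [ 0.16  1.03  1.41  0.1  -1.57 -1.71]
[1006.  -27.  359.] lean 24.8 az -6 ylev -0.041 j [ 0.16  1.02  1.41  0.11 -1.54 -1.71]
[1012.  -25.  372.] lean 27.0 az -5 ylev -0.044 j [ 0.17  1.02  1.41  0.12 -1.51 -1.72]
```

The simulator reproduces the over-reach steps to about 1 mm, so I can plan orientation changes with it. The jar first goes to an interim bench spot at (425,-300), to be regrasped from above.

```bash
cat > t5.py <<'E'
from h import *
from sim import *
s,R=st();p=s['position'];j=s['joints']
for t in [(p[0]-2,p[1],p[2]+6),(437,-300,58),(437,-300,33),(437,-300,30)]:
    print(t,to(t,R,p))
for t in [(612,-266,57),(550,-278,57),(494,-289,57),(437,-300,57),(437,-300,31)]:
    j=ikw(np.array(t),R,j);print(desc(j))
E
python3 t5.py
```

```text
t 9.65 pos [ 613.9 -266.5   50.2] x [-0.827  0.077 -0.558] y [ 0.093  0.996 -0.   ] z [ 0.555 -0.052 -0.83 ] j [-0.23   0.489 -0.346 -0.476 -0.166 -0.987] w 50.7 F [-4.3  0.2  6.2]
(np.float64(611.9012304450879), np.float64(-266.4693270776563), np.float64(56.222360356684575)) [-0.007 -0.001 -0.024]
(437, -300, 58) [ 0.557 -0.199 -0.412]
(437, -300, 33) [ 0.613 -0.199 -0.329]
(437, -300, 30) [ 0.62  -0.199 -0.319]
[ 612. -266.   57.] lean 33.9 az -5 ylev -0.000 j [-0.23  0.48 -0.36 -0.45 -0.17 -1.01]
[ 550. -278.   57.] lean 33.9 az -5 ylev -0.000 j [-0.32  0.42 -0.4  -0.64 -0.21 -0.76]
[ 494. -289.   57.] lean 33.9 az -5 ylev -0.000 j [-0.42  0.37 -0.45 -0.77 -0.26 -0.54]
[ 437. -300.   57.] lean 33.9 az -5 ylev -0.000 j [-0.55  0.33 -0.49 -0.88 -0.32 -0.33]
[ 437. -300.   31.] lean 33.9 az -5 ylev -0.000 j [-0.59  0.38 -0.48 -1.   -0.32 -0.18]
```

{"api": "play_rows", "payload": {
  "targets": [
    {"tx": -0.007, "ty": 0, "tz": -0.024, "spin": 0, "gripper": 1},
    {"tx": -0.007, "ty": 0, "tz": -0.024, "spin": 0, "gripper": 1},
    {"tx": 0.08, "ty": -0.035, "tz": -0.09, "spin": 0, "gripper": 1},
    {"tx": 0.22, "ty": -0.08, "tz": -0.18, "spin": 0, "gripper": 1},
    {"tx": 0.36, "ty": -0.13, "tz": -0.28, "spin": 0, "gripper": 1},
    {"tx": 0.48, "ty": -0.17, "tz": -0.36, "spin": 0, "gripper": 1},
    {"tx": 0.557, "ty": -0.199, "tz": -0.412, "spin": 0, "gripper": 1},
    {"tx": 0.557, "ty": -0.199, "tz": -0.412, "spin": 0, "gripper": 1},
    {"tx": 0.557, "ty": -0.199, "tz": -0.412, "spin": 0, "gripper": 1}
  ]
}}

```text
clock: 10.78
position: [437.8, -299.8, 57.7]
ee_rot: [0.044, 0.956, -0.014, 0.291]
contact_force: [0.2, 0.1, -1.3]
gripper_width: 50.8
```

```bash
python3 -c "
from h import *
s,R=st();p=s['position']
for z in (33,29,27): print(z,to((437,-300,z),R,p))
for n in ['wrist','scene']: cap(n,n+'3')
a=cv2.imread('pics/wrist3.png');c=cv2.imread('pics/scene3.png')
cv2.imwrite('pics/c3.png',np.hstack([cv2.resize(a,(400,300)),cv2.resize(c[170:320,60:260],(400,300))]))
"
```

```text
t 10.78 pos [ 437.8 -299.8   57.7] x [-0.827  0.077 -0.557] y [ 0.093  0.996 -0.   ] z [ 0.555 -0.052 -0.83 ] j [-0.542  0.325 -0.491 -0.872 -0.322 -0.344] w 50.8 F [ 0.2  0.1 -1.3]
33 [ 0.057 -0.001  0.08 ]
29 [ 0.066 -0.001  0.094]
27 [ 0.071 -0.001  0.1  ]
```

View pics/c3.png

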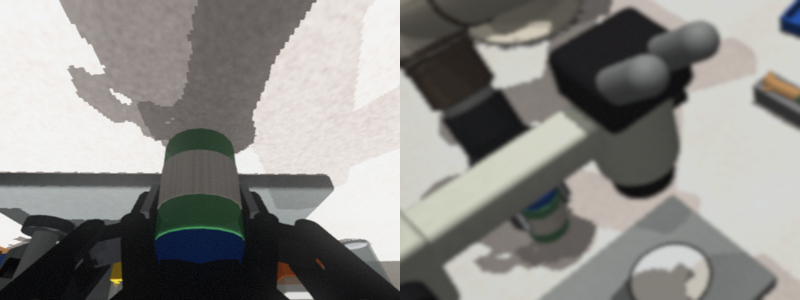

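The jar is held upright and clear of the plate. Lowering it to the bench.

{"api": "play_rows", "payload": {
  "targets": [
    {"tx": 0.03, "ty": 0, "tz": 0.04, "spin": 0, "gripper": 1},
    {"tx": 0.055, "ty": 0, "tz": 0.077, "spin": 0, "gripper": 1},
    {"tx": 0.06, "ty": 0, "tz": 0.084, "spin": 0, "gripper": 1},
    {"tx": 0.062, "ty": 0, "tz": 0.088, "spin": 0, "gripper": 1}
  ]
}}

```text
clock: 11.38
position: [437.0, -299.4, 30.7]
ee_rot: [0.044, 0.956, -0.013, 0.291]
contact_force: [0.3, 0.5, -1.9]
gripper_width: 50.7
```

```bash
python3 -c "
from h import *
s,R=st()"
```

```text
t 11.38 pos [ 437.  -299.4   30.7] x [-0.827  0.076 -0.557] y [ 0.092  0.996 -0.   ] z [ 0.555 -0.051 -0.831] j [-0.585  0.381 -0.479 -0.997 -0.319 -0.179] w 50.7 F [ 0.3  0.5 -1.9]
```

{"api": "play_rows", "payload": {
  "targets": [
    {"tx": 0.0022, "ty": 0, "tz": 0.0033, "spin": 0, "gripper": 1},
    {"tx": 0.0035, "ty": 0, "tz": 0.005, "spin": 0, "gripper": 1}
  ]
}}

```text
clock: 11.62
position: [437.0, -299.5, 30.1]
ee_rot: [0.044, 0.955, -0.014, 0.292]
contact_force: [-3.4, 1.8, 7.5]
gripper_width: 51.0
```

{"api": "play_rows", "payload": {
  "targets": [
    {"tx": 0.0022, "ty": 0, "tz": 0.0033, "spin": 0, "gripper": 0},
    {"tx": 0.0022, "ty": 0, "tz": 0.0033, "spin": 0, "gripper": -1},
    {"tx": 0.0022, "ty": 0, "tz": 0.0033, "spin": 0, "gripper": -1},
    {"tx": 0.0022, "ty": 0, "tz": 0.0033, "spin": 0, "gripper": -1}
  ]
}}

```text
clock: 12.12
position: [436.6, -299.6, 28.2]
ee_rot: [0.044, 0.956, -0.014, 0.291]
contact_force: [0.1, -0.6, -0.6]
gripper_width: 85.3
```

```bash
cat > t6.py <<'E'
from h import *
from sim import *
s,R=st();j=s['joints']
# retract along -z, then search directions for un-lean
for i in range(3): j=row(j,(0,0,-50),False); print(desc(j))
jb=j.copy()
import itertools
for d in itertools.product((-1,0,1),repeat=3):
    if d==(0,0,0):continue
    j=jb.copy();out=[]
    for i in range(8):
        j=row(j,np.array(d)*200.); 
        if i in(3,7): out.append(desc(j))
    print(d,out)
E
python3 t6.py
```

```text
t 12.12 pos [ 436.6 -299.6   28.2] x [-0.827  0.077 -0.557] y [ 0.093  0.996 -0.   ] z [ 0.555 -0.052 -0.83 ] j [-0.59   0.386 -0.478 -1.009 -0.319 -0.162] w 85.3 F [ 0.1 -0.6 -0.6]
[ 409. -297.   70.] lean 33.9 az -5 ylev -0.000 j [-0.57  0.27 -0.53 -0.86 -0.35 -0.33]
[ 381. -295.  111.] lean 33.9 az -5 ylev -0.000 j [-0.57  0.16 -0.57 -0.72 -0.39 -0.49]
[ 354. -292.  153.] lean 33.9 az -5 ylev -0.000 j [-0.57  0.04 -0.6  -0.6  -0.47 -0.61]
(-1, -1, -1) ['[ 209. -436.    9.] lean 33.9 az -5 ylev -0.000 j [-1.25  0.46 -0.43 -0.97 -0.67  0.37]', '[  65. -581. -136.] lean 33.9 az -5 ylev -0.000 j [-1.57  0.86 -0.1  -0.91 -0.78  0.63]']
(-1, -1, 0) ['[ 177. -469.  153.] lean 33.9 az -5 ylev -0.000 j [-1.27  0.24 -0.32 -0.71 -0.91  0.03]', '[   0. -646.  153.] lean 33.9 az -5 ylev -0.000 j [-1.63  0.53  0.13 -0.63 -1.23  0.2 ]']
(-1, -1, 1) ['[ 209. -436.  297.] lean 33.9 az -5 ylev -0.000 j [-1.14  0.02 -0.21 -0.58 -1.09 -0.31]', '[  65. -581.  442.] lean 33.9 az -5 ylev -0.000 j [-1.51  0.23  0.38 -0.58 -1.61 -0.21]']
(-1, 0, -1) ['[ 177. -292.  -24.] lean 33.9 az -5 ylev -0.000 j [-1.
[... 3654 characters left out ...]
 [-0.3   0.06 -0.23 -0.18 -0.71 -1.27]', '[ 707. -292.  506.] lean 33.9 az -5 ylev -0.000 j [-0.21  0.3   0.46 -0.07 -1.14 -1.45]']
(1, 1, -1) ['[ 492. -156.   -1.] lean 34.9 az -3 ylev 0.019 j [-0.33  0.42 -0.52 -1.34 -0.16 -0.04]', '[ 636.  -12. -145.] lean 34.9 az -3 ylev 0.019 j [-0.33  0.87 -0.54 -2.78 -0.46  1.44]']
(1, 1, 0) ['[ 532. -137.  174.] lean 32.3 az -0 ylev 0.040 j [ 0.05  0.11 -0.74  0.2  -0.16 -1.89]', '[711.  35. 183.] lean 31.4 az 1 ylev 0.048 j [ 0.29  0.35 -0.51  0.67 -0.22 -2.55]']
(1, 1, 1) ['[ 498. -148.  297.] lean 33.9 az -5 ylev -0.000 j [ 0.07 -0.11 -0.62  0.2  -0.49 -1.89]', '[642.  -3. 442.] lean 33.9 az -5 ylev -0.000 j [ 0.35  0.05 -0.15  0.32 -0.85 -2.16]']
```

```bash
nproc; cat > beam.py <<'E'
from h import *
from sim import *
import itertools,time
from multiprocessing import Pool
DIRS=[np.array(d)/np.linalg.norm(d)*62.5 for d in itertools.product((-1,0,1),repeat=3) if d!=(0,0,0)]
def ok(j):
    S,E,W,V,T=pts(j)
    if T[2]<170 or W[2]<200 or V[2]<200: return False
    for P in (T,V,W):
        if P[1]<-130 and P[0]>455: return False
        if np.hypot(P[0],P[1])<170: return False
    return True
def lean(j): return np.degrees(np.arccos(np.clip(-fk(j)[1][2,2],-1,1)))
def ex(a):
    j,path,d=a
    if d is not None and path and False: return None
    jn=row(j,DIRS[d])
    return (jn,path+[d]) if ok(jn) else None
if __name__=='__main__':
    s,R=st();j=s['joints']
    for i in range(3): j=row(j,(0,0,-50),False)
    beam=[(j,[])]
    with Pool() as P:
        for k in range(26):
            t=time.time()
            c=[x for x in P.map(ex,[(j,p,d) for j,p in beam for d in range(26)],chunksize=8) if x is not None]
            if not c: print('stuck');break
            for x in c[:0]: pass
            c.sort(key=lambda x:lean(x[0])+0.004*np.abs(x[0]-beam[0][0]).sum())
            # diversity
            nb=[];
            for x in c:
                T=fk(x[0])[0]
                if all(np.linalg.norm(T-fk(y[0])[0])>35 or abs(lean(x[0])-lean(y[0]))>2 for y in nb): nb.append(x)
                if len(nb)>=24: break
            beam=nb
            print(k,desc(beam[0][0]),beam[0][1][-1],round(time.time()-t,1),flush=True)
            if lean(beam[0][0])<0.7: break
    print([DIRS[d].round(0).tolist() for d in beam[0][1]])
E
OMP_NUM_THREADS=1 timeout 560 python3 beam.py
```

```text
4
t 12.12 pos [ 436.6 -299.6   28.2] x [-0.827  0.077 -0.557] y [ 0.093  0.996 -0.   ] z [ 0.555 -0.052 -0.83 ] j [-0.59   0.386 -0.478 -1.009 -0.319 -0.162] w 85.3 F [ 0.1 -0.6 -0.6]
0 [ 390. -328.  189.] lean 33.9 az -5 ylev -0.000 j [-0.58  0.07 -0.48 -0.52 -0.55 -0.7 ] 19 0.3
1 [ 380. -328.  189.] lean 33.9 az -5 ylev -0.000 j [-0.6   0.06 -0.48 -0.53 -0.56 -0.68] 21 2.5
2 [ 390. -328.  189.] lean 33.9 az -5 ylev -0.000 j [-0.58  0.07 -0.48 -0.52 -0.55 -0.7 ] 0 5.8
3 [ 390. -328.  189.] lean 33.9 az -5 ylev -0.000 j [-0.58  0.07 -0.48 -0.52 -0.55 -0.7 ] 7 6.0
4 [ 390. -328.  189.] lean 33.9 az -5 ylev -0.000 j [-0.58  0.07 -0.48 -0.52 -0.55 -0.7 ] 17 5.9
5 [ 390. -328.  189.] lean 33.9 az -5 ylev -0.000 j [-0.58  0.07 -0.48 -0.52 -0.55 -0.7 ] 14 5.7
6 [ 390. -328.  189.] lean 33.9 az -5 ylev -0.000 j [-0.58  0.07 -0.48 -0.52 -0.55 -0.7 ] 4 5.6
7 [ 399. -328.  189.] lean 33.9 az -5 ylev -0.000 j [-0.56  0.08 -0.47 -0.51 -0.54 -0.72] 23 5.5
8 [ 390. -328.  189.] lean 33.9 az -5 ylev -0.000 j [-0.58  0.07 -0.48 -0.52 -0.55 -0.7 ] 3 5.1
9 [ 390. -328.  189.] lean 33.9 az -5 ylev -0.0
[... 1438 characters left out ...]
81.] lean 33.9 az -5 ylev -0.000 j [-0.56  0.09 -0.48 -0.53 -0.52 -0.7 ] 17 5.6
25 [ 400. -327.  181.] lean 33.9 az -5 ylev -0.000 j [-0.56  0.09 -0.48 -0.53 -0.52 -0.7 ] 12 5.8
[[36.0, -36.0, 36.0], [36.0, 36.0, 36.0], [0.0, -44.0, -44.0], [-36.0, 36.0, 36.0], [-62.0, 0.0, 0.0], [62.0, 0.0, 0.0], [-36.0, -36.0, -36.0], [0.0, 0.0, 62.0], [0.0, 0.0, -62.0], [36.0, 36.0, 36.0], [0.0, -62.0, 0.0], [62.0, 0.0, 0.0], [-44.0, 0.0, 44.0], [-44.0, 0.0, -44.0], [44.0, 44.0, 0.0], [-44.0, -44.0, 0.0], [44.0, 44.0, 0.0], [-36.0, -36.0, -36.0], [36.0, 36.0, 36.0], [-36.0, -36.0, -36.0], [36.0, 36.0, 36.0], [-44.0, 0.0, -44.0], [0.0, -44.0, 44.0], [36.0, 36.0, -36.0], [0.0, 0.0, 62.0], [0.0, 0.0, -62.0]]
```

```bash
cat > scan.py <<'E'
from beam import *
def safe(j):
    S,E,W,V,T=pts(j)
    if T[2]<110 or V[2]<150: return False
    for P in (T,V,W):
        if P[1]<-110 and P[0]>440: return False
    if np.hypot(*T[:2])<200: return False
    return True
def run(a):
    t,d,R,j0=a
    j,e,er=ik(np.array(t,float),R,j0)
    if e>1 or er>.005: return None
    l0=lean(j);best=(0,None)
    for i in range(8):
        j=row(j,d)
        if not safe(j): break
        r=(l0-lean(j))/(i+1)
        if r>best[0]: best=(r,i+1,j.copy())
    return (best[0],best[1],t,d,best[2]) if best[1] else None
if __name__=='__main__':
    s,R=st();j0=s['joints'];jj=np.array([.2,-.3,-.8,.2,-.6,-2.])
    S=[((x,y,z),d,R,jz) for x in(250,320,400,500,700,900) for y in(-150,-50,50,200,350) for z in(180,300,450,600) for d in DIRS[:26] for jz in(jj,)]
    print(len(S))
    with Pool() as P: r=[x for x in P.map(run,S,chunksize=16) if x]
    r.sort(key=lambda x:-x[0])
    for x in r[:25]: print(round(x[0],2),x[1],x[2],x[3].round(),desc(x[4]))
E
OMP_NUM_THREADS=1 timeout 570 python3 scan.py
```

```text
t 12.12 pos [ 436.6 -299.6   28.2] x [-0.827  0.077 -0.557] y [ 0.093  0.996 -0.   ] z [ 0.555 -0.052 -0.83 ] j [-0.59   0.386 -0.478 -1.009 -0.319 -0.162] w 85.3 F [ 0.1 -0.6 -0.6]
3120
2.42 3 (500, 200, 300) [-36.  36. -36.] [440. 277. 254.] lean 26.5 az -3 ylev -0.010 j [ 1.06  0.03 -0.68  0.63 -0.74 -3.1 ]
2.38 4 (500, 200, 300) [  0.   0. -62.] [537. 174. 144.] lean 24.2 az -3 ylev -0.004 j [ 0.62  0.21 -0.83  0.94 -0.32 -3.1 ]
2.3 8 (500, 200, 300) [-44.   0. -44.] [285. 144. 150.] lean 15.4 az 0 ylev -0.003 j [ 1.23 -0.22 -1.07  0.41 -0.67 -3.1 ]
2.17 6 (400, 50, 300) [  0.   0. -62.] [463.  46. 113.] lean 20.8 az -5 ylev -0.002 j [ 0.34  0.1  -1.07  1.14 -0.16 -3.1 ]
2.16 1 (500, 200, 300) [  0.  44. -44.] [512. 236. 275.] lean 31.6 az -5 ylev -0.004 j [ 0.87  0.05 -0.67  0.77 -0.66 -3.1 ]
2.14 8 (400, 50, 300) [-36.  36. -36.] [298. 196. 152.] lean 16.7 az 12 ylev 0.038 j [ 1.23 -0.15 -1.04  0.46 -0.58 -3.1 ]
2.13 6 (700, 350, 300) [-44.   0. -44.] [504. 340. 132.] lean 21.1 az -5 ylev -0.027 j [ 0.96  0.34 -0.61  0.66 -0.53 -3.1 ]
2.12 8 (400, 50, 300) [-44.   0. -44.] [244
[... 1478 characters left out ...]
 [463. 247. 114.] lean 18.9 az 1 ylev 0.011 j [ 0.87  0.22 -0.83  0.71 -0.38 -3.1 ]
1.81 6 (500, 50, 300) [  0.  44. -44.] [543. 287. 138.] lean 23.0 az -3 ylev -0.005 j [ 0.83  0.31 -0.66  0.76 -0.45 -3.1 ]
1.8 8 (320, 50, 450) [-36.  36. -36.] [297. 242. 245.] lean 19.5 az 4 ylev -0.008 j [ 1.37 -0.2  -0.81  0.42 -0.91 -3.1 ]
1.79 8 (500, -50, 300) [-36.  36. -36.] [324. 149. 165.] lean 19.6 az 5 ylev 0.024 j [ 1.1  -0.19 -1.06  0.54 -0.58 -3.1 ]
1.77 8 (700, 50, 300) [-44.   0. -44.] [409.  37. 130.] lean 19.7 az -2 ylev 0.013 j [ 0.54 -0.02 -1.07  0.68 -0.29 -2.82]
1.77 8 (700, 200, 300) [-36.  36. -36.] [490. 481. 113.] lean 19.7 az -5 ylev -0.033 j [ 1.12  0.5  -0.35  0.54 -0.67 -3.1 ]
```

```bash
cat > t7.py <<'E'
from t2 import *
from t import Rt
E
sed -i '/^for nm/,$d' t.py; cat >> t7.py <<'E'
for lean in (0,8,15,20,25):
  for az in (0,):
    RR=Rt(lean,az)
    for nm,G,off in [('jarb',(425,-300,50),25),('tray',(460,294,56),25),('tray+80',(460,294,136),25),('mountpick',(532,71,27),24)]:
        t=np.array(G)+off*RR[:,2]
        print(lean,nm,[j.round(2).tolist() for j in sols(t,RR,14)])
E
python3 t7.py
```

```text
0 jarb [[-0.3, 0.46, -0.49, -0.0, -0.62, -1.27]]
0 tray [[0.87, 0.48, -0.43, -0.0, -0.66, -2.44]]
0 tray+80 [[0.87, 0.37, -0.35, -0.0, -0.85, -2.44]]
0 mountpick [[0.43, 0.52, -0.47, -0.0, -0.59, -2.01]]
8 jarb [[-0.33, 0.43, -0.53, -0.1, -0.48, -1.16]]
8 tray [[0.91, 0.45, -0.6, 0.25, -0.45, -2.71]]
8 tray+80 [[0.92, 0.33, -0.5, 0.18, -0.67, -2.63]]
8 mountpick [[0.46, 0.48, -0.63, 0.19, -0.34, -2.21]]
15 jarb [[-0.36, 0.41, -0.54, -0.25, -0.39, -0.99]]
15 tray [[0.84, 0.41, -0.85, 0.95, -0.24, 2.95]]
15 tray+80 [[0.95, 0.29, -0.65, 0.44, -0.51, -2.89]]
15 mountpick []
20 jarb [[-0.4, 0.4, -0.53, -0.4, -0.35, -0.81]]
20 tray [[0.6, 0.39, -0.93, 1.8, -0.2, 2.34]]
20 tray+80 [[0.92, 0.27, -0.79, 0.77, -0.4, 3.09]]
20 mountpick []
25 jarb [[-0.46, 0.39, -0.5, -0.6, -0.34, -0.58]]
25 tray []
25 tray+80 [[0.82, 0.25, -0.9, 1.25, -0.33, 2.71]]
25 mountpick []
```

```bash
cat > t8.py <<'E'
from beam import *
def goto(j,T,n=30):
    k=0
    while np.linalg.norm(np.array(T)-fk(j)[0])>1 and k<n: j=row(j,np.array(T)-fk(j)[0]);k+=1
    return j,k
s,R=st();j=s['joints']
for i in range(3): j=row(j,(0,0,-50),False)
j,k=goto(j,(380,-60,330));print(k,desc(j))
for T in [(500,200,330),(450,150,330),(400,150,330),(420,100,330),(400,60,330)]:
    a,k=goto(j,T);print(T,k,desc(a))
    for d in [(-44,0,-44),(-36,36,-36),(0,0,-62),(-20,20,-56)]:
        b=a
        for i in range(8):
            b=row(b,d)
            if fk(b)[0][2]<120: break
        print('   ',d,i,desc(b))
E
python3 t8.py
```

```text
t 12.12 pos [ 436.6 -299.6   28.2] x [-0.827  0.077 -0.557] y [ 0.093  0.996 -0.   ] z [ 0.555 -0.052 -0.83 ] j [-0.59   0.386 -0.478 -1.009 -0.319 -0.162] w 85.3 F [ 0.1 -0.6 -0.6]
5 [380. -60. 330.] lean 33.9 az -5 ylev -0.000 j [ 0.5  -0.46 -0.84  0.48 -0.74 -2.45]
(500, 200, 330) 5 [500. 200. 330.] lean 33.9 az -5 ylev -0.000 j [ 0.87 -0.05 -0.65  0.73 -0.76 -3.03]
    (-44, 0, -44) 7 [287. 136. 163.] lean 16.8 az 1 ylev -0.001 j [ 1.23 -0.26 -1.07  0.43 -0.7  -3.1 ]
    (-36, 36, -36) 7 [347. 438. 169.] lean 16.3 az -1 ylev -0.029 j [ 1.32  0.26 -0.52  0.41 -0.77 -3.1 ]
    (0, 0, -62) 5 [553. 172.  91.] lean 20.4 az -2 ylev -0.004 j [ 0.56  0.32 -0.82  0.98 -0.24 -3.1 ]
    (-20, 20, -56) 6 [450. 295.  89.] lean 16.7 az -1 ylev -0.010 j [ 0.96  0.3  -0.78  0.65 -0.4  -3.1 ]
(450, 150, 330) 4 [450. 150. 330.] lean 33.9 az -5 ylev -0.000 j [ 0.9  -0.19 -0.76  0.72 -0.79 -3.03]
    (-44, 0, -44) 7 [266.  90. 186.] lean 17.1 az 0 ylev 0.001 j [ 1.31 -0.44 -1.07  0.37 -0.9  -3.1 ]
    (-36, 36, -36) 7 [321. 359. 175.] lean 15.7 az 3 ylev -0.011 j [ 1.33  0.11 -0.69  0.4  -0.73 -3.1 
[... 1058 characters left out ...]
  63. 120.] lean 21.6 az -2 ylev 0.008 j [ 0.38  0.08 -1.07  1.14 -0.16 -3.1 ]
    (-20, 20, -56) 6 [373. 159. 119.] lean 17.9 az 4 ylev 0.016 j [ 0.89  0.01 -1.07  0.71 -0.35 -3.1 ]
(400, 60, 330) 2 [400.  60. 330.] lean 33.9 az -5 ylev -0.000 j [ 0.85 -0.38 -0.86  0.66 -0.83 -2.9 ]
    (-44, 0, -44) 7 [248.   6. 207.] lean 18.0 az -0 ylev 0.011 j [ 1.37 -0.73 -1.07  0.33 -1.19 -3.1 ]
    (-36, 36, -36) 7 [304. 220. 170.] lean 17.1 az 10 ylev 0.025 j [ 1.26 -0.13 -0.97  0.45 -0.64 -3.1 ]
    (0, 0, -62) 6 [464.  53. 101.] lean 19.5 az -5 ylev -0.006 j [ 0.35  0.13 -1.06  1.13 -0.16 -3.1 ]
    (-20, 20, -56) 7 [361. 161. 105.] lean 15.7 az 1 ylev 0.008 j [ 0.92  0.04 -1.07  0.65 -0.36 -3.1 ]
```

```bash
cat > beam2.py <<'E'
from t8 import goto
from beam import *
DD=[np.array(d)/max(1,np.linalg.norm(d))*62.5 for d in itertools.product((-1,0,1),repeat=3)]
def rowS(j,d,sp):
    p,R=fk(j);Rn=R@Ro.from_euler('z',sp,degrees=True).as_matrix()
    return ikw(p+d,Rn,j)
def ok2(j):
    S,E,W,V,T=pts(j)
    return T[2]>125 and V[2]>150 and np.hypot(*T[:2])>250 and T[1]>-80 and T[1]<420 and np.hypot(*V[:2])>150
def ex2(a):
    j,path,d,sp=a; jn=rowS(j,DD[d],sp)
    return (jn,path+[(DD[d].round().tolist(),sp)]) if ok2(jn) else None
if __name__=='__main__':
    s,R=st();j=s['joints']
    for i in range(3): j=row(j,(0,0,-50),False)
    j,k=goto(j,(380,-60,330)); j,k=goto(j,(420,100,330))
    beam=[(j,[])]
    with Pool() as P:
        for k in range(12):
            c=[x for x in P.map(ex2,[(j,p,d,sp) for j,p in beam for d in range(27) for sp in(-10,0,10)],chunksize=8) if x]
            c.sort(key=lambda x:lean(x[0]))
            nb=[]
            for x in c:
                if all(np.linalg.norm(fk(x[0])[0]-fk(y[0])[0])>30 or abs(lean(x[0])-lean(y[0]))>2 for y in nb): nb.append(x)
                if len(nb)>=12: break
            beam=nb;print(k,desc(beam[0][0]),beam[0][1][-1],flush=True)
            if lean(beam[0][0])<4: break
    print(beam[0][1])
E
OMP_NUM_THREADS=1 timeout 570 python3 beam2.py | grep -v '^ '
```

```text
t 12.12 pos [ 436.6 -299.6   28.2] x [-0.827  0.077 -0.557] y [ 0.093  0.996 -0.   ] z [ 0.555 -0.052 -0.83 ] j [-0.59   0.386 -0.478 -1.009 -0.319 -0.162] w 85.3 F [ 0.1 -0.6 -0.6]
5 [380. -60. 330.] lean 33.9 az -5 ylev -0.000 j [ 0.5  -0.46 -0.84  0.48 -0.74 -2.45]
(500, 200, 330) 5 [500. 200. 330.] lean 33.9 az -5 ylev -0.000 j [ 0.87 -0.05 -0.65  0.73 -0.76 -3.03]
(450, 150, 330) 4 [450. 150. 330.] lean 33.9 az -5 ylev -0.000 j [ 0.9  -0.19 -0.76  0.72 -0.79 -3.03]
(400, 150, 330) 7 [401. 150. 330.] lean 33.3 az -5 ylev -0.001 j [ 1.04 -0.28 -0.8   0.69 -0.9  -3.1 ]
(420, 100, 330) 3 [420. 100. 330.] lean 33.9 az -5 ylev -0.000 j [ 0.88 -0.3  -0.82  0.69 -0.81 -2.97]
(400, 60, 330) 2 [400.  60. 330.] lean 33.9 az -5 ylev -0.000 j [ 0.85 -0.38 -0.86  0.66 -0.83 -2.9 ]
t 12.12 pos [ 436.6 -299.6   28.2] x [-0.827  0.077 -0.557] y [ 0.093  0.996 -0.   ] z [ 0.555 -0.052 -0.83 ] j [-0.59   0.386 -0.478 -1.009 -0.319 -0.162] w 85.3 F [ 0.1 -0.6 -0.6]
0 [409. 108. 315.] lean 31.3 az -3 ylev 0.096 j [ 0.91 -0.29 -0.82  0.63 -0.81 -3.1 ] ([-36.0, 36.0, -36.0], 10)
1 [436. 120. 297.] lea
[... 807 characters left out ...]
.02 -0.21 -0.48  0.08 -0.96 -3.1 ] ([-44.0, 44.0, 0.0], -10)
9 [342. 268. 333.] lean 19.2 az 55 ylev 0.325 j [ 1.07 -0.19 -0.45  0.04 -0.98 -3.1 ] ([-44.0, 44.0, 0.0], 0)
10 [329. 297. 333.] lean 19.1 az 62 ylev 0.325 j [ 1.11 -0.17 -0.42  0.01 -0.99 -3.1 ] ([-44.0, 44.0, 0.0], 0)
11 [280. 293. 299.] lean 18.6 az 63 ylev 0.311 j [ 1.25 -0.23 -0.57  0.06 -0.92 -3.1 ] ([-44.0, 44.0, 0.0], 0)
[([0.0, 44.0, -44.0], 10), ([0.0, 44.0, -44.0], 10), ([0.0, 62.0, 0.0], 10), ([-44.0, 44.0, 0.0], 10), ([-44.0, 44.0, 0.0], 10), ([-44.0, 44.0, 0.0], 0), ([-36.0, 36.0, -36.0], 0), ([-62.0, 0.0, 0.0], 0), ([-44.0, 44.0, 0.0], -10), ([-62.0, 0.0, 0.0], 0), ([-44.0, 44.0, 0.0], -10), ([-44.0, 44.0, 0.0], 0)]
```

```bash
cat > t9.py <<'E'
from t8 import goto
from beam import *
s,R=st();j=s['joints']
for i in range(3): j=row(j,(0,0,-50),False)
j,k=goto(j,(380,-60,330)); j,k=goto(j,(420,100,330))
print('##')
for n in range(6): j=row(j,(-36,36,-36));print('##',desc(j))
for T in [(330,150,330),(300,250,330),(400,150,330)]:
    a,k=goto(j,T,12);print('##',T,k,desc(a))
    for d in [(-44,0,-44),(-36,36,-36),(-44,44,0),(0,0,-62),(-20,20,-56)]:
        b=a
        for i in range(8):
            b=row(b,d)
            if fk(b)[0][2]<120 or np.hypot(*fk(b)[0][:2])<250: break
        print('##   ',d,i,desc(b))
E
python3 t9.py | grep '##'
```

```text
##
## [394. 126. 304.] lean 32.8 az -5 ylev -0.000 j [ 1.   -0.3  -0.88  0.71 -0.83 -3.1 ]
## [382. 142. 287.] lean 30.5 az -3 ylev 0.000 j [ 1.05 -0.28 -0.89  0.66 -0.82 -3.1 ]
## [370. 160. 270.] lean 28.2 az -1 ylev 0.001 j [ 1.1  -0.26 -0.89  0.62 -0.81 -3.1 ]
## [359. 179. 253.] lean 25.8 az 0 ylev 0.002 j [ 1.14 -0.23 -0.89  0.58 -0.8  -3.1 ]
## [348. 201. 235.] lean 23.4 az 2 ylev 0.004 j [ 1.18 -0.19 -0.89  0.54 -0.77 -3.1 ]
## [336. 226. 216.] lean 21.0 az 4 ylev 0.006 j [ 1.22 -0.14 -0.88  0.5  -0.75 -3.1 ]
## (330, 150, 330) 3 [330. 150. 330.] lean 21.0 az 4 ylev 0.006 j [ 1.17 -0.36 -0.69  0.37 -1.1  -2.83]
##    (-44, 0, -44) 7 [191. 159. 122.] lean 5.6 az 6 ylev -0.002 j [ 1.55 -0.27 -1.07  0.14 -0.76 -3.1 ]
##    (-36, 36, -36) 7 [201. 414. 103.] lean 7.1 az 15 ylev 0.009 j [ 1.55  0.22 -0.69  0.2  -0.63 -3.1 ]
##    (-44, 44, 0) 7 [152. 497. 372.] lean 11.0 az 7 ylev -0.015 j [ 1.7   0.1  -0.12  0.2  -1.36 -3.1 ]
##    (0, 0, -62) 4 [370. 173.  94.] lean 15.6 az 1 ylev -0.007 j [ 0.9   0.08 -1.07  0.72 -0.32 -3.1 ]
##    (-20, 20, -56) 4 [301. 220. 107.] lean 13.5 az 
[... 612 characters left out ...]
104.] lean 11.7 az 9 ylev 0.007 j [ 1.33  0.16 -0.85  0.39 -0.52 -3.1 ]
## (400, 150, 330) 3 [400. 150. 330.] lean 21.0 az 4 ylev 0.006 j [ 0.93 -0.22 -0.59  0.34 -0.98 -2.61]
##    (-44, 0, -44) 7 [209. 163. 123.] lean 7.4 az 4 ylev -0.004 j [ 1.49 -0.24 -1.07  0.19 -0.73 -3.1 ]
##    (-36, 36, -36) 7 [232. 417. 104.] lean 8.6 az 12 ylev 0.007 j [ 1.49  0.24 -0.68  0.25 -0.63 -3.1 ]
##    (-44, 44, 0) 7 [179. 497. 369.] lean 12.8 az 6 ylev -0.015 j [ 1.66  0.1  -0.13  0.23 -1.33 -3.1 ]
##    (0, 0, -62) 3 [411. 151. 109.] lean 18.9 az 4 ylev 0.005 j [ 0.72  0.08 -1.07  0.9  -0.25 -3.1 ]
##    (-20, 20, -56) 4 [340. 230. 105.] lean 14.9 az 8 ylev 0.013 j [ 1.09  0.07 -1.01  0.57 -0.4  -3.1 ]
```

{"api": "play_rows", "payload": {
  "targets": [
    {"tx": 0, "ty": 0, "tz": -0.2, "spin": 0, "gripper": -1},
    {"tx": 0, "ty": 0, "tz": -0.45, "spin": 0, "gripper": -1},
    {"tx": 0, "ty": 0.05, "tz": -0.68, "spin": 0, "gripper": -1},
    {"tx": -0.1, "ty": 0.25, "tz": -0.8, "spin": 0, "gripper": -1},
    {"tx": -0.2, "ty": 0.5, "tz": -0.9, "spin": 0, "gripper": -1},
    {"tx": -0.28, "ty": 0.75, "tz": -1, "spin": 0, "gripper": -1},
    {"tx": -0.3, "ty": 0.935, "tz": -1, "spin": 0, "gripper": -1},
    {"tx": -0.3, "ty": 0.935, "tz": -1, "spin": 0, "gripper": -1}
  ]
}}

```text
clock: 13.12
position: [367.2, -135.0, 248.1]
ee_rot: [0.045, 0.957, -0.014, 0.285]
contact_force: [0.3, -0.4, 0.6]
gripper_width: 85.4
```

```bash
python3 -c "
from h import *
s,R=st();p=s['position'];print(to((420,100,330),R,p), (R.T@np.array([-36,36,-36])/250).round(3))
cap('scene','scene4');c=cv2.imread('pics/scene4.png');cv2.imwrite('pics/c4.png',cv2.resize(c[150:350,60:310],(750,600)))"
```

```text
t 13.12 pos [ 367.2 -135.   248.1] x [-0.833  0.078 -0.547] y [ 0.094  0.996 -0.001] z [ 0.545 -0.053 -0.837] j [ 0.161 -0.353 -0.951  0.34  -0.431 -2.095] w 85.4 F [ 0.3 -0.4  0.6]
[-0.282  0.955 -0.209] [0.21  0.13  0.035]
```

View pics/c4.png

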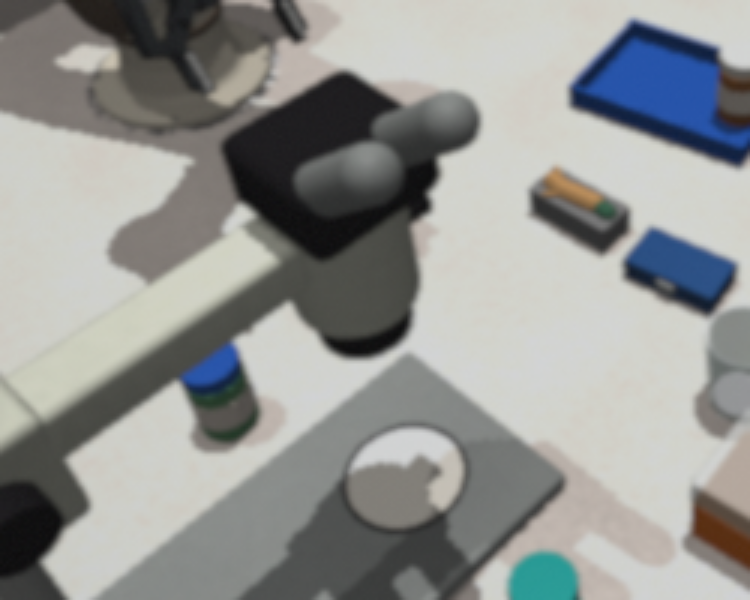

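The jar stands upright on the bench at crop (225,395) and the stage is clear. Next I reduce the lean using the j6-limit moves from the simulation.

{"api": "play_rows", "payload": {
  "targets": [
    {"tx": -0.282, "ty": 0.955, "tz": -0.209, "spin": 0, "gripper": -1},
    {"tx": -0.282, "ty": 0.955, "tz": -0.209, "spin": 0, "gripper": -1},
    {"tx": -0.282, "ty": 0.955, "tz": -0.209, "spin": 0, "gripper": -1},
    {"tx": -0.282, "ty": 0.955, "tz": -0.209, "spin": 0, "gripper": -1},
    {"tx": -0.282, "ty": 0.955, "tz": -0.209, "spin": 0, "gripper": -1}
  ]
}}

```text
clock: 13.8
position: [420.8, 102.9, 330.9]
ee_rot: [0.042, 0.957, -0.013, 0.285]
contact_force: [0.8, -0.9, -0.8]
gripper_width: 85.3
```

{"api": "play_rows", "payload": {
  "targets": [
    {"tx": 0.21, "ty": 0.13, "tz": 0.035, "spin": 0, "gripper": -1}
  ]
}}

```text
clock: 13.92
position: [393.2, 128.7, 302.3]
ee_rot: [0.039, 0.96, -0.011, 0.278]
contact_force: [-0.1, 0.5, -0.4]
gripper_width: 85.3
```

{"api": "play_rows", "payload": {
  "targets": [
    {"tx": 0.21, "ty": 0.13, "tz": 0.035, "spin": 0, "gripper": -1}
  ]
}}

```text
clock: 14.05
position: [376.9, 142.8, 282.0]
ee_rot: [0.023, 0.967, -0.009, 0.255]
contact_force: [-0.4, 0.3, -0.2]
gripper_width: 85.6
```

{"api": "play_rows", "payload": {
  "targets": [
    {"tx": 0.21, "ty": 0.13, "tz": 0.035, "spin": 0, "gripper": -1}
  ]
}}

```text
clock: 14.18
position: [362.6, 159.9, 266.9]
ee_rot: [0.011, 0.972, -0.004, 0.235]
contact_force: [0.4, 0.2, -0.3]
gripper_width: 85.6
```

{"api": "play_rows", "payload": {
  "targets": [
    {"tx": 0.2, "ty": 0.13, "tz": 0.05, "spin": 0, "gripper": -1}
  ]
}}

```text
clock: 14.3
position: [349.4, 178.2, 249.8]
ee_rot: [-0.002, 0.977, -0.0, 0.215]
contact_force: [0.2, 0.3, 0.2]
gripper_width: 85.5
```

```bash
python3 -c "
from h import *
from sim import desc
s,R=st();print(desc(s['joints']))"
```

```text
t 14.3 pos [349.4 178.2 249.8] x [-0.908 -0.004 -0.42 ] y [-0.004  1.    -0.001] z [ 0.42   0.001 -0.908] j [ 1.164 -0.239 -0.893  0.556 -0.817 -3.096] w 85.5 F [0.2 0.3 0.2]
[349. 178. 250.] lean 24.8 az 0 ylev -0.001 j [ 1.16 -0.24 -0.89  0.56 -0.82 -3.1 ]
```

{"api": "play_rows", "payload": {
  "targets": [
    {"tx": 0.19, "ty": 0.145, "tz": 0.07, "spin": 0, "gripper": -1}
  ]
}}

```text
clock: 14.42
position: [338.2, 201.1, 230.4]
ee_rot: [-0.015, 0.981, 0.003, 0.194]
contact_force: [1.2, 0.5, -0.6]
gripper_width: 85.3
```

{"api": "play_rows", "payload": {
  "targets": [
    {"tx": 0.18, "ty": 0.145, "tz": 0.08, "spin": 0, "gripper": -1}
  ]
}}

```text
clock: 14.55
position: [326.5, 226.0, 210.1]
ee_rot: [-0.027, 0.985, 0.006, 0.173]
contact_force: [0.4, -0.6, -0.2]
gripper_width: 85.4
```

```bash
cat > t10.py <<'E'
from beam import *
def goto(j,T,n=30):
    k=0
    while np.linalg.norm(np.array(T)-fk(j)[0])>1 and k<n: j=row(j,np.array(T)-fk(j)[0]);k+=1
    return j,k
s,R=st();j=s['joints'];print(desc(j))
for T in [(250,250,320),(300,250,330),(230,300,300)]:
    a,k=goto(j,T,8);p=fk(a)[0];print(T,k,desc(a),to(T,R,s['position']))
    for d in [(-36,36,-36),(-30,20,-50),(-44,0,-44)]:
        b=a
        for i in range(8):
            b=row(b,d);print('   ',d,i,desc(b)) if i>4 else 0
            if fk(b)[0][2]<120 or fk(b)[0][1]>450: break
E
python3 t10.py
```

```text
t 14.55 pos [326.5 226.  210.1] x [-0.939 -0.05  -0.34 ] y [-0.054  0.999  0.002] z [ 0.34  0.02 -0.94] j [ 1.24  -0.142 -0.881  0.478 -0.754 -3.096] w 85.4 F [ 0.4 -0.6 -0.2]
[327. 226. 210.] lean 19.9 az 3 ylev 0.002 j [ 1.24 -0.14 -0.88  0.48 -0.75 -3.1 ]
(250, 250, 320) 8 [251. 250. 320.] lean 16.7 az 5 ylev 0.000 j [ 1.51 -0.29 -0.64  0.31 -1.2  -3.1 ] [ 0.133  0.113 -0.516]
    (-36, 36, -36) 5 [163. 464. 138.] lean 6.4 az 10 ylev -0.003 j [ 1.63  0.23 -0.54  0.16 -0.79 -3.1 ]
    (-44, 0, -44) 5 [166. 241.  94.] lean 4.3 az 19 ylev 0.010 j [ 1.63 -0.06 -1.02  0.13 -0.6  -3.1 ]
(300, 250, 330) 2 [300. 250. 330.] lean 19.9 az 3 ylev 0.002 j [ 1.38 -0.25 -0.62  0.37 -1.14 -3.04] [-0.068  0.103 -0.485]
    (-36, 36, -36) 5 [210. 455. 159.] lean 9.2 az 8 ylev -0.006 j [ 1.56  0.21 -0.54  0.22 -0.81 -3.1 ]
    (-30, 20, -50) 5 [240. 351.  86.] lean 8.4 az 11 ylev 0.004 j [ 1.45  0.19 -0.83  0.28 -0.53 -3.1 ]
    (-44, 0, -44) 5 [205. 223. 116.] lean 7.8 az 15 ylev 0.013 j [ 1.52 -0.12 -1.02  0.22 -0.64 -3.1 ]
(230, 300, 300) 8 [232. 300. 300.] lean 14.0 az 7 ylev -0.002 j [ 1.55 -0.2  -0.6   0.27 -1.15 -3.1 ] [ 0.225  0.317 -0.463]
```

{"api": "play_rows", "payload": {
  "targets": [
    {"tx": -0.068, "ty": 0.103, "tz": -0.485, "spin": 0, "gripper": -1},
    {"tx": -0.068, "ty": 0.103, "tz": -0.485, "spin": 0, "gripper": -1},
    {"tx": -0.068, "ty": 0.103, "tz": -0.485, "spin": 0, "gripper": -1}
  ]
}}

```text
clock: 14.92
position: [300.4, 252.9, 335.0]
ee_rot: [-0.027, 0.984, 0.011, 0.175]
contact_force: [1.0, -0.4, -0.7]
gripper_width: 85.2
```

{"api": "play_rows", "payload": {
  "targets": [
    {"tx": 0.177, "ty": 0.086, "tz": 0.149, "spin": 0, "gripper": -1}
  ]
}}

```text
clock: 15.05
position: [287.4, 267.5, 288.1]
ee_rot: [-0.034, 0.986, 0.01, 0.163]
contact_force: [0.2, 1.3, -0.9]
gripper_width: 85.6
```

{"api": "play_rows", "payload": {
  "targets": [
    {"tx": 0.175, "ty": 0.086, "tz": 0.152, "spin": 0, "gripper": -1}
  ]
}}

```text
clock: 15.18
position: [279.6, 279.5, 243.6]
ee_rot: [-0.046, 0.988, 0.007, 0.144]
contact_force: [0.8, 0.0, -0.3]
gripper_width: 85.3
```

{"api": "play_rows", "payload": {
  "targets": [
    {"tx": 0.172, "ty": 0.086, "tz": 0.156, "spin": 0, "gripper": -1}
  ]
}}

```text
clock: 15.3
position: [270.4, 293.7, 203.3]
ee_rot: [-0.057, 0.99, 0.007, 0.126]
contact_force: [0.7, 0.3, 0.5]
gripper_width: 85.2
```

{"api": "play_rows", "payload": {
  "targets": [
    {"tx": 0.168, "ty": 0.086, "tz": 0.16, "spin": 0, "gripper": -1}
  ]
}}

```text
clock: 15.42
position: [258.4, 308.4, 163.8]
ee_rot: [-0.067, 0.992, 0.007, 0.106]
contact_force: [0.5, 0.3, 0.3]
gripper_width: 85.7
```

{"api": "play_rows", "payload": {
  "targets": [
    {"tx": 0.2, "ty": 0.1, "tz": 0.1, "spin": 0, "gripper": -1}
  ]
}}

```text
clock: 15.55
position: [233.7, 324.5, 137.6]
ee_rot: [-0.077, 0.993, 0.005, 0.084]
contact_force: [0.9, 0.3, -0.6]
gripper_width: 85.5
```

```bash
python3 -c "
from h import *
from sim import desc
s,R=st();print(desc(s['joints']))"
```

```text
t 15.55 pos [233.7 324.5 137.6] x [-0.974 -0.152 -0.168] y [-0.154  0.988 -0.002] z [ 0.166  0.024 -0.986] j [ 1.479  0.049 -0.815  0.261 -0.685 -3.096] w 85.5 F [ 0.9  0.3 -0.6]
[234. 325. 138.] lean 9.7 az 8 ylev -0.002 j [ 1.48  0.05 -0.81  0.26 -0.68 -3.1 ]
```

```bash
cat > t11.py <<'E'
from t2 import *
from sim import desc
z=R[:,2];print(desc(s['joints']))
for nm,G in [('jarb',(425,-300,58)),('tray',(460,294,63)),('tray+80',(460,294,140)),('pick',(532,71,26)),('pick+60',(532,71,90)),('interim',(420,-300,26)),('interim2',(420,-360,26))]:
    for fl in(0,1):
        RR=R@np.diag([-1,-1,1.]) if fl else R
        js=sols(np.array(G)+25*z,RR,12);print(nm,fl,[j.round(2).tolist() for j in js])
# jar position now
from meas import *
d=dict(np.load('pics/scene4.npz'));W=cloud(d);Q=W.reshape(-1,3)
m=near(Q,(425,-300),45,80,92);P=Q[m];c,sz,a=cv2.minAreaRect(P[:,:2].astype(np.float32));print(len(P),c,sz,P[:,2].mean())
m=near(Q,(425,-300),45,15,80);print(circ(Q[m]),m.sum())
E
python3 t11.py
```

```text
[234. 325. 138.] lean 9.7 az 8 ylev -0.002 j [ 1.48  0.05 -0.81  0.26 -0.68 -3.1 ]
jarb 0 [[-0.35, 0.41, -0.51, -0.16, -0.51, -0.93]]
jarb 1 [[-0.35, 0.41, -0.51, -0.16, -0.51, 2.21]]
tray 0 [[0.91, 0.42, -0.63, 0.3, -0.41, -2.6]]
tray 1 [[0.91, 0.42, -0.63, 0.3, -0.41, 0.54]]
tray+80 0 [[0.92, 0.31, -0.52, 0.2, -0.63, -2.49]]
tray+80 1 [[0.92, 0.31, -0.52, 0.2, -0.63, 0.65]]
pick 0 [[0.46, 0.47, -0.66, 0.19, -0.29, -2.05]]
pick 1 [[0.46, 0.47, -0.66, 0.19, -0.29, 1.09]]
pick+60 0 [[0.46, 0.36, -0.58, 0.12, -0.47, -1.98]]
pick+60 1 [[0.46, 0.36, -0.58, 0.12, -0.47, 1.17]]
interim 0 [[-0.36, 0.47, -0.53, -0.19, -0.43, -0.89]]
interim 1 [[-0.36, 0.47, -0.53, -0.19, -0.43, 2.25]]
interim2 0 [[-0.47, 0.51, -0.43, -0.2, -0.5, -0.77]]
interim2 1 [[-0.47, 0.51, -0.43, -0.2, -0.5, 2.37]]
163 (438.8053283691406, -300.00848388671875) (51.36724090576172, 27.643455505371094) 84.26768744720252
[ 426.5 -298.8   25.9] 352
```

```bash
python3 -c "
from h import *
s,R=st();p=s['position'];print(to((350,115,260),R,p));q=np.array((350,115,260.));print(to((413,-90,230),R,q));q=np.array((413,-90,230.));print(to((413.5,-301.3,132),R,q));q=np.array((413.5,-301.3,132));print(to((430,-299,33.4),R,q))
from sim import *
j=s['joints']
for T in [(350,115,260),(413,-90,230),(413.5,-301.3,132),(430,-299,33.4)]:
    k=0
    while np.linalg.norm(np.array(T)-fk(j)[0])>1 and k<12: j=row(j,np.array(T)-fk(j)[0]);k+=1
    print(k,desc(j))
"
```

```text
t 15.55 pos [233.7 324.5 137.6] x [-0.974 -0.152 -0.168] y [-0.154  0.988 -0.002] z [ 0.166  0.024 -0.986] j [ 1.479  0.049 -0.815  0.261 -0.685 -3.096] w 85.5 F [ 0.9  0.3 -0.6]
[-0.408 -0.901 -0.425]
[-0.1   -0.849  0.141]
[ 0.193 -0.835  0.367]
[ 0.001 -0.     0.4  ]
5 [350. 115. 260.] lean 9.7 az 8 ylev -0.002 j [ 0.86 -0.2  -0.64  0.13 -1.01 -2.34]
4 [413. -90. 230.] lean 9.7 az 8 ylev -0.002 j [ 0.18 -0.05 -0.55  0.01 -0.9  -1.6 ]
4 [ 414. -301.  132.] lean 9.7 az 8 ylev -0.002 j [-0.36  0.24 -0.45 -0.12 -0.74 -0.97]
2 [ 430. -299.   33.] lean 9.7 az 8 ylev -0.002 j [-0.35  0.41 -0.51 -0.16 -0.51 -0.93]
```

{"api": "play_rows", "payload": {
  "targets": [
    {"tx": -0.408, "ty": -0.901, "tz": -0.425, "spin": 0, "gripper": -1},
    {"tx": -0.408, "ty": -0.901, "tz": -0.425, "spin": 0, "gripper": -1},
    {"tx": -0.408, "ty": -0.901, "tz": -0.425, "spin": 0, "gripper": -1},
    {"tx": -0.408, "ty": -0.901, "tz": -0.425, "spin": 0, "gripper": -1},
    {"tx": -0.408, "ty": -0.901, "tz": -0.425, "spin": 0, "gripper": -1},
    {"tx": -0.408, "ty": -0.901, "tz": -0.425, "spin": 0, "gripper": -1}
  ]
}}

```text
clock: 16.3
position: [350.6, 115.5, 261.6]
ee_rot: [-0.076, 0.993, 0.008, 0.085]
contact_force: [0.0, 0.7, -1.3]
gripper_width: 85.7
```

{"api": "play_rows", "payload": {
  "targets": [
    {"tx": -0.1, "ty": -0.849, "tz": 0.141, "spin": 0, "gripper": -1},
    {"tx": -0.1, "ty": -0.849, "tz": 0.141, "spin": 0, "gripper": -1},
    {"tx": -0.1, "ty": -0.849, "tz": 0.141, "spin": 0, "gripper": -1},
    {"tx": -0.1, "ty": -0.849, "tz": 0.141, "spin": 0, "gripper": -1},
    {"tx": -0.1, "ty": -0.849, "tz": 0.141, "spin": 0, "gripper": -1}
  ]
}}

```text
clock: 16.92
position: [413.3, -88.5, 228.9]
ee_rot: [-0.076, 0.994, 0.008, 0.083]
contact_force: [-0.2, 0.3, -0.5]
gripper_width: 85.5
```

```bash
python3 -c "
from h import *
s,R=st();p=s['position'];print(to((413.5,-301.3,132),R,p))"
```

```text
t 16.93 pos [413.3 -88.5 228.9] x [-0.974 -0.15  -0.167] y [-0.153  0.988  0.003] z [ 0.164  0.028 -0.986] j [ 1.770e-01 -5.100e-02 -5.510e-01  1.000e-03 -9.030e-01 -1.595e+00] w 85.5 F [-0.2  0.3 -0.5]
[ 0.192 -0.842  0.358]
```

{"api": "play_rows", "payload": {
  "targets": [
    {"tx": 0.192, "ty": -0.842, "tz": 0.358, "spin": 0, "gripper": -1},
    {"tx": 0.192, "ty": -0.842, "tz": 0.358, "spin": 0, "gripper": -1},
    {"tx": 0.192, "ty": -0.842, "tz": 0.358, "spin": 0, "gripper": -1},
    {"tx": 0.192, "ty": -0.842, "tz": 0.358, "spin": 0, "gripper": -1},
    {"tx": 0.192, "ty": -0.842, "tz": 0.358, "spin": 0, "gripper": -1}
  ]
}}

```text
clock: 17.55
position: [414.6, -300.2, 131.4]
ee_rot: [-0.077, 0.994, 0.009, 0.083]
contact_force: [-0.1, 0.8, 0.4]
gripper_width: 85.7
```

```bash
python3 -c "
from h import *
s,R=st();p=s['position'];print(to((430,-299,33.4),R,p))
cap('wrist','wrist5')"
```

```text
t 17.55 pos [ 414.6 -300.2  131.4] x [-0.974 -0.151 -0.167] y [-0.155  0.988  0.006] z [ 0.164  0.031 -0.986] j [-0.365  0.249 -0.438 -0.13  -0.746 -0.962] w 85.7 F [-0.1  0.8  0.4]
[ 0.005 -0.007  0.397]
```

View pics/wrist5.png

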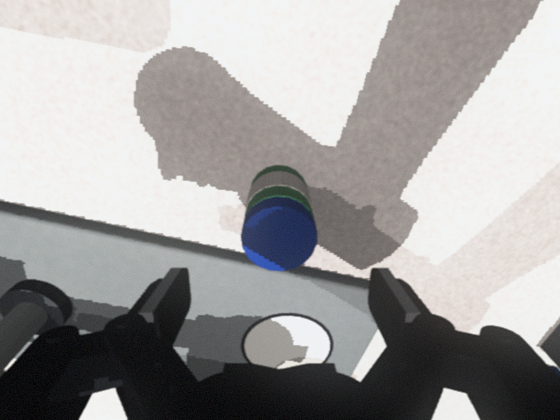

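The jar is centred laterally between the fingers, at (280,235). Descend and close.

{"api": "play_rows", "payload": {
  "targets": [
    {"tx": 0.002, "ty": -0.003, "tz": 0.2, "spin": 0, "gripper": -1},
    {"tx": 0.004, "ty": -0.006, "tz": 0.35, "spin": 0, "gripper": -1},
    {"tx": 0.005, "ty": -0.007, "tz": 0.397, "spin": 0, "gripper": -1},
    {"tx": 0.005, "ty": -0.007, "tz": 0.397, "spin": 0, "gripper": -1},
    {"tx": 0.005, "ty": -0.007, "tz": 0.397, "spin": 0, "gripper": 0},
    {"tx": 0.005, "ty": -0.007, "tz": 0.397, "spin": 0, "gripper": 1},
    {"tx": 0.005, "ty": -0.007, "tz": 0.397, "spin": 0, "gripper": 1},
    {"tx": 0.005, "ty": -0.007, "tz": 0.397, "spin": 0, "gripper": 1},
    {"tx": 0.005, "ty": -0.007, "tz": 0.397, "spin": 0, "gripper": 1}
  ]
}}

```text
clock: 18.73
position: [432.1, -299.2, 38.0]
ee_rot: [-0.078, 0.993, 0.008, 0.087]
contact_force: [-1.3, 3.1, 7.1]
gripper_width: 50.8
```

```bash
cat > t12.py <<'E'
from h import *
from sim import *
s,R=st();p=s['position'];print(desc(s['joints']))
off=p-np.array([426,-299.5,0]);print('off',off.round(1))
# tray fit from side0 rim
T=np.array([460,294,5.])
j=s['joints']; q=p
for t in [p+[0,0,70],(413,-90,200),(390,110,210),T+off+[0,0,100],T+off+[0,0,5],T+off]:
    t=np.array(t,float);k=0
    while np.linalg.norm(t-fk(j)[0])>1 and k<12: j=row(j,t-fk(j)[0]);k+=1
    print(t.round(1),k,desc(j),to(t,R,q));q=t
E
python3 t12.py
```

```text
t 18.73 pos [ 432.1 -299.2   38. ] x [-0.973 -0.154 -0.174] y [-0.157  0.988  0.001] z [ 0.171  0.029 -0.985] j [-0.352  0.408 -0.494 -0.173 -0.523 -0.917] w 50.8 F [-1.3  3.1  7.1]
[ 433. -299.   38.] lean 10.0 az 9 ylev 0.001 j [-0.35  0.41 -0.49 -0.17 -0.52 -0.92]
off [ 6.1  0.3 38. ]
[ 432.1 -299.2  108. ] 2 [ 432. -299.  108.] lean 10.0 az 9 ylev 0.001 j [-0.35  0.3  -0.44 -0.14 -0.69 -0.96] [-0.049  0.    -0.276]
[413. -90. 200.] 4 [413. -90. 200.] lean 10.0 az 9 ylev 0.001 j [ 0.17 -0.02 -0.61  0.   -0.81 -1.59] [-0.119  0.839 -0.352]
[390. 110. 210.] 4 [390. 110. 210.] lean 10.0 az 9 ylev 0.001 j [ 0.76 -0.08 -0.68  0.13 -0.83 -2.25] [-0.041  0.805 -0.032]
[466.1 294.3 143. ] 4 [466. 294. 143.] lean 10.0 az 9 ylev 0.001 j [ 0.92  0.27 -0.49  0.19 -0.69 -2.47] [-0.363  0.68   0.337]
[466.1 294.3  48. ] 2 [466. 294.  48.] lean 10.0 az 9 ylev 0.001 j [ 0.91  0.41 -0.62  0.29 -0.43 -2.58] [ 0.066 -0.001  0.374]
[466.1 294.3  43. ] 1 [466. 294.  43.] lean 10.0 az 9 ylev 0.001 j [ 0.91  0.41 -0.63  0.3  -0.41 -2.59] [ 0.003 -0.     0.02 ]
```

{"api": "play_rows", "payload": {
  "targets": [
    {"tx": -0.02, "ty": 0, "tz": -0.1, "spin": 0, "gripper": 1},
    {"tx": -0.049, "ty": 0, "tz": -0.276, "spin": 0, "gripper": 1},
    {"tx": -0.049, "ty": 0, "tz": -0.276, "spin": 0, "gripper": 1},
    {"tx": -0.049, "ty": 0, "tz": -0.276, "spin": 0, "gripper": 1}
  ]
}}

```text
clock: 19.23
position: [430.9, -298.9, 106.1]
ee_rot: [-0.078, 0.993, 0.008, 0.085]
contact_force: [0.0, -0.8, -2.3]
gripper_width: 50.8
```

```bash
python3 -c "
from h import *
s,R=st();p=s['position'];print(to((413,-90,200),R,p))
cap('wrist','wrist6');cap('side','side6')
a=cv2.imread('pics/wrist6.png');c=cv2.imread('pics/side6.png')
cv2.imwrite('pics/c6.png',np.hstack([cv2.resize(a,(400,300)),cv2.resize(c,(400,300))]))"
```

```text
t 19.23 pos [ 430.9 -298.9  106.1] x [-0.973 -0.153 -0.171] y [-0.156  0.988  0.003] z [ 0.168  0.03  -0.985] j [-0.351  0.3   -0.442 -0.136 -0.685 -0.964] w 50.8 F [ 0.  -0.8 -2.3]
[-0.123  0.838 -0.357]
```

View pics/c6.png

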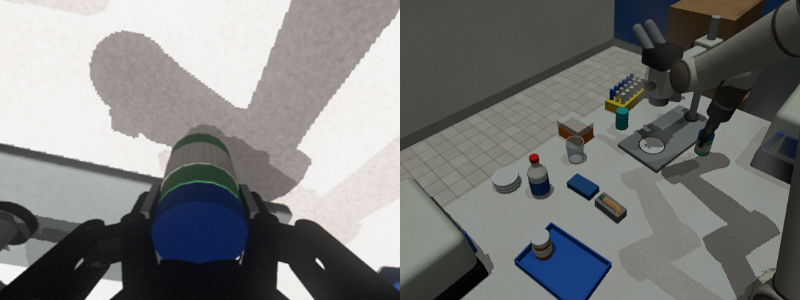

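The jar is held and upright. Carrying it to the tray.

{"api": "play_rows", "payload": {
  "targets": [
    {"tx": -0.123, "ty": 0.838, "tz": -0.357, "spin": 0, "gripper": 1},
    {"tx": -0.123, "ty": 0.838, "tz": -0.357, "spin": 0, "gripper": 1},
    {"tx": -0.123, "ty": 0.838, "tz": -0.357, "spin": 0, "gripper": 1},
    {"tx": -0.123, "ty": 0.838, "tz": -0.357, "spin": 0, "gripper": 1},
    {"tx": -0.123, "ty": 0.838, "tz": -0.357, "spin": 0, "gripper": 1}
  ]
}}

```text
clock: 19.95
position: [413.6, -88.1, 200.6]
ee_rot: [-0.081, 0.993, 0.008, 0.086]
contact_force: [-0.1, -0.7, -1.3]
gripper_width: 51.3
```

{"api": "play_rows", "payload": {
  "targets": [
    {"tx": -0.041, "ty": 0.805, "tz": -0.032, "spin": 0, "gripper": 1},
    {"tx": -0.041, "ty": 0.805, "tz": -0.032, "spin": 0, "gripper": 1},
    {"tx": -0.041, "ty": 0.805, "tz": -0.032, "spin": 0, "gripper": 1},
    {"tx": -0.041, "ty": 0.805, "tz": -0.032, "spin": 0, "gripper": 1},
    {"tx": -0.041, "ty": 0.805, "tz": -0.032, "spin": 0, "gripper": 1}
  ]
}}

```text
clock: 20.58
position: [390.2, 110.1, 208.9]
ee_rot: [-0.079, 0.993, 0.007, 0.084]
contact_force: [-0.5, 0.3, -2.6]
gripper_width: 51.0
```

```bash
cat > t13.py <<'E'
from h import *
from meas import *
s,R=st();p=s['position']
d=dict(np.load('pics/side0.npz'));Q=cloud(d).reshape(-1,3);hsv=cv2.cvtColor(d['frame'],cv2.COLOR_RGB2HSV).reshape(-1,3).astype(int)
m=near(Q,(510,300),150,20,36)&(hsv[:,0]>100)&(hsv[:,0]<130)&(hsv[:,1]>120)
c,sz,a=cv2.minAreaRect(Q[m][:,:2].astype(np.float32));print('tray',c,sz,a)
print(cv2.boxPoints((c,sz,a)).round(0).tolist())
for z in (140,): print(to((466,296,z),R,p))
E
python3 t13.py
```

```text
t 20.57 pos [390.2 110.1 208.9] x [-0.973 -0.156 -0.168] y [-0.159  0.987  0.001] z [ 0.166  0.028 -0.986] j [ 0.752 -0.073 -0.673  0.126 -0.833 -2.243] w 51.0 F [-0.5  0.3 -2.6]
tray (508.102783203125, 300.7408752441406) (219.9352569580078, 148.91314697265625) 5.859924793243408
[[391.0, 364.0], [406.0, 215.0], [625.0, 238.0], [610.0, 386.0]]
[-0.365  0.686  0.342]
```

```bash
python3 -c "
from h import *
s,R=st();p=s['position'];print(to((463,295,140),R,p));q=np.array((463,295,140.))
for z in (48,44,42.5,41): print(z,to((463,295,z),R,q))"
```

```text
t 20.57 pos [390.2 110.1 208.9] x [-0.973 -0.156 -0.168] y [-0.159  0.987  0.001] z [ 0.166  0.028 -0.986] j [ 0.752 -0.073 -0.673  0.126 -0.833 -2.243] w 51.0 F [-0.5  0.3 -2.6]
[-0.352  0.684  0.34 ]
48 [ 0.062 -0.     0.363]
44 [ 0.065 -0.     0.379]
42.5 [ 0.066 -0.     0.384]
41 [ 0.067 -0.     0.39 ]
```

{"api": "play_rows", "payload": {
  "targets": [
    {"tx": -0.1, "ty": 0.2, "tz": 0, "spin": 0, "gripper": 1},
    {"tx": -0.2, "ty": 0.4, "tz": 0.05, "spin": 0, "gripper": 1},
    {"tx": -0.3, "ty": 0.6, "tz": 0.2, "spin": 0, "gripper": 1},
    {"tx": -0.352, "ty": 0.684, "tz": 0.34, "spin": 0, "gripper": 1},
    {"tx": -0.352, "ty": 0.684, "tz": 0.34, "spin": 0, "gripper": 1}
  ]
}}

```text
clock: 21.2
position: [463.9, 292.8, 136.9]
ee_rot: [-0.077, 0.994, 0.004, 0.082]
contact_force: [-0.3, -0.8, -1.7]
gripper_width: 50.9
```

{"api": "play_rows", "payload": {
  "targets": [
    {"tx": 0.03, "ty": 0, "tz": 0.2, "spin": 0, "gripper": 1},
    {"tx": 0.058, "ty": 0, "tz": 0.34, "spin": 0, "gripper": 1},
    {"tx": 0.063, "ty": 0, "tz": 0.368, "spin": 0, "gripper": 1},
    {"tx": 0.063, "ty": 0, "tz": 0.368, "spin": 0, "gripper": 1}
  ]
}}

```text
clock: 21.7
position: [464.8, 294.5, 49.5]
ee_rot: [-0.078, 0.993, 0.008, 0.086]
contact_force: [-0.6, -0.3, -1.2]
gripper_width: 51.1
```

```bash
python3 -c "
from h import *
s,R=st()
cap('side','side7');c=cv2.imread('pics/side7.png');cv2.imwrite('pics/c7.png',cv2.resize(c[250:420,120:340],(660,510)))"
```

```text
t 21.7 pos [464.8 294.5  49.5] x [-0.973 -0.153 -0.172] y [-0.156  0.988  0.003] z [ 0.17   0.029 -0.985] j [ 0.914  0.404 -0.62   0.28  -0.434 -2.576] w 51.1 F [-0.6 -0.3 -1.2]
```

View pics/c7.png

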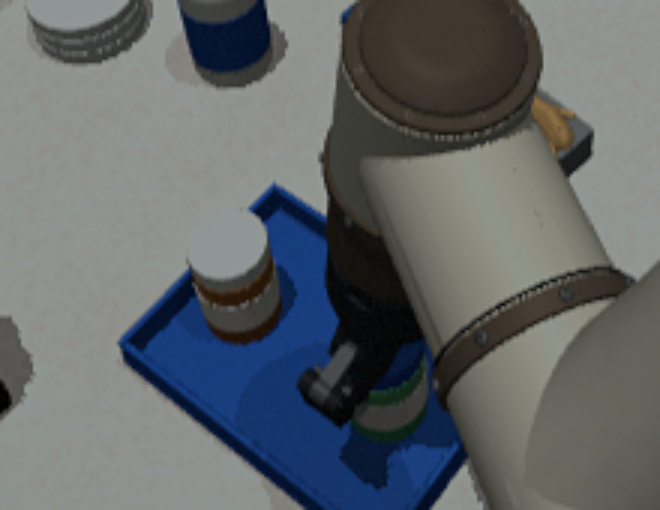

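{"api": "play_rows", "payload": {
  "targets": [
    {"tx": 0.003, "ty": 0, "tz": 0.016, "spin": 0, "gripper": 1},
    {"tx": 0.004, "ty": 0, "tz": 0.022, "spin": 0, "gripper": 1},
    {"tx": 0.0045, "ty": 0, "tz": 0.026, "spin": 0, "gripper": 1}
  ]
}}

```text
clock: 22.12
position: [464.2, 295.5, 43.0]
ee_rot: [-0.079, 0.993, 0.008, 0.086]
contact_force: [-5.2, -0.4, 10.6]
gripper_width: 50.9
```

Contact is made: the floor takes the load at about 10 N. Release and rise.

{"api": "play_rows", "payload": {
  "targets": [
    {"tx": 0, "ty": 0, "tz": 0, "spin": 0, "gripper": 0},
    {"tx": 0, "ty": 0, "tz": 0, "spin": 0, "gripper": -1},
    {"tx": 0, "ty": 0, "tz": 0, "spin": 0, "gripper": -1},
    {"tx": 0, "ty": 0, "tz": -0.1, "spin": 0, "gripper": -1},
    {"tx": 0, "ty": 0, "tz": -0.3, "spin": 0, "gripper": -1},
    {"tx": 0, "ty": 0, "tz": -0.55, "spin": 0, "gripper": -1},
    {"tx": 0, "ty": 0, "tz": -0.55, "spin": 0, "gripper": -1}
  ]
}}

```text
clock: 23.0
position: [442.5, 293.8, 183.1]
ee_rot: [-0.079, 0.993, 0.013, 0.09]
contact_force: [-0.1, 0.2, -0.6]
gripper_width: 85.3
```

```bash
cat > t14.py <<'E'
from h import *
from meas import *
s,R=st();p=s['position']
d=cap('scene','scene8');c=cv2.imread('pics/scene8.png')
cap('side','side8');e=cv2.imread('pics/side8.png')
cv2.imwrite('pics/c8.png',np.hstack([cv2.resize(c[130:280,220:370],(400,400)),cv2.resize(e[230:420,140:330],(400,400))]))
E
python3 t14.py
```

```text
t 23.0 pos [442.5 293.8 183.1] x [-0.971 -0.154 -0.18 ] y [-0.159  0.987  0.011] z [ 0.176  0.039 -0.984] j [ 0.959  0.19  -0.478  0.175 -0.776 -2.489] w 85.3 F [-0.1  0.2 -0.6]
```

View pics/c8.png

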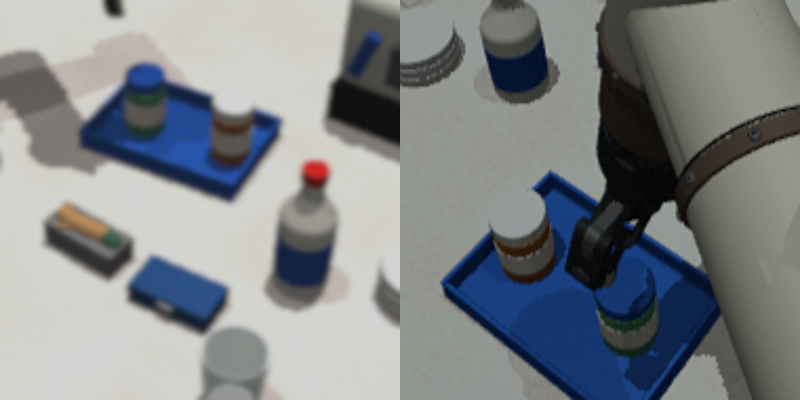

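Jar 1 stands upright in the tray at left crop (145,100), beside the amber jar at (232,130). Next the grey mount at left crop (90,235), which is grey with a brown root and green shoot. The blue case at (178,293) is the bystander.

```bash
cat > t15.py <<'E'
from h import *
from meas import *
s,R=st();p=s['position'];print(to((520,68.5,93),R,p))
for n in('scene8','side8','scene0','side0'):
    d=dict(np.load(f'pics/{n}.npz'));Q=cloud(d).reshape(-1,3)
    for z0,z1,c,r in((32,40,(531,71),58),(24,33,(660,64),60),):
        m=near(Q,c,r,z0,z1);
        if m.sum()>50: print(n,m.sum(),cv2.minAreaRect(Q[m][:,:2].astype(np.float32)))
    m=near(Q,(457,294),40,80,100);
    if m.sum()>50: print('jar',n,cv2.minAreaRect(Q[m][:,:2].astype(np.float32)),Q[m][:,2].mean())
E
python3 t15.py
```

```text
t 23.1 pos [440.6 291.2 177.9] x [-0.973 -0.154 -0.172] y [-0.157  0.988  0.004] z [ 0.169  0.031 -0.985] j [ 0.959  0.195 -0.484  0.174 -0.775 -2.49 ] w 85.2 F [0.7 0.4 0.1]
[-0.113 -0.931  0.361]
scene8 197 ((533.486328125, 70.55453491210938), (47.30228805541992, 101.3065185546875), 87.17117309570312)
scene8 476 ((662.322021484375, 63.07307434082031), (98.99614715576172, 57.963836669921875), 4.898430824279785)
jar scene8 ((460.8083801269531, 291.701904296875), (49.162208557128906, 51.8896484375), 63.64103317260742) 88.21231682310092
jar side8 ((452.3431091308594, 293.8916320800781), (43.443031311035156, 50.97805404663086), 5.649929523468018) 89.49120923119402
scene0 199 ((534.150634765625, 70.69783020019531), (47.41090393066406, 99.54428100585938), 86.04659271240234)
scene0 467 ((662.2900390625, 63.24449157714844), (100.47241973876953, 56.32441329956055), 4.3506855964660645)
side0 407 ((530.263427734375, 71.5129165649414), (45.47687911987305, 100.90123748779297), 87.09807586669922)
side0 731 ((659.298828125, 64.93508911132812), (100.64801025390625, 56.87066650390625), 4.044487953186035)
```

{"api": "play_rows", "payload": {
  "targets": [
    {"tx": -0.02, "ty": -0.2, "tz": 0, "spin": 0.05, "gripper": -1},
    {"tx": -0.05, "ty": -0.45, "tz": 0, "spin": 0.1, "gripper": -1},
    {"tx": -0.09, "ty": -0.7, "tz": 0.15, "spin": 0.155, "gripper": -1},
    {"tx": -0.113, "ty": -0.931, "tz": 0.361, "spin": 0.155, "gripper": -1},
    {"tx": -0.113, "ty": -0.931, "tz": 0.361, "spin": 0.155, "gripper": -1},
    {"tx": -0.113, "ty": -0.931, "tz": 0.361, "spin": 0.155, "gripper": -1}
  ]
}}

```text
clock: 23.85
position: [518.4, 65.8, 89.3]
ee_rot: [-0.016, 0.996, 0.012, 0.081]
contact_force: [0.0, 1.1, 0.7]
gripper_width: 85.6
```

```bash
cat > t16.py <<'E'
from h import *
s,R=st();p=s['position'];print(to((536,72,4.5),R,p))
cap('wrist','wrist9')
E
python3 t16.py
```

```text
t 23.85 pos [518.4  65.8  89.3] x [-0.986 -0.03  -0.163] y [-0.034  0.999  0.02 ] z [ 0.162  0.026 -0.986] j [ 0.465  0.301 -0.586  0.099 -0.529 -2.086] w 85.6 F [0.  1.1 0.7]
[-0.015  0.016  0.347]
```

View pics/wrist9.png

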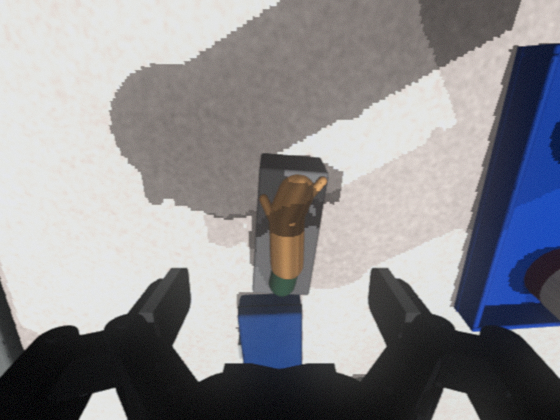

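{"api": "play_rows", "payload": {
  "targets": [
    {"tx": -0.008, "ty": 0.008, "tz": 0.18, "spin": 0, "gripper": -1},
    {"tx": -0.013, "ty": 0.014, "tz": 0.31, "spin": 0, "gripper": -1},
    {"tx": -0.015, "ty": 0.016, "tz": 0.345, "spin": 0, "gripper": -1},
    {"tx": -0.015, "ty": 0.016, "tz": 0.345, "spin": 0, "gripper": -1}
  ]
}}

```text
clock: 24.4
position: [538.2, 75.6, 8.8]
ee_rot: [-0.018, 0.996, 0.013, 0.085]
contact_force: [-0.7, 1.0, 0.2]
gripper_width: 85.2
```

{"api": "play_rows", "payload": {
  "targets": [
    {"tx": 0, "ty": 0, "tz": 0, "spin": 0, "gripper": 0},
    {"tx": 0, "ty": 0, "tz": 0, "spin": 0, "gripper": 1},
    {"tx": 0, "ty": 0, "tz": 0, "spin": 0, "gripper": 1},
    {"tx": 0, "ty": 0, "tz": 0, "spin": 0, "gripper": 1},
    {"tx": 0, "ty": 0, "tz": 0, "spin": 0, "gripper": 1}
  ]
}}

```text
clock: 25.02
position: [538.4, 74.8, 10.3]
ee_rot: [-0.017, 0.996, 0.013, 0.086]
contact_force: [-3.8, -1.2, 9.0]
gripper_width: 43.6
```

```bash
cat > t17.py <<'E'
from h import *
from sim import *
s,R=st();p=s['position'];print(desc(s['joints']))
off=p-np.array([532,71,0]);M=np.array([420,-310,0.])
q=p;j=s['joints']
for t in [p+[0,0,60],(430,-130,110),M+off+[0,0,40],M+off+[0,0,4]]:
    t=np.array(t,float);k=0
    while np.linalg.norm(t-fk(j)[0])>1 and k<12: j=row(j,t-fk(j)[0]);k+=1
    print(t.round(1),k,desc(j),to(t,R,q));q=t
E
python3 t17.py
```

```text
t 25.02 pos [538.4  74.8  10.3] x [-0.985 -0.032 -0.171] y [-0.037  0.999  0.024] z [ 0.171  0.03  -0.985] j [ 0.461  0.459 -0.636  0.161 -0.312 -2.146] w 43.6 F [-3.8 -1.2  9. ]
[539.  75.  10.] lean 10.0 az 10 ylev 0.024 j [ 0.46  0.46 -0.64  0.16 -0.31 -2.15]
[538.4  74.8  70.3] 1 [538.  75.  70.] lean 10.0 az 10 ylev 0.024 j [ 0.46  0.36 -0.57  0.11 -0.48 -2.09] [-0.041  0.006 -0.236]
[ 430. -130.  110.] 4 [ 430. -130.  110.] lean 10.0 az 10 ylev 0.024 j [ 0.06  0.16 -0.67 -0.04 -0.57 -1.56] [ 0.426 -0.799 -0.255]
[ 426.4 -306.2   50.3] 3 [ 426. -306.   50.] lean 10.0 az 10 ylev 0.024 j [-0.37  0.39 -0.48 -0.17 -0.56 -1.03] [ 0.078 -0.709  0.212]
[ 426.4 -306.2   14.3] 1 [ 426. -306.   14.] lean 10.0 az 10 ylev 0.024 j [-0.37  0.45 -0.5  -0.2  -0.48 -0.99] [ 0.025 -0.003  0.142]
```

Mount gripped at width 43.6 mm. I move it to an interim spot on the bench in front of the plate, where a leaned grasp can reach it.

{"api": "play_rows", "payload": {
  "targets": [
    {"tx": -0.02, "ty": 0, "tz": -0.12, "spin": 0, "gripper": 1},
    {"tx": -0.041, "ty": 0.006, "tz": -0.236, "spin": 0, "gripper": 1},
    {"tx": 0.06, "ty": -0.19, "tz": -0.3, "spin": 0, "gripper": 1},
    {"tx": 0.17, "ty": -0.4, "tz": -0.38, "spin": 0, "gripper": 1},
    {"tx": 0.28, "ty": -0.6, "tz": -0.44, "spin": 0, "gripper": 1},
    {"tx": 0.385, "ty": -0.79, "tz": -0.49, "spin": 0, "gripper": 1},
    {"tx": 0.385, "ty": -0.79, "tz": -0.49, "spin": 0, "gripper": 1}
  ]
}}

```text
clock: 25.9
position: [427.1, -131.7, 108.5]
ee_rot: [-0.014, 0.996, 0.013, 0.084]
contact_force: [0.9, -0.1, -3.4]
gripper_width: 43.5
```

```bash
cat > t18.py <<'E'
from h import *
s,R=st();p=s['position'];print(to((430,-306,50),R,p))
E
python3 t18.py
```

```text
t 25.9 pos [ 427.1 -131.7  108.5] x [-0.985 -0.027 -0.169] y [-0.031  0.999  0.024] z [ 0.168  0.029 -0.985] j [ 0.052  0.161 -0.673 -0.038 -0.567 -1.563] w 43.5 F [ 0.9 -0.1 -3.4]
[ 0.047 -0.703  0.212]
```

{"api": "play_rows", "payload": {
  "targets": [
    {"tx": 0.015, "ty": -0.23, "tz": 0.02, "spin": 0, "gripper": 1},
    {"tx": 0.03, "ty": -0.46, "tz": 0.08, "spin": 0, "gripper": 1},
    {"tx": 0.047, "ty": -0.703, "tz": 0.212, "spin": 0, "gripper": 1},
    {"tx": 0.047, "ty": -0.703, "tz": 0.212, "spin": 0, "gripper": 1},
    {"tx": 0.07, "ty": -0.703, "tz": 0.33, "spin": 0, "gripper": 1},
    {"tx": 0.07, "ty": -0.703, "tz": 0.33, "spin": 0, "gripper": 1}
  ]
}}

```text
clock: 26.65
position: [431.6, -301.3, 18.1]
ee_rot: [-0.018, 0.996, 0.015, 0.082]
contact_force: [-0.9, 0.2, -3.5]
gripper_width: 43.5
```

```bash
cat > t18.py <<'E'
from h import *
s,R=st();p=s['position'];print(to((p[0],p[1],10.3),R,p))
E
python3 t18.py
```

```text
t 26.65 pos [ 431.6 -301.3   18.1] x [-0.986 -0.033 -0.164] y [-0.038  0.999  0.026] z [ 0.163  0.032 -0.986] j [-0.358  0.446 -0.497 -0.186 -0.493 -1.02 ] w 43.5 F [-0.9  0.2 -3.5]
[ 0.005 -0.001  0.031]
```

{"api": "play_rows", "payload": {
  "targets": [
    {"tx": 0.003, "ty": 0, "tz": 0.018, "spin": 0, "gripper": 1},
    {"tx": 0.004, "ty": 0, "tz": 0.025, "spin": 0, "gripper": 1},
    {"tx": 0.0045, "ty": 0, "tz": 0.029, "spin": 0, "gripper": 1}
  ]
}}

```text
clock: 27.02
position: [434.1, -302.6, 13.4]
ee_rot: [-0.018, 0.996, 0.013, 0.086]
contact_force: [0.1, -0.2, -3.9]
gripper_width: 43.6
```

{"api": "play_rows", "payload": {
  "targets": [
    {"tx": 0.001, "ty": 0, "tz": 0.008, "spin": 0, "gripper": 1},
    {"tx": 0.002, "ty": 0, "tz": 0.012, "spin": 0, "gripper": 1}
  ]
}}

```text
clock: 27.28
position: [434.0, -302.7, 10.4]
ee_rot: [-0.018, 0.996, 0.013, 0.085]
contact_force: [-1.4, 3.7, 9.0]
gripper_width: 43.5
```

{"api": "play_rows", "payload": {
  "targets": [
    {"tx": 0, "ty": 0, "tz": 0, "spin": 0, "gripper": 0},
    {"tx": 0, "ty": 0, "tz": 0, "spin": 0, "gripper": -1},
    {"tx": 0, "ty": 0, "tz": 0, "spin": 0, "gripper": -1},
    {"tx": 0, "ty": 0, "tz": -0.15, "spin": 0, "gripper": -1},
    {"tx": 0, "ty": 0, "tz": -0.4, "spin": 0, "gripper": -1},
    {"tx": 0, "ty": 0, "tz": -0.6, "spin": 0, "gripper": -1},
    {"tx": 0, "ty": 0, "tz": -0.6, "spin": 0, "gripper": -1}
  ]
}}

```text
clock: 28.15
position: [410.2, -308.6, 162.1]
ee_rot: [-0.018, 0.996, 0.011, 0.09]
contact_force: [0.0, -0.4, 0.1]
gripper_width: 85.3
```

```bash
cat > t19.py <<'E'
from h import *
from sim import *
from meas import *
s,R=st();p=s['position'];print(desc(s['joints']))
d=cap('scene','scene10');cap('wrist','wrist10')
Q=cloud(d).reshape(-1,3);m=near(Q,(427,-303),58,32,40);print(m.sum(),cv2.minAreaRect(Q[m][:,:2].astype(np.float32)))
for y,z in [(-60,300),(-60,450),(-60,600),(0,450),(-100,450)]:
    j=s['joints'];k=0;t=np.array((430,y,z))
    while np.linalg.norm(t-fk(j)[0])>1 and k<14: j=row(j,t-fk(j)[0]);k+=1
    n=0
    while fk(j)[0][0]<840 and n<9 and np.degrees(np.arccos(-fk(j)[1][2,2]))<11: j=row(j,(62.5,0,0));n+=1
    s1=desc(j);m=0
    while np.degrees(np.arccos(-fk(j)[1][2,2]))<33.5 and m<16: j=row(j,(-250,0,-50),False);m+=1
    print(y,z,k,n,m,s1,'|',desc(j))
E
python3 t19.py
```

```text
t 28.15 pos [ 410.2 -308.6  162.1] x [-0.983 -0.034 -0.179] y [-0.038  0.999  0.018] z [ 0.178  0.025 -0.984] j [-0.385  0.207 -0.405 -0.125 -0.806 -1.07 ] w 85.3 F [ 0.  -0.4  0.1]
[ 411. -309.  162.] lean 10.3 az 8 ylev 0.018 j [-0.39  0.21 -0.41 -0.12 -0.81 -1.07]
304 ((431.557861328125, -303.8546447753906), (44.283023834228516, 96.63352966308594), 88.22874450683594)
-60 300 5 7 12 [867. -60. 300.] lean 10.3 az 8 ylev 0.018 j [ 0.11  0.74  0.77 -0.   -1.42 -1.65] | [1023.  -15.  425.] lean 33.7 az -1 ylev -0.027 j [ 0.17  0.97  1.41  0.11 -1.43 -1.7 ]
-60 450 7 7 11 [863. -60. 447.] lean 10.5 az 8 ylev 0.018 j [ 0.12  0.87  1.41 -0.   -1.92 -1.65] | [979. -16. 495.] lean 34.0 az -1 ylev -0.029 j [ 0.18  0.89  1.41  0.11 -1.51 -1.7 ]
-60 600 9 6 11 [772. -57. 567.] lean 12.0 az 6 ylev 0.013 j [ 0.14  0.72  1.41  0.01 -2.06 -1.67] | [923. -14. 573.] lean 34.9 az -2 ylev -0.032 j [ 0.2   0.79  1.41  0.13 -1.59 -1.7 ]
0 450 7 7 11 [865.   0. 448.] lean 10.5 az 8 ylev 0.018 j [ 0.19  0.87  1.41  0.01 -1.92 -1.72] | [979.  19. 496.] lean 34.1 az 1 ylev -0.011 j [ 0.22  0.89  1.41  0.12 -1.51 -1.73]
-100 450 6 7 11 [861. -99. 445.] lean 10.7 az 7 ylev 0.017 j [ 0.07  0.87  1.41 -0.01 -1.92 -1.61] | [978. -38. 495.] lean 34.0 az -3 ylev -0.041 j [ 0.16  0.89  1.41  0.11 -1.51 -1.68]
```

View pics/wrist10.png

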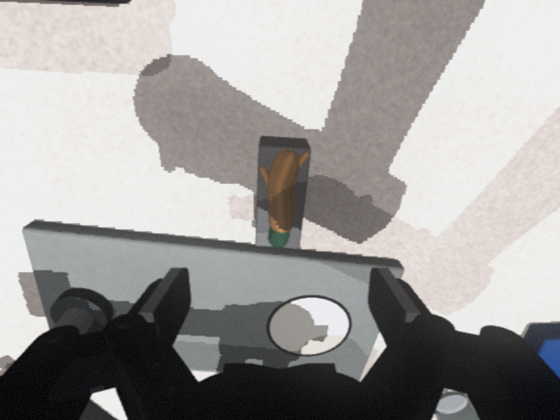

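```bash
sed -i "s/^s=read_state();R=.*/R=None;j0=np.array([-.355,.358,-.491,-.795,-.203,-.565])/" t3.py; cat > t20.py <<'E'
from t3 import *
from t import Rt
for lean in (30,32,34,36):
    for az in (-8,-5,-2,1):
        R=Rt(lean,az);G=np.array([603,-262,48.]);t=G+24*R[:,2]
        j,e,er=ik(t,R,np.array([-.23,.5,-.34,-.47,-.2,-1]))
        c=clear(j);print(lean,az,round(e,1),round(er,3),j.round(2),[x[0] if x[0]!='body' else x[1] for x in c])
        M=np.array([431,-303,28.]);j,e,er=ik(M+24*R[:,2],R,j);print('      interim',round(e,1),round(er,3),j.round(2))
E
python3 t20.py
```

```text
0 17170 [-362.  -48.  -76.] [43. 90. 71.] [44. 65.]
1 6442 [ -67. -202.  -45.] [46. 65. 52.] [42. 65.]
2 4387 [ -47.  -74. -298.] [ 46.  73. -13.] [40. 65.]
30 -8 1.6 0.02 [-0.2   0.53 -0.37 -0.32 -0.16 -1.2 ] [np.float64(63.1), np.float64(38.1), np.float64(11.6), np.float64(27.1)]
      interim 0.0 0.0 [-0.51  0.43 -0.49 -0.86 -0.24 -0.4 ]
30 -5 0.0 0.0 [-0.21  0.53 -0.36 -0.36 -0.17 -1.12] [np.float64(59.5), np.float64(37.4), np.float64(12.2), np.float64(31.2)]
      interim 0.0 0.0 [-0.53  0.43 -0.47 -0.88 -0.28 -0.32]
30 -2 0.0 0.0 [-0.23  0.53 -0.32 -0.45 -0.23 -0.96] [np.float64(43.3), np.float64(28.3), np.float64(12.0), np.float64(30.8)]
      interim 0.0 0.0 [-0.55  0.44 -0.46 -0.89 -0.32 -0.25]
30 1 0.0 0.0 [-0.25  0.53 -0.29 -0.51 -0.28 -0.84] [np.float64(31.5), np.float64(17.8), np.float64(12.1), np.float64(30.5)]
      interim 0.0 0.0 [-0.57  0.44 -0.45 -0.89 -0.36 -0.19]
32 -8 2.0 0.026 [-0.22  0.53 -0.35 -0.44 -0.16 -1.06] [np.float64(50.6), np.float64(38.1), np.float64(18.1), np.float64(30.9)]
      interim 0.0 0.0 [-0.55  0.43 -0.47 -0.98 -0.26 -0.25]
32 -5 0.0 0.0 [-
[... 1315 characters left out ...]
0.71 -0.16 -0.75] [np.float64(24.2), np.float64(23.5), np.float64(31.6), np.float64(42.3)]
      interim 0.0 0.0 [-0.66  0.44 -0.46 -1.22 -0.32  0.06]
36 -5 0.0 0.0 [-0.27  0.52 -0.3  -0.71 -0.16 -0.72] [np.float64(26.5), np.float64(25.0), np.float64(29.5), np.float64(44.7)]
      interim 0.0 0.0 [-0.67  0.44 -0.45 -1.2  -0.35  0.09]
36 -2 0.0 0.0 [-0.3   0.53 -0.27 -0.77 -0.22 -0.6 ] [np.float64(5.3), np.float64(5.6), np.float64(29.6), np.float64(44.7)]
      interim 0.0 0.0 [-0.68  0.45 -0.44 -1.18 -0.39  0.12]
36 1 0.0 0.0 [-0.33  0.53 -0.25 -0.81 -0.27 -0.49] [np.float64(0.3), np.float64(1.0), np.float64(29.5), np.float64(44.7)]
      interim 0.0 0.0 [-0.69  0.45 -0.43 -1.16 -0.43  0.15]
```

```bash
cat > t21.py <<'E'
from h import *
from sim import *
s,R=st();p=s['position']
lean=lambda j:np.degrees(np.arccos(-fk(j)[1][2,2]))
for y,z in [(-60,400),(-90,400)]:
  for ty in (0,-60,-100,-150):
    j=s['joints'];k=0;t=np.array((430,y,z))
    while np.linalg.norm(t-fk(j)[0])>1 and k<14: j=row(j,t-fk(j)[0]);k+=1
    n=0
    while fk(j)[0][0]<850 and n<9: j=row(j,(62.5,0,0));n+=1
    s1=desc(j);m=0
    while lean(j)<31.5 and m<16: j=row(j,(-250,ty,-50),False);m+=1
    print(y,z,ty,k,n,m,s1,'|',desc(j))
print(to((430,-75,330),R,p))
E
python3 t21.py
```

```text
t 28.25 pos [ 408.1 -307.   157.6] x [-0.985 -0.033 -0.171] y [-0.037  0.999  0.023] z [ 0.17   0.029 -0.985] j [-0.385  0.212 -0.41  -0.126 -0.805 -1.07 ] w 85.1 F [-0.3  0.   0.5]
-60 400 0 6 7 11 [867. -60. 400.] lean 9.9 az 10 ylev 0.023 j [ 0.11  0.8   1.14 -0.01 -1.74 -1.65] | [993. -18. 463.] lean 32.8 az -1 ylev -0.022 j [ 0.17  0.92  1.41  0.1  -1.49 -1.7 ]
-60 400 -60 6 7 11 [867. -60. 400.] lean 9.9 az 10 ylev 0.023 j [ 0.11  0.8   1.14 -0.01 -1.74 -1.65] | [ 985. -137.  456.] lean 32.6 az -4 ylev -0.048 j [ 0.04  0.92  1.41  0.06 -1.49 -1.58]
-60 400 -100 6 7 11 [867. -60. 400.] lean 9.9 az 10 ylev 0.023 j [ 0.11  0.8   1.14 -0.01 -1.74 -1.65] | [ 974. -209.  447.] lean 32.1 az -6 ylev -0.063 j [-0.04  0.93  1.41  0.03 -1.49 -1.5 ]
-60 400 -150 6 7 12 [867. -60. 400.] lean 9.9 az 10 ylev 0.023 j [ 0.11  0.8   1.14 -0.01 -1.74 -1.65] | [ 957. -301.  445.] lean 33.3 az -8 ylev -0.089 j [-0.14  0.93  1.41  0.   -1.47 -1.41]
-90 400 0 6 7 11 [867. -90. 400.] lean 9.9 az 10 ylev 0.023 j [ 0.08  0.81  1.17 -0.02 -1.75 -1.62] | [992. -35. 463.] lean 32.8 az -2 ylev -0.030 j [ 0.16  0.92  1.41  0.1  -1.49 -1.68]
-90 400 -60 6 7 11 [867. -90. 400.] lean 9.9 az 10 ylev 0.023 j [ 0.08  0.81  1.17 -0.02 -1.75 -1.62] | [ 983. -154.  456.] lean 32.7 az -5 ylev -0.057 j [ 0.02  0.92  1.41  0.06 -1.49 -1.56]
-90 400 -100 6 7 11 [867. -90. 400.] lean 9.9 az 10 ylev 0.023 j [ 0.08  0.81  1.17 -0.02 -1.75 -1.62] | [ 971. -226.  447.] lean 32.2 az -7 ylev -0.072 j [-0.06  0.93  1.41  0.03 -1.49 -1.49]
-90 400 -150 6 7 12 [867. -90. 400.] lean 9.9 az 10 ylev 0.023 j [ 0.08  0.81  1.17 -0.02 -1.75 -1.62] | [ 953. -317.  446.] lean 33.5 az -9 ylev -0.098 j [-0.16  0.93  1.41  0.   -1.47 -1.39]
[-0.234  0.94  -0.637]
```

{"api": "play_rows", "payload": {
  "targets": [
    {"tx": -0.1, "ty": 0.2, "tz": -0.3, "spin": 0, "gripper": -1},
    {"tx": -0.234, "ty": 0.94, "tz": -0.637, "spin": 0, "gripper": -1},
    {"tx": -0.234, "ty": 0.94, "tz": -0.637, "spin": 0, "gripper": -1},
    {"tx": -0.234, "ty": 0.94, "tz": -0.637, "spin": 0, "gripper": -1},
    {"tx": -0.234, "ty": 0.94, "tz": -0.637, "spin": 0, "gripper": -1},
    {"tx": -0.7, "ty": 0.97, "tz": -0.7, "spin": 0, "gripper": -1},
    {"tx": -1, "ty": 0.97, "tz": -0.75, "spin": 0, "gripper": -1},
    {"tx": -1, "ty": 0.97, "tz": -0.75, "spin": 0, "gripper": -1}
  ]
}}

```text
clock: 29.25
position: [609.6, -61.6, 386.3]
ee_rot: [-0.018, 0.996, 0.013, 0.083]
contact_force: [1.5, 0.9, -0.0]
gripper_width: 85.3
```

```bash
cat > t18.py <<'E'
from h import *
s,R=st();p=s['position'];print(to((p[0]+240,-60,400),R,p))
E
python3 t18.py
```

```text
t 29.25 pos [609.6 -61.6 386.3] x [-0.986 -0.034 -0.166] y [-0.039  0.999  0.023] z [ 0.165  0.029 -0.986] j [ 0.162  0.216  0.14  -0.002 -1.326 -1.696] w 85.3 F [ 1.5  0.9 -0. ]
[-0.955 -0.029  0.105]
```

{"api": "play_rows", "payload": {
  "targets": [
    {"tx": -1, "ty": -0.029, "tz": 0.1, "spin": 0, "gripper": -1},
    {"tx": -1, "ty": -0.029, "tz": 0.1, "spin": 0, "gripper": -1},
    {"tx": -1, "ty": -0.029, "tz": 0.1, "spin": 0, "gripper": -1},
    {"tx": -1, "ty": -0.029, "tz": 0.1, "spin": 0, "gripper": -1}
  ]
}}

```text
clock: 29.75
position: [847.8, -60.0, 401.7]
ee_rot: [-0.018, 0.996, 0.013, 0.082]
contact_force: [1.5, 0.8, 1.0]
gripper_width: 85.6
```

{"api": "play_rows", "payload": {
  "targets": [
    {"tx": -1, "ty": -0.25, "tz": -0.2, "spin": 0, "gripper": -1}
  ]
}}

```text
clock: 29.88
position: [878.3, -66.8, 407.8]
ee_rot: [-0.018, 0.996, 0.013, 0.087]
contact_force: [2.0, -0.6, 1.2]
gripper_width: 85.3
```

{"api": "play_rows", "payload": {
  "targets": [
    {"tx": -1, "ty": -0.25, "tz": -0.2, "spin": 0, "gripper": -1}
  ]
}}

```text
clock: 30.0
position: [897.6, -77.2, 404.1]
ee_rot: [-0.017, 0.994, 0.009, 0.103]
contact_force: [26.0, -18.9, 33.5]
gripper_width: 85.2
```

{"api": "play_rows", "payload": {
  "targets": [
    {"tx": -1, "ty": -0.25, "tz": -0.2, "spin": 0, "gripper": -1}
  ]
}}

```text
clock: 30.12
position: [911.6, -85.3, 397.4]
ee_rot: [-0.017, 0.993, 0.007, 0.119]
contact_force: [0.4, 0.2, 0.2]
gripper_width: 85.6
```

{"api": "play_rows", "payload": {
  "targets": [
    {"tx": -1, "ty": -0.25, "tz": -0.2, "spin": 0, "gripper": -1}
  ]
}}

```text
clock: 30.25
position: [923.8, -93.8, 401.2]
ee_rot: [-0.016, 0.99, 0.003, 0.141]
contact_force: [-0.2, 0.8, 0.1]
gripper_width: 85.0
```

{"api": "play_rows", "payload": {
  "targets": [
    {"tx": -1, "ty": -0.25, "tz": -0.2, "spin": 0, "gripper": -1}
  ]
}}

```text
clock: 30.38
position: [935.2, -101.5, 403.9]
ee_rot: [-0.016, 0.987, -0.0, 0.161]
contact_force: [-0.3, -0.8, 0.5]
gripper_width: 85.5
```

{"api": "play_rows", "payload": {
  "targets": [
    {"tx": -1, "ty": -0.25, "tz": -0.2, "spin": 0, "gripper": -1}
  ]
}}

```text
clock: 30.5
position: [945.6, -108.8, 407.6]
ee_rot: [-0.015, 0.983, -0.004, 0.18]
contact_force: [-0.3, -0.2, -0.5]
gripper_width: 85.4
```

```bash
python3 -c "
from h import *
from sim import *
s,R=st();j=s['joints'];print(desc(j))
for i in range(7): j=row(j,(-250,-62,-50),False);print(desc(j))"
```

```text
t 30.5 pos [ 945.6 -108.8  407.6] x [-0.934 -0.031 -0.355] y [-0.028  1.    -0.013] z [ 0.355 -0.002 -0.935] j [ 0.062  0.94   1.404  0.024 -1.673 -1.595] w 85.4 F [-0.3 -0.2 -0.5]
[ 946. -109.  408.] lean 20.8 az -0 ylev -0.013 j [ 0.06  0.94  1.4   0.02 -1.67 -1.6 ]
[ 955. -116.  414.] lean 22.9 az -1 ylev -0.020 j [ 0.06  0.94  1.41  0.03 -1.64 -1.59]
[ 963. -122.  421.] lean 25.1 az -2 ylev -0.027 j [ 0.05  0.94  1.41  0.04 -1.6  -1.58]
[ 970. -128.  430.] lean 27.3 az -3 ylev -0.034 j [ 0.05  0.94  1.41  0.04 -1.57 -1.58]
[ 976. -134.  441.] lean 29.4 az -3 ylev -0.041 j [ 0.04  0.93  1.41  0.05 -1.54 -1.58]
[ 981. -139.  454.] lean 31.6 az -4 ylev -0.049 j [ 0.04  0.92  1.41  0.06 -1.51 -1.57]
[ 984. -145.  468.] lean 33.8 az -4 ylev -0.056 j [ 0.03  0.91  1.41  0.06 -1.48 -1.57]
[ 987. -149.  483.] lean 35.9 az -5 ylev -0.063 j [ 0.03  0.9   1.41  0.07 -1.45 -1.57]
```

{"api": "play_rows", "payload": {
  "targets": [
    {"tx": -1, "ty": -0.35, "tz": -0.2, "spin": 0, "gripper": -1}
  ]
}}

```text
clock: 30.62
position: [954.4, -120.5, 412.9]
ee_rot: [-0.015, 0.98, -0.007, 0.199]
contact_force: [-1.4, 0.0, 0.2]
gripper_width: 85.3
```

{"api": "play_rows", "payload": {
  "targets": [
    {"tx": -1, "ty": -0.35, "tz": -0.2, "spin": 0, "gripper": -1}
  ]
}}

```text
clock: 30.75
position: [961.8, -132.9, 420.9]
ee_rot: [-0.014, 0.976, -0.011, 0.219]
contact_force: [0.5, -0.3, -0.1]
gripper_width: 85.5
```

{"api": "play_rows", "payload": {
  "targets": [
    {"tx": -1, "ty": -0.35, "tz": -0.2, "spin": 0, "gripper": -1}
  ]
}}

```text
clock: 30.88
position: [967.9, -144.4, 432.2]
ee_rot: [-0.013, 0.971, -0.016, 0.239]
contact_force: [-0.4, -0.5, 0.4]
gripper_width: 85.6
```

{"api": "play_rows", "payload": {
  "targets": [
    {"tx": -1, "ty": -0.35, "tz": -0.2, "spin": 0, "gripper": -1}
  ]
}}

```text
clock: 31.0
position: [972.7, -155.2, 445.0]
ee_rot: [-0.012, 0.966, -0.02, 0.258]
contact_force: [-0.2, 0.3, 0.1]
gripper_width: 85.4
```

{"api": "play_rows", "payload": {
  "targets": [
    {"tx": -1, "ty": -0.35, "tz": -0.2, "spin": 0, "gripper": -1}
  ]
}}

```text
clock: 31.12
position: [976.6, -165.2, 458.6]
ee_rot: [-0.011, 0.96, -0.025, 0.277]
contact_force: [-0.2, 0.1, 0.2]
gripper_width: 85.3
```

```bash
python3 -c "
from h import *
from sim import *
s,R=st();j=s['joints'];print(desc(j))
a=np.arctan2(R[2,1],R[2,0]);print('spin',a, a/(np.pi/4))
sp=np.arctan(R[2,1]/R[2,0]);R2=R@Ro.from_euler('z',sp).as_matrix();print('spin units',sp/(np.pi/4),R2.round(3).tolist())
print(to((700,-60,380),R,s['position']))"
```

```text
t 31.12 pos [ 976.6 -165.2  458.6] x [-0.846 -0.034 -0.532] y [-0.007  0.999 -0.053] z [ 0.533 -0.041 -0.845] j [ 0.008  0.916  1.407  0.046 -1.499 -1.547] w 85.3 F [-0.2  0.1  0.2]
[ 977. -165.  459.] lean 32.3 az -4 ylev -0.053 j [ 0.01  0.92  1.41  0.05 -1.5  -1.55]
spin -3.041718005997094 -3.8728356491684868
spin units 0.12716435083151362 [[-0.842, 0.077, 0.533], [0.065, 0.997, -0.041], [-0.535, 0.0, -0.845]]
[ 1.089  0.445 -0.342]
```

{"api": "play_rows", "payload": {
  "targets": [
    {"tx": 0.99, "ty": 0.445, "tz": -0.31, "spin": 0.127, "gripper": -1},
    {"tx": 0.99, "ty": 0.445, "tz": -0.31, "spin": 0.127, "gripper": -1},
    {"tx": 0.99, "ty": 0.445, "tz": -0.31, "spin": 0.127, "gripper": -1},
    {"tx": 0.99, "ty": 0.445, "tz": -0.31, "spin": 0.127, "gripper": -1},
    {"tx": 0.99, "ty": 0.445, "tz": -0.31, "spin": 0.127, "gripper": -1},
    {"tx": 0.99, "ty": 0.445, "tz": -0.31, "spin": 0.127, "gripper": -1}
  ]
}}

```text
clock: 31.88
position: [721.8, -58.2, 387.5]
ee_rot: [0.037, 0.96, -0.01, 0.278]
contact_force: [-0.1, 0.6, 0.6]
gripper_width: 85.3
```

```bash
cat > t22.py <<'E'
from h import *
from sim import *
s,R=st();p=s['position'];j=s['joints'];print(desc(j));q=p
z=R[:,2];T=np.array([429,-303.4,27])+24*z;print('T',T.round(1),'pre',(T-100*z).round(1))
for t in [(500,-100,300),T-110*z,T]:
    t=np.array(t,float);k=0
    while np.linalg.norm(t-fk(j)[0])>1 and k<12: j=row(j,t-fk(j)[0]);k+=1
    print(t.round(1),k,desc(j),to(t,R,q));q=t
E
python3 t22.py
```

```text
t 31.88 pos [721.8 -58.2 387.5] x [-0.842  0.065 -0.535] y [0.076 0.997 0.001] z [ 0.534 -0.04  -0.845] j [ 0.199  0.225 -0.024  0.206 -0.785 -1.952] w 85.3 F [-0.1  0.6  0.6]
[722. -58. 388.] lean 32.4 az -4 ylev 0.001 j [ 0.2   0.22 -0.02  0.21 -0.78 -1.95]
T [ 441.8 -304.4    6.7] pre [ 388.4 -300.4   91.2]
[ 500. -100.  300.] 4 [ 500. -100.  300.] lean 32.4 az -4 ylev 0.001 j [ 0.2  -0.13 -0.65  0.29 -0.52 -2.06] [ 0.924 -0.235 -0.171]
[ 383.1 -300.    99.6] 5 [ 383. -300.  100.] lean 32.4 az -4 ylev 0.001 j [-0.57  0.19 -0.56 -0.71 -0.4  -0.47] [ 0.771 -0.834  0.459]
[ 441.8 -304.4    6.7] 2 [ 442. -304.    7.] lean 32.4 az -4 ylev 0.001 j [-0.59  0.44 -0.46 -1.01 -0.32 -0.13] [0.   0.   0.44]
```

{"api": "play_rows", "payload": {
  "targets": [
    {"tx": 0.924, "ty": -0.235, "tz": -0.171, "spin": 0, "gripper": -1},
    {"tx": 0.924, "ty": -0.235, "tz": -0.171, "spin": 0, "gripper": -1},
    {"tx": 0.924, "ty": -0.235, "tz": -0.171, "spin": 0, "gripper": -1},
    {"tx": 0.924, "ty": -0.235, "tz": -0.171, "spin": 0, "gripper": -1},
    {"tx": 0.924, "ty": -0.235, "tz": -0.171, "spin": 0, "gripper": -1}
  ]
}}

```text
clock: 32.5
position: [497.5, -101.6, 297.3]
ee_rot: [0.038, 0.96, -0.011, 0.276]
contact_force: [1.2, 0.1, 0.6]
gripper_width: 85.5
```

```bash
cat > t22.py <<'E'
from h import *
from sim import *
s,R=st();p=s['position'];j=s['joints'];print(desc(j));q=p
z=R[:,2];T=np.array([429,-303.4,27])+24*z
for t in [(400,-290,220),T-110*z]:
    t=np.array(t,float);k=0
    while np.linalg.norm(t-fk(j)[0])>1 and k<12: j=row(j,t-fk(j)[0]);k+=1;print(desc(j))
    print(t.round(1),k,to(t,R,p))
E
python3 t22.py
```

```text
t 32.5 pos [ 497.5 -101.6  297.3] x [-0.845  0.066 -0.531] y [0.078 0.997 0.   ] z [ 0.529 -0.041 -0.848] j [ 0.194 -0.127 -0.65   0.289 -0.523 -2.055] w 85.5 F [1.2 0.1 0.6]
[ 498. -102.  298.] lean 32.1 az -4 ylev 0.000 j [ 0.19 -0.13 -0.65  0.29 -0.52 -2.06]
[ 471. -154.  276.] lean 32.1 az -4 ylev 0.000 j [ 0.05 -0.13 -0.66  0.15 -0.49 -1.81]
[ 444. -206.  255.] lean 32.1 az -4 ylev 0.000 j [-0.11 -0.1  -0.62 -0.04 -0.49 -1.5 ]
[ 417. -258.  233.] lean 32.1 az -4 ylev 0.000 j [-0.31 -0.05 -0.56 -0.25 -0.53 -1.16]
[ 400. -290.  220.] lean 32.1 az -4 ylev 0.000 j [-0.43 -0.01 -0.52 -0.36 -0.56 -0.96]
[ 400. -290.  220.] 4 [ 0.444 -0.782  0.087]
[ 392. -295.  158.] lean 32.1 az -4 ylev 0.000 j [-0.49  0.08 -0.56 -0.5  -0.46 -0.77]
[ 383. -300.  100.] lean 32.1 az -4 ylev 0.000 j [-0.56  0.19 -0.56 -0.7  -0.4  -0.5 ]
[ 383.5 -299.9   99.9] 2 [ 0.752 -0.827  0.461]
```

Smooth path through the staging point.

{"api": "play_rows", "payload": {
  "targets": [
    {"tx": 0.12, "ty": -0.2, "tz": 0.02, "spin": 0, "gripper": -1},
    {"tx": 0.23, "ty": -0.4, "tz": 0.04, "spin": 0, "gripper": -1},
    {"tx": 0.34, "ty": -0.6, "tz": 0.06, "spin": 0, "gripper": -1},
    {"tx": 0.444, "ty": -0.782, "tz": 0.087, "spin": 0, "gripper": -1},
    {"tx": 0.6, "ty": -0.81, "tz": 0.27, "spin": 0, "gripper": -1},
    {"tx": 0.752, "ty": -0.827, "tz": 0.461, "spin": 0, "gripper": -1},
    {"tx": 0.752, "ty": -0.827, "tz": 0.461, "spin": 0, "gripper": -1}
  ]
}}

```text
clock: 33.38
position: [388.1, -299.9, 97.9]
ee_rot: [0.04, 0.961, -0.009, 0.274]
contact_force: [0.6, -0.1, 2.1]
gripper_width: 85.5
```

```bash
cat > t23.py <<'E'
from h import *
from sim import desc
s,R=st();p=s['position'];print(desc(s['joints']))
d=cap('wrist','wrist11')
W=cloud(d);Q=W.reshape(-1,3)
from meas import near
m=near(Q,(429,-303),60,31,39);print(m.sum(),cv2.minAreaRect(Q[m][:,:2].astype(np.float32)) if m.sum()>5 else '')
z=R[:,2];T=np.array([429,-303.4,27])+24*z;print(T.round(1),to(T,R,p))
E
python3 t23.py
```

```text
t 33.38 pos [ 388.1 -299.9   97.9] x [-0.847  0.072 -0.527] y [0.081 0.997 0.005] z [ 0.526 -0.039 -0.85 ] j [-0.553  0.199 -0.558 -0.687 -0.393 -0.515] w 85.5 F [ 0.6 -0.1  2.1]
[ 388. -300.   98.] lean 31.8 az -4 ylev 0.005 j [-0.55  0.2  -0.56 -0.69 -0.39 -0.52]
2914 ((425.70037841796875, -302.5516662597656), (44.16787338256836, 101.5641098022461), 88.31689453125)
[ 441.6 -304.3    6.6] [ 0.01  -0.002  0.424]
```

View pics/wrist11.png

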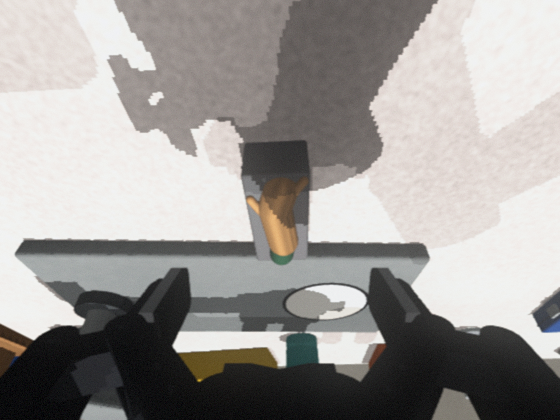

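{"api": "play_rows", "payload": {
  "targets": [
    {"tx": 0, "ty": 0, "tz": 0.2, "spin": 0, "gripper": -1},
    {"tx": 0, "ty": 0, "tz": 0.37, "spin": 0, "gripper": -1},
    {"tx": 0.003, "ty": 0, "tz": 0.425, "spin": 0, "gripper": -1},
    {"tx": 0.003, "ty": 0, "tz": 0.43, "spin": 0, "gripper": -1},
    {"tx": 0.003, "ty": 0, "tz": 0.43, "spin": 0, "gripper": -1}
  ]
}}

```text
clock: 34.05
position: [447.2, -303.8, 13.0]
ee_rot: [0.036, 0.96, -0.012, 0.279]
contact_force: [-0.2, -0.1, 1.3]
gripper_width: 85.6
```

```bash
cat > t23.py <<'E'
from h import *
from sim import desc
s,R=st();p=s['position'];print(desc(s['joints']))
z=R[:,2];T=np.array([428,-303,27])+24*z;print(T.round(1),to(T,R,p))
E
python3 t23.py
```

```text
t 34.05 pos [ 447.2 -303.8   13. ] x [-0.842  0.062 -0.536] y [ 0.075  0.997 -0.003] z [ 0.535 -0.043 -0.844] j [-0.572  0.428 -0.455 -0.98  -0.31  -0.184] w 85.6 F [-0.2 -0.1  1.3]
[ 448. -304.   13.] lean 32.4 az -5 ylev -0.003 j [-0.57  0.43 -0.46 -0.98 -0.31 -0.18]
[ 440.8 -304.     6.7] [ 0.035 -0.003  0.008]
```

{"api": "play_rows", "payload": {
  "targets": [
    {"tx": 0.025, "ty": -0.003, "tz": 0.004, "spin": 0, "gripper": -1},
    {"tx": 0.035, "ty": -0.003, "tz": 0.008, "spin": 0, "gripper": -1}
  ]
}}

```text
clock: 34.3
position: [439.7, -303.9, 5.6]
ee_rot: [0.037, 0.96, -0.011, 0.278]
contact_force: [-0.3, 0.7, 0.1]
gripper_width: 85.3
```

{"api": "play_rows", "payload": {
  "targets": [
    {"tx": 0, "ty": 0, "tz": 0, "spin": 0, "gripper": 0},
    {"tx": 0, "ty": 0, "tz": 0, "spin": 0, "gripper": 1},
    {"tx": 0, "ty": 0, "tz": 0, "spin": 0, "gripper": 1},
    {"tx": 0, "ty": 0, "tz": 0, "spin": 0, "gripper": 1},
    {"tx": 0, "ty": 0, "tz": 0, "spin": 0, "gripper": 1}
  ]
}}

```text
clock: 34.92
position: [439.5, -303.9, 4.6]
ee_rot: [0.036, 0.96, -0.011, 0.278]
contact_force: [-3.2, -0.4, 5.4]
gripper_width: 43.9
```

```bash
python3 t23.py; python3 - <<'E'
from h import *
from meas import *
d=cap('wrist','wrist12');Q=cloud(d).reshape(-1,3)
m=near(Q,(428,-303),65,31,39);print(m.sum(),cv2.minAreaRect(Q[m][:,:2].astype(np.float32)))
# stage disc white
F=d['frame'].reshape(-1,3).astype(int)
E
```

```text
t 34.92 pos [ 439.5 -303.9    4.6] x [-0.843  0.064 -0.534] y [ 0.076  0.997 -0.001] z [ 0.532 -0.041 -0.846] j [-0.596  0.441 -0.46  -1.021 -0.316 -0.122] w 43.9 F [-3.2 -0.4  5.4]
[ 440. -304.    5.] lean 32.3 az -4 ylev -0.001 j [-0.6   0.44 -0.46 -1.02 -0.32 -0.12]
[ 440.8 -304.     6.7] [-0.009  0.    -0.004]
8517 ((421.7362365722656, -294.5430603027344), (106.8366470336914, 92.1466064453125), 21.012279510498047)
```

View pics/wrist12.png

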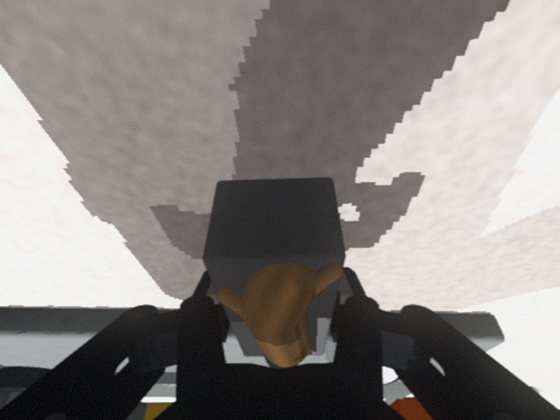

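```bash
python3 - <<'E'
from h import *
d=dict(np.load('pics/wrist12.npz'));W=cloud(d)
for v,u in [(200,275),(215,250),(215,300),(230,275),(245,275),(255,240),(265,230),(290,225),(185,275)]: print(u,v,W[v,u].round(1))
s,R=st()
j=s['joints']
E
```

```text
275 200 [ 377.2 -300.6   11.5]
250 215 [ 376.2 -308.9   18.7]
300 215 [ 376.8 -292.2   19.3]
275 230 [ 376.5 -300.4   25.3]
275 245 [ 376.2 -300.4   31.2]
240 255 [ 375.7 -310.8   34.7]
230 265 [ 378.4 -314.2   36.4]
225 290 [ 391.9 -318.5   37.8]
275 185 [ 375.6 -300.5    5.7]
t 34.98 pos [ 439.5 -303.9    4.6] x [-0.843  0.064 -0.534] y [ 0.076  0.997 -0.001] z [ 0.532 -0.041 -0.846] j [-0.596  0.441 -0.46  -1.021 -0.316 -0.122] w 43.9 F [-3.2 -0.4  6.3]
```

```bash
cat > t24.py <<'E'
from t3 import *
from sim import *
from h import st,to
s,R=st();p=s['position'];j=s['joints']
for t in [(439.5,-303.9,34),(500,-290,34),(560,-276,33),(616,-262.7,31),(616,-262.7,24.6)]:
    t=np.array(t); j=ikw(t,R,j); c=clear(j)
    print(t,to(t,R,p),desc(j),[x[0] if x[0]!='body' else x[1] for x in c])
E
python3 t24.py
```

```text
0 17170 [-362.  -48.  -76.] [43. 90. 71.] [44. 65.]
1 6442 [ -67. -202.  -45.] [46. 65. 52.] [42. 65.]
2 4387 [ -47.  -74. -298.] [ 46.  73. -13.] [40. 65.]
t 34.98 pos [ 439.5 -303.9    4.6] x [-0.843  0.064 -0.534] y [ 0.076  0.997 -0.001] z [ 0.532 -0.041 -0.846] j [-0.596  0.441 -0.46  -1.021 -0.316 -0.122] w 43.9 F [-3.2 -0.4  6.3]
[ 439.5 -303.9   34. ] [-0.063 -0.    -0.099] [ 439. -304.   34.] lean 32.3 az -4 ylev -0.001 j [-0.55  0.38 -0.48 -0.89 -0.32 -0.29] [np.float64(74.0), np.float64(77.2), np.float64(182.2), np.float64(166.1)]
[ 500 -290   34] [-0.263  0.074  0.027] [ 500. -290.   34.] lean 32.3 az -4 ylev -0.001 j [-0.42  0.42 -0.43 -0.78 -0.26 -0.51] [np.float64(33.7), np.float64(49.9), np.float64(123.9), np.float64(115.7)]
[ 560 -276   33] [-0.46   0.148  0.156] [ 560. -276.   33.] lean 32.3 az -4 ylev -0.001 j [-0.31  0.47 -0.38 -0.63 -0.21 -0.75] [np.float64(33.0), np.float64(42.3), np.float64(66.8), np.float64(69.3)]
[ 616.  -262.7   31. ] [-0.641  0.218  0.28 ] [ 616. -263.   31.] lean 32.3 az -4 ylev -0.001 j [-0.23  0.52 -0.34 -0.48 -0.17 -0.97] [np.float64(49.5), np.float64(37.7), np.float64(17.1), np.float64(34.2)]
[ 616.  -262.7   24.6] [-0.627  0.218  0.301] [ 616. -263.   25.] lean 32.3 az -4 ylev -0.001 j [-0.23  0.53 -0.33 -0.5  -0.17 -0.95] [np.float64(44.5), np.float64(36.1), np.float64(19.9), np.float64(37.1)]
```

{"api": "play_rows", "payload": {
  "targets": [
    {"tx": -0.04, "ty": 0, "tz": -0.06, "spin": 0, "gripper": 1},
    {"tx": -0.063, "ty": 0, "tz": -0.099, "spin": 0, "gripper": 1},
    {"tx": -0.16, "ty": 0.037, "tz": -0.036, "spin": 0, "gripper": 1},
    {"tx": -0.263, "ty": 0.074, "tz": 0.027, "spin": 0, "gripper": 1},
    {"tx": -0.36, "ty": 0.11, "tz": 0.09, "spin": 0, "gripper": 1},
    {"tx": -0.46, "ty": 0.148, "tz": 0.156, "spin": 0, "gripper": 1},
    {"tx": -0.55, "ty": 0.183, "tz": 0.218, "spin": 0, "gripper": 1},
    {"tx": -0.61, "ty": 0.207, "tz": 0.258, "spin": 0, "gripper": 1},
    {"tx": -0.641, "ty": 0.218, "tz": 0.28, "spin": 0, "gripper": 1},
    {"tx": -0.641, "ty": 0.218, "tz": 0.28, "spin": 0, "gripper": 1}
  ]
}}

```text
clock: 36.22
position: [615.3, -261.5, 28.4]
ee_rot: [0.037, 0.961, -0.01, 0.276]
contact_force: [-0.2, -0.2, -2.9]
gripper_width: 43.9
```

```bash
python3 - <<'E'
from h import *
from sim import desc
s,R=st();p=s['position'];print(desc(s['joints']),to((616,-262.7,24.6),R,p))
for n in('wrist','scene','side'):cap(n,n+'13')
W=cloud(dict(np.load('pics/wrist13.npz')))
for v,u in [(215,275),(230,275),(245,260),(240,300)]: print(u,v,W[v,u].round(1))
a=cv2.imread('pics/wrist13.png');b=cv2.imread('pics/scene13.png')
cv2.imwrite('pics/c13.png',np.hstack([cv2.resize(a,(400,300)),cv2.resize(b[210:360,100:300],(400,300))]))
E
```

```text
t 36.23 pos [ 615.3 -261.5   28.4] x [-0.845  0.065 -0.53 ] y [0.076 0.997 0.001] z [ 0.529 -0.039 -0.848] j [-0.224  0.526 -0.337 -0.478 -0.173 -0.974] w 43.9 F [-0.2 -0.2 -2.9]
[ 616. -262.   28.] lean 32.0 az -4 ylev 0.001 j [-0.22  0.53 -0.34 -0.48 -0.17 -0.97] [ 0.006 -0.005  0.015]
275 215 [ 552.2 -258.1   43.3]
275 230 [ 552.5 -258.1   49.3]
260 245 [ 551.5 -262.6   55.5]
300 240 [ 552.9 -250.3   53.3]
```

View pics/c13.png

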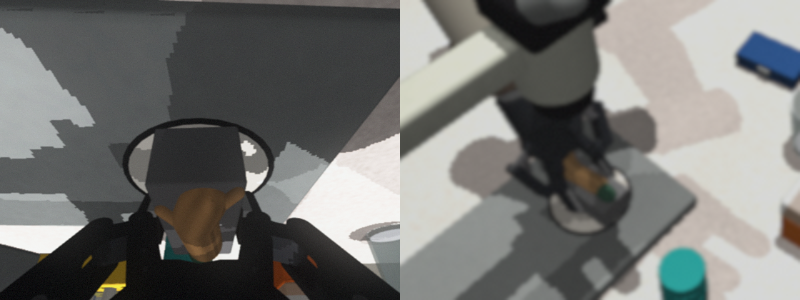

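{"api": "play_rows", "payload": {
  "targets": [
    {"tx": 0.003, "ty": -0.003, "tz": 0.008, "spin": 0, "gripper": 1},
    {"tx": 0.005, "ty": -0.004, "tz": 0.013, "spin": 0, "gripper": 1},
    {"tx": 0.006, "ty": -0.004, "tz": 0.015, "spin": 0, "gripper": 1}
  ]
}}

```text
clock: 36.75
position: [616.4, -263.8, 25.9]
ee_rot: [0.037, 0.96, -0.011, 0.277]
contact_force: [0.2, 0.0, -3.4]
gripper_width: 43.3
```

{"api": "play_rows", "payload": {
  "targets": [
    {"tx": 0.003, "ty": 0.003, "tz": 0.004, "spin": 0, "gripper": 1},
    {"tx": 0.004, "ty": 0.003, "tz": 0.006, "spin": 0, "gripper": 1}
  ]
}}

```text
clock: 37.0
position: [616.6, -263.0, 24.7]
ee_rot: [0.037, 0.96, -0.011, 0.277]
contact_force: [-3.7, 0.7, 3.4]
gripper_width: 43.3
```

```bash
python3 - <<'E'
from h import *
from meas import *
d=cap('wrist','wrist14');W=cloud(d);Q=W.reshape(-1,3)
for v,u in [(215,275),(230,275),(225,250),(225,300)]: print(u,v,W[v,u].round(1))
# ring: dark pixels at plate height near centre
g=cv2.cvtColor(d['frame'],cv2.COLOR_RGB2GRAY).reshape(-1)
r=np.hypot(Q[:,0]-603,Q[:,1]+262)
m=(abs(Q[:,2]-20)<5)&(r>40)&(r<60)&(g<60)
print(m.sum(),circ(Q[m]))
cv2.imwrite('pics/w14.png',cv2.imread('pics/wrist14.png'))
E
```

```text
275 215 [ 553.4 -259.5   39.3]
275 230 [ 552.6 -259.4   46.1]
250 225 [ 552.5 -267.5   43.7]
300 225 [ 554.3 -251.4   43.2]
3943 [ 601.4 -261.3   50.1]
```

View pics/w14.png

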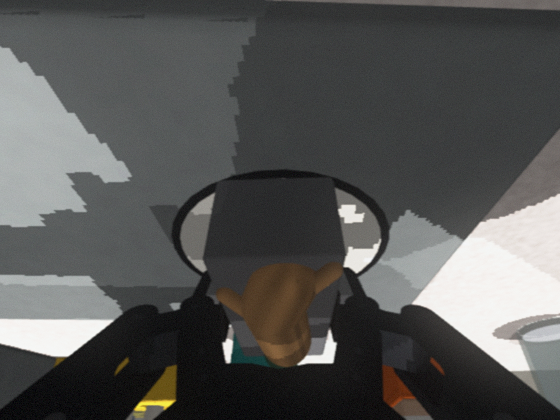

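The mount's middle measures (603,-263) against the lens at about (603,-262), flat and in light contact. Release, then retreat the way I came in.

{"api": "play_rows", "payload": {
  "targets": [
    {"tx": 0, "ty": 0, "tz": 0, "spin": 0, "gripper": 0},
    {"tx": 0, "ty": 0, "tz": 0, "spin": 0, "gripper": -1},
    {"tx": 0, "ty": 0, "tz": 0, "spin": 0, "gripper": -1},
    {"tx": 0, "ty": 0, "tz": 0, "spin": 0, "gripper": -1}
  ]
}}

```text
clock: 37.55
position: [617.1, -262.9, 24.4]
ee_rot: [0.037, 0.96, -0.011, 0.277]
contact_force: [-0.0, 0.3, -0.6]
gripper_width: 85.4
```

```bash
python3 - <<'E'
from h import *
s,R=st();p=s['position']
for t in[(600,-261.5,28),(560,-259,32),(480,-254,40),(430,-260,70)]: print(t,to(t,R,p))
E
```

```text
t 37.55 pos [ 617.1 -262.9   24.4] x [-0.843  0.065 -0.534] y [ 0.077  0.997 -0.   ] z [ 0.532 -0.041 -0.846] j [-0.228  0.535 -0.33  -0.498 -0.169 -0.95 ] w 85.4 F [-0.   0.3 -0.6]
(600, -261.5, 28) [ 0.05   0.    -0.049]
(560, -259, 32) [ 0.177 -0.002 -0.148]
(480, -254, 40) [ 0.431 -0.007 -0.346]
(430, -260, 70) [ 0.535 -0.046 -0.553]
```

{"api": "play_rows", "payload": {
  "targets": [
    {"tx": 0.05, "ty": 0, "tz": -0.049, "spin": 0, "gripper": -1},
    {"tx": 0.11, "ty": -0.001, "tz": -0.1, "spin": 0, "gripper": -1},
    {"tx": 0.177, "ty": -0.002, "tz": -0.148, "spin": 0, "gripper": -1},
    {"tx": 0.3, "ty": -0.005, "tz": -0.245, "spin": 0, "gripper": -1},
    {"tx": 0.431, "ty": -0.007, "tz": -0.346, "spin": 0, "gripper": -1},
    {"tx": 0.535, "ty": -0.046, "tz": -0.553, "spin": 0, "gripper": -1},
    {"tx": 0.535, "ty": -0.046, "tz": -0.6, "spin": 0, "gripper": -1},
    {"tx": 0.535, "ty": -0.046, "tz": -0.6, "spin": 0, "gripper": -1}
  ]
}}

```text
clock: 38.55
position: [423.3, -259.8, 81.1]
ee_rot: [0.037, 0.96, -0.011, 0.278]
contact_force: [0.9, -0.3, -0.8]
gripper_width: 85.4
```

```bash
python3 - <<'E'
from h import *
from meas import *
st()
ims=[]
for n in('scene','side'):
    d=cap(n,n+'15');Q=cloud(d).reshape(-1,3);W=cloud(d)
    m=near(Q,(603,-262),62,50,60);print(n,'mount',m.sum(),cv2.minAreaRect(Q[m][:,:2].astype(np.float32)) if m.sum()>5 else '')
    m=near(Q,(603,-262),62,61,75);print('root z',m.sum(),np.percentile(Q[m][:,2],95) if m.sum()>5 else '')
    for nm,c,z0,z1,r in[('jar',(459,293),82,98,40),('amber',(579,309),82,98,40),('turq',(780,-295),78,95,40),('beaker',(782,-21),70,95,50),('case',(661,64),22,34,65)]:
        m=near(Q,c,r,z0,z1)
        if m.sum()>5: b=cv2.minAreaRect(Q[m][:,:2].astype(np.float32));print(nm,np.round(b[0],1),np.round(b[1],1),Q[m][:,2].mean().round(1))
a=cv2.imread('pics/scene15.png');b=cv2.imread('pics/side15.png')
cv2.imwrite('pics/c15.png',np.vstack([np.hstack([cv2.resize(a,(400,300)),cv2.resize(b,(400,300))]),np.hstack([cv2.resize(a[230:350,130:290],(400,300)),cv2.resize(b[140:260,280:440],(400,300))])]))
E
```

```text
t 38.55 pos [ 423.3 -259.8   81.1] x [-0.842  0.065 -0.535] y [ 0.077  0.997 -0.001] z [ 0.533 -0.042 -0.845] j [-0.406  0.228 -0.592 -0.696 -0.271 -0.613] w 85.4 F [ 0.9 -0.3 -0.8]
scene mount 394 ((606.0993041992188, -262.9223327636719), (44.3641242980957, 102.90721130371094), 88.3936767578125)
root z 256 68.47110113186051
jar [459.1 291.4] [48.  50.7] 88.4
amber [581.2 308.3] [50.2 52.6] 88.4
turq [ 781.8 -295.2] [49.3 50.7] 84.4
beaker [785.6 -23. ] [66.3 71.2] 82.3
case [662.1  62. ] [102.2  60.5] 26.9
side mount 253 ((602.4513549804688, -260.7830810546875), (48.88070297241211, 101.22417449951172), 87.61531829833984)
root z 176 69.55788815738504
jar [457.  294.2] [50.1 51.4] 89.7
amber [577.4 309.7] [51.5 49.8] 89.7
turq [ 777.2 -293.7] [49.9 51.8] 84.7
beaker [780.3 -22.5] [67.3 70.4] 82.3
case [659.   64.5] [101.1  56.8] 27.8
```

View pics/c15.png

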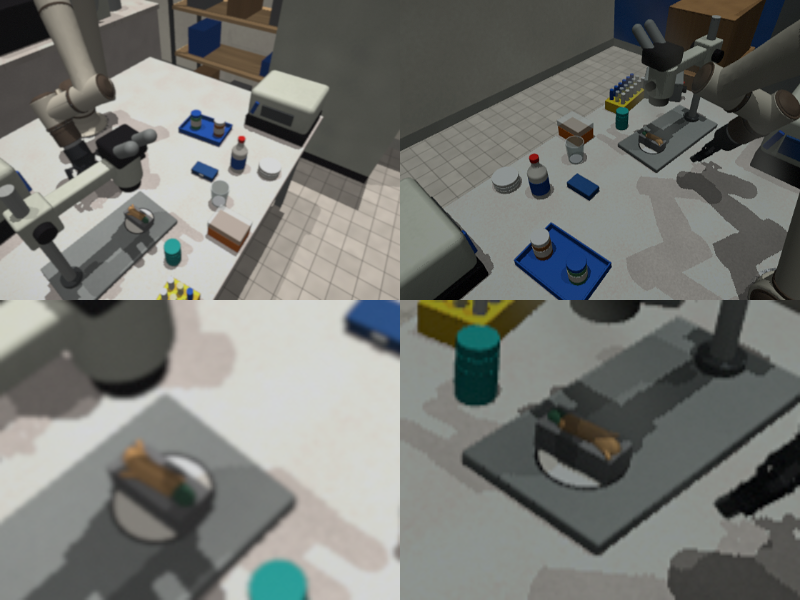

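The mount lies flat on the disc, root up: lower left crop (160,490), lower right crop (583,445). The green jar is upright in the tray, and the bystanders measure where they stood at the start. Handing in.

```bash
python3 -c "
from h import *
print(job_done()); print(read_state()['clock'])"
```

```text
the job is handed in; nothing more can be done
None
the job is handed in; nothing more can be done
```

I handed the job in at about 39 s of the 61 s allowed; the bench reports no verdict.

**Green jar:** I took it off the stage with a leaned tool and set it on the bench for a moment. I then regrasped it nearly upright and set it on the tray floor, in the free half beside the amber jar. My last check put it upright at about (458, 293).

**Root mount:** After the jar was in the tray, I moved the mount to an interim spot on the bench, regrasped it leaned, and set it on the stage. It lies flat, root up, with its root top at 68–70 mm (68 expected). Its middle is about 1–2 mm from the lens axis in either camera. The two cameras differ by about 4 mm on its x, much as they did for other things.

**Tool lean:** The moves offer no tilt. I got the lean by over-reaching in free space, and removed it by driving joint 6 to the end of its range.

**Forces:** One force spike of about 46 N showed for a single reading at full stretch in free space. Nothing was near, so I take it as joint 3 reaching its end stop. Set-down contacts read up to about 12 N.

**Everything else:** The amber jar, case, beaker and turquoise jar measured within about 2 mm of their start positions. I checked the wash bottle only by eye. By the clearance model, the arm and gripper stayed about 15 mm or more from the microscope head. The gripper was clear of everything at hand-in.

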